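# Clamp a bust in the painting stand, fit the hand rest and sort the paints

### The arm

A 6-joint arm with a two-finger parallel gripper is mounted at the origin on the work surface. World frame = base frame: x ahead of the robot, y to its left, z up, the work surface at z = 0. Lengths are in mm, angles in rad, forces in N, time in s.
With the tool pointing down it reaches from about 350 to 875 mm from the base axis. Payload 4.2 kg.
Tool frame: the origin (TCP) lies on the centre line of the jaws, within the pads' length; the fingertips stand 11 mm ahead of it and the grasp point (between the pads) lies 8 mm behind it (robot.nose_length is the distance from the TCP to the fingertips, in mm); y points along the fingers, z is the direction in which the jaws open and shut, and the axes are right-handed (so a half turn about y gives the same grasp; the last joint's range is limited). The gripper opens to 85 mm and grips with 20 to 120 N. Pads are 22 mm wide; open, the fingers measure 114 mm over their backs; the gripper's body (76 mm by 85 mm) begins 54 mm behind the grasp point. The pads swing forward as they close: fully open they stand 13 mm farther back than shut.
Start: joints at [-0.87, 0.385, 0.008, 0, -1.194, -0.259], TCP at [267.241, -564.961, 242.312] pointing down, gripper open.
Joint ranges: [-3.14, 3.14], [-1.21, 2.06], [-1.07, 1.41], [-3.16, 2.05], [-2.99, -0.16], [-3.1, 3.1]. Speed limits (rad/s): [2.79, 2.79, 3.14, 3.14, 3.14, 3.14].

### API

Orientations are given as a rotation vector (axis times angle).
In Python, from bench import robot, optics gives the robot as it stands.
- The arm moves only by the tool carry_out, never from a script. Its argument "steps" is a list of rows, each a list of 2 entries, a list of its own where there are three numbers: the shift along the tool's x, y, z in mm, then the turn about the tool's y in degrees. In form: [[[tx, ty, tz], roll], ...]. A call has 1 to 5 rows; each row is the pose to reach, as a shift and turn from the pose commanded when the call began, along the tool's axes at that moment; what a row does not reach only later rows make up. A row lasts 1/10 s, in which the tool goes at most 50 mm and 8.59 degrees, less where a joint would pass 70% of its speed; a pose out of reach is approached as far as the arm can. A call with a gripper value outside its range is refused whole. "jaw" is the opening, from 0 (shut) to 1 (fully open), set as the call begins (left out, the last holds). The fingers move at their own pace and stop on an object; the grip force is fixed at half the most. Time passes only in rows, so rows that repeat a pose let the fingers close. It gives the time, the measured TCP pose, the force and the opening at its end, in the units of the state.
- robot.get_state(): the state, without advancing time (a new reading comes with each control period).
- optics.camera(name): name is "scene" or "top" or "wrist"; returns the picture (480x640x3 uint8, red, green, blue); there is no depth.
- optics.camera_params(name): a dict with "camera_matrix" (3x3 intrinsics, pixels), "world_to_cam" (4x4, takes a point from world to camera coordinates). Camera axes: x right, y up, looking along -z (the intrinsics and any distortion apply to the point x, -y, -z); pixel columns grow to the right and rows downward; lengths in mm; the calibration is good to about 2 mm. A picture is of the moment at which its call begins: read the wrist's pose just before it. camera_params takes no time and is no camera call; for the wrist camera it gives the pose at the moment of the call.
- robot.close_job(): hands the job in, once; it reports no verdict.
The state is a dict: "time": time; "joints": joint angles; "joint_vel": joint speeds; "tau": joint torques, N m; "tcp_pos": TCP position; "ee_rot": TCP orientation; "force": force on the tool from outside, world axes, zero at the start; "torque": the same for the moment, N m; "finger_gap": finger opening in mm.
Only numpy, scipy, OpenCV 4.12 (cv2) and the standard library are available. Lean on these libraries where they do the work, as an engineer would, in place of code of your own. Each camera call takes 0.05 s, during which the arm holds its last target.

### The job

Get the desk ready for painting: open the chuck of the painting stand, stand the bust's dowel upright on the chuck face between the jaws and turn the sleeve clockwise by its tommy bar until all three jaws hold the dowel tight. Lay the hand-rest bar across the stand's two posts, in both saddles and about centred, and sort the paints that are out: every dropper bottle upright in a bay of the clear rack, every wide jar upright in the wooden tray. Leave the palette, the tweezers and the water pot where they are.

Things in the scene. Friction and masses are not known exactly. Their poses are not given: they have to be found in the camera images.
- figure: small grey bust fixed on a wooden dowel, to be painted: dowel 24 mm diameter and 64 mm tall, bust above it up to 92 mm (about 23 mm across), 70 g; stands upright by itself on the dowel's flat foot. Origin at the centre of the dowel's foot, z up
- stand: fixed painting stand on the desk: plywood board 210 x 190 x 12 mm (x from -60 to +150 mm, y +-95 mm) carrying the chuck and, on its +x part, two wooden posts for the hand rest. Origin on the chuck's vertical axis at the underside of the board; its x points from the chuck to the middle between the posts
- chuck_face (a point): centre of the chuck's flat steel top face (86 mm diameter), 52 mm above the desk, on the chuck axis; axes as the stand. The dowel stands here; the three jaws rise 22 mm above this face
- sleeve (a joint): turn of the chuck's knurled sleeve (90 mm across, 20 to 46 mm above the desk), 0 to 2.4 rad, growing clockwise from above; moves all jaws inwards 5 mm per rad: inner faces 21 mm from the axis at 0, meeting the dowel at about 1.8. Stays where left. About 3 N at lever_grip turns it; once the jaws meet the dowel the force climbs over some 0.2 rad: 6 N there is tight and holds on release
- lever_grip (a point): point on the level tommy bar of the sleeve, 96 mm from the chuck axis, 34 mm above the desk; x points outwards along the bar. Steel rod 10 mm thick (12 mm rubber grip from 76 to 116 mm), reaching 123 mm from the axis. From above the bar points at 4.34 rad minus the sleeve value, counted from the stand's x: it sweeps the side away from the posts
- jaw0: one of the chuck's three steel jaws, 12 mm wide and 22 mm tall, standing on the chuck face and 120 degrees apart; its inner face is flat and vertical, its lower half 22 mm deep radially, its upper half 13 mm. Origin at the foot of the inner face, x pointing outwards from the chuck axis
- jaw1: one of the chuck's three steel jaws, 12 mm wide and 22 mm tall, standing on the chuck face and 120 degrees apart; its inner face is flat and vertical, its lower half 22 mm deep radially, its upper half 13 mm. Origin at the foot of the inner face, x pointing outwards from the chuck axis
- jaw2: one of the chuck's three steel jaws, 12 mm wide and 22 mm tall, standing on the chuck face and 120 degrees apart; its inner face is flat and vertical, its lower half 22 mm deep radially, its upper half 13 mm. Origin at the foot of the inner face, x pointing outwards from the chuck axis
- bar: hand-rest bar, plain wood with a cork strip on top: 190 x 24 x 16 mm, 90 g; lies flat on the desk at the start. Origin at the centre of its underside, x along its length, z up
- rest_mid (a point): middle between the stand's two saddles, at the height of their floors (88 mm above the desk); axes as the stand. The saddles are notches on two posts 75 mm to either side along y (posts 22 mm thick in y); each notch is 32 mm wide in x, its cheeks 12 mm high and 8 mm thick, open along y: the bar lies along y in both, its underside at this height
- dropper0: screw-capped dropper bottle of white plastic with a black pointed cap: body 28 mm diameter and 60 mm tall, cap up to 86 mm, 45 g; stands upright at the start; origin at the centre of its underside, z up through the cap
- dropper1: screw-capped dropper bottle of white plastic with a black pointed cap: body 28 mm diameter and 60 mm tall, cap up to 86 mm, 45 g; stands upright at the start; origin at the centre of its underside, z up through the cap
- dropper2: screw-capped dropper bottle of white plastic with a black pointed cap: body 28 mm diameter and 60 mm tall, cap up to 86 mm, 45 g; stands upright at the start; origin at the centre of its underside, z up through the cap
- jar0: short wide paint jar, clear with a white screw lid: 46 mm diameter, 58 mm tall, 110 g; stands upright at the start; origin at the centre of its underside, z up
- jar1: short wide paint jar, clear with a white screw lid: 46 mm diameter, 58 mm tall, 110 g; stands upright at the start; origin at the centre of its underside, z up
- rack: fixed clear acrylic paint rack, open at the top, 70 mm in x by 190 mm in y, 30 mm tall, walls, dividers and floor 4 mm, with a white liner; two dividers make a row of three bays, 62 x 58 mm inside, centred at y = -62, 0 and +62 mm; its hinged flap is folded down at its +x side, out to 95 mm from the centre. Origin at the centre of its underside
- rack_floor (a point): centre of the rack's inner floor, 4 mm above the desk; axes as the rack
- tray: fixed open tray of plain wood, 110 mm in x by 160 mm in y, 22 mm tall, walls and floor 5 mm. Origin at the centre of its underside
- tray_in (a point): centre of the tray's inner floor, 5 mm above the desk; axes as the tray
- palette: wet palette of white ceramic with a clear clip-on lid, 150 x 195 x 34 mm, closed; not part of the job. Origin at the centre of its underside
- tweezers: steel tweezers 122 mm long lying flat; not part of the job. Origin at the centre of the underside
- waterpot: white ceramic water pot, 72 mm across, 80 mm tall; not part of the job. Origin at the centre of its underside
Things that resemble listed ones, but are neither listed nor needed, are in the scene too. Leave any red or yellow look-alike of the figure alone.

How it is judged (in metres and radians):
On the way, in this order (a step that is already met when the one before it is completed fails the run):
1. the dowel stands upright on the chuck face between the open jaws, none of them pressing on it (horizontal distance between figure and chuck_face below 0.01 m and z of figure in the frame of chuck_face between -0.004 and 0.004 m and angle between figure's own z axis and vertical below 0.1 rad and contact force between each of jaw0, jaw1, jaw2 and figure below 1 N), for 0.2 s.
2. the sleeve is turned until all three jaws press on the dowel (horizontal distance between figure and chuck_face below 0.01 m and z of figure in the frame of chuck_face between -0.004 and 0.004 m and angle between figure's own z axis and vertical below 0.1 rad and contact force between each of jaw0, jaw1, jaw2 and figure above 4 N), for 0.3 s.
At the end, for the whole second after the job is handed in: Dowel upright on the chuck face within 4 mm of the axis, each jaw pressing over 4 N; bar in both saddles (8 mm across, 15 mm along, 4 mm height, 0.09 rad); each dropper bottle present upright on the rack floor, each jar present upright on the tray floor (0.12 rad); all at rest (horizontal distance between figure and chuck_face below 0.004 m and z of figure in the frame of chuck_face between -0.004 and 0.004 m and angle between figure's own z axis and vertical below 0.1 rad and contact force between each of jaw0, jaw1, jaw2 and figure above 4 N and x of bar in the frame of rest_mid between -0.008 and 0.008 m and y of bar in the frame of rest_mid between -0.015 and 0.015 m and z of bar in the frame of rest_mid between -0.004 and 0.004 m and angle between the x axis of bar and the y axis of rest_mid, either way round below 0.09 rad and x of dropper0 in the frame of rack_floor between -0.031 and 0.031 m and y of dropper0 in the frame of rack_floor between -0.091 and 0.091 m and z of dropper0 in the frame of rack_floor between -0.004 and 0.004 m and angle between each of dropper0, dropper1, dropper2, jar0, jar1's own z axis and vertical below 0.12 rad and linear speed of each of dropper0, dropper1, dropper2, jar0, jar1, figure, bar below 0.02 m/s and x of dropper1 in the frame of rack_floor between -0.031 and 0.031 m and y of dropper1 in the frame of rack_floor between -0.091 and 0.091 m and z of dropper1 in the frame of rack_floor between -0.004 and 0.004 m and x of dropper2 in the frame of rack_floor between -0.031 and 0.031 m and y of dropper2 in the frame of rack_floor between -0.091 and 0.091 m and z of dropper2 in the frame of rack_floor between -0.004 and 0.004 m and x of jar0 in the frame of tray_in between -0.05 and 0.05 m and y of jar0 in the frame of tray_in between -0.075 and 0.075 m and z of jar0 in the frame of tray_in between -0.004 and 0.004 m and x of jar1 in the frame of tray_in between -0.05 and 0.05 m and y of jar1 in the frame of tray_in between -0.075 and 0.075 m and z of jar1 in the frame of tray_in between -0.004 and 0.004 m); the robot touches nothing.
It fails at once if pushing the palette more than 30 mm from where it lay (distance of palette from where it was at the start of the episode above 0.03 m).
It fails at once if pushing the tweezers more than 30 mm from where it lay (distance of tweezers from where it was at the start of the episode above 0.03 m).
It fails at once if pushing the waterpot more than 30 mm from where it lay (distance of waterpot from where it was at the start of the episode above 0.03 m).
Of dropper0, dropper1, dropper2, jar0, jar1 only 2 to 4 are there at a start; the rules pass over those that are not, and their reading is None.
At some moment in a run one of bar, jar0, jar1 may be knocked a few centimetres aside while the robot is not near it.
It also fails if it takes over 210 s, if anything falls off the work surface, if the arm or the gripper's body presses on something with over 40 N, if the wrist force passes 120 N, or if a joint passes its speed limit or range.

## Working session

There is one attempt and no reset: what is moved stays moved. The work goes in short steps, Python scripts to look and compute and a tool call to move; the robot and the scene stay as the last step left them, time stands still between calls to the robot, and variables do not carry over. Pictures are saved under pics/ and viewed, and the job is handed in when it is done.

Besides the shell and the picture viewer there is one more tool, called after ">>>" by a JSON object that holds its "api" and its "payload". carry_out: Moves the arm, as the interface text tells. Its arguments: {"type":"object","properties":{"steps":{"type":"array"},"jaw":{"type":"number"}},"required":["steps"]}

```bash
mkdir -p pics; ls; python3 - <<'E'
from bench import robot, optics
import cv2,numpy as np
print(robot.get_state())
for n in ["scene","top","wrist"]:
    im=optics.camera(n); cv2.imwrite(f"pics/{n}0.png",im[:,:,::-1])
    p=optics.camera_params(n); print(n,p)
E
```

```text
pics
{'time': 0.0, 'joints': array([-8.70385225e-01,  3.85570060e-01,  6.62908260e-03, -4.79994340e-04,
       -1.19399415e+00, -2.58597348e-01]), 'joint_vel': array([ 5.50751841e-04,  2.99707798e-04, -8.88999115e-05,  1.87271771e-03,
        1.62809608e-03,  7.13790314e-04]), 'tau': array([ 2.79264332e-04, -3.92281151e+01,  1.88398004e+01,  4.18615758e+00,
       -4.65505233e-03,  2.92703408e-07]), 'tcp_pos': array([ 267.01365908, -564.47866882,  241.2174962 ]), 'ee_rot': array([-1.54079521, -0.34578207,  0.34671618]), 'force': array([-0.35811866, -0.85407011, -1.66680258]), 'torque': array([-0.01605623, -0.0261016 ,  0.06405573]), 'finger_gap': 85.22394324232046}
scene {'camera_matrix': array([[436.27812417,   0.        , 319.09600206],
       [  0.        , 436.27812417, 240.92262049],
       [  0.        ,   0.        ,   1.        ]]), 'world_to_cam': array([[-7.58828361e-01,  6.51092962e-01, -1.60459615e-02,
         4.03493561e+02],
       [-3.85721987e-01, -4.29422325e-01,  8.16587421e-01,
         1.64387756e+02],
       [ 5.24783828e-01,  6.25838974e-01,  5.76998710e-01,
  
[... 482 characters left out ...]
-1.33991503e-01, -5.87309874e-03,  9.90965077e-01,
        -1.76433161e+03],
       [ 0.00000000e+00,  0.00000000e+00,  0.00000000e+00,
         1.00000000e+00]])}
wrist {'camera_matrix': array([[338.5207609 ,   0.        , 319.26460587],
       [  0.        , 338.5207609 , 239.45683302],
       [  0.        ,   0.        ,   1.        ]]), 'world_to_cam': array([[-4.27246793e-01,  9.04133064e-01,  1.89232052e-03,
         6.24231375e+02],
       [-8.69928347e-01, -4.10511348e-01, -2.73322345e-01,
         3.57739359e+01],
       [-2.46342950e-01, -1.18422279e-01,  9.61920639e-01,
        -3.78132249e+02],
       [ 0.00000000e+00,  0.00000000e+00,  0.00000000e+00,
         1.00000000e+00]])}
```

View pics/scene0.png

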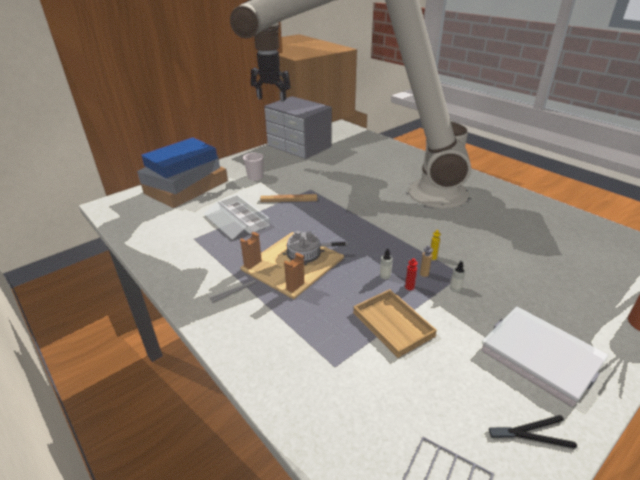

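View pics/top0.png

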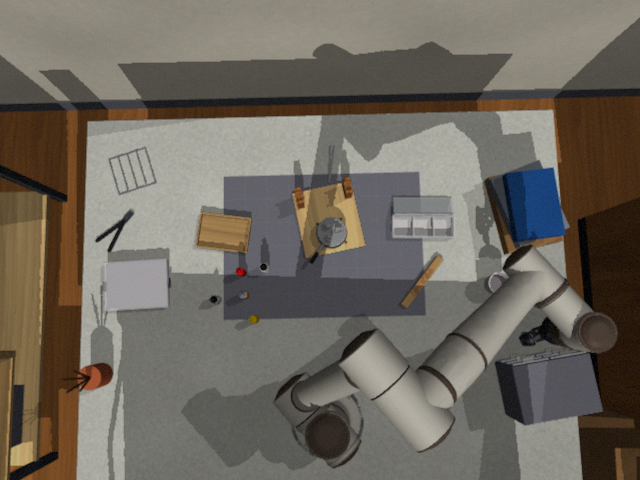

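View pics/wrist0.png

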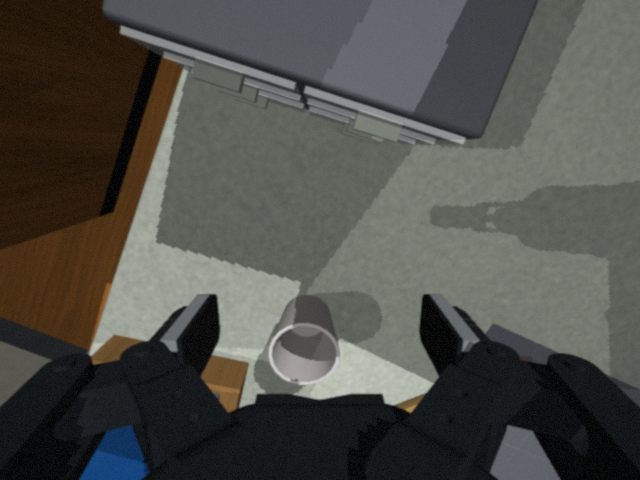

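The overview shows two droppers (black caps at top-view px 214,299 and 264,267), the figure (244,295), red (241,271) and yellow (253,320) look-alikes, the bar (421,281), the rack (422,218), the tray (223,232) and the stand (330,225). No jars are visible yet. I'll zoom in next.

```bash
cat > h.py <<'E'
import numpy as np, cv2
from bench import robot, optics
from scipy.spatial.transform import Rotation as R
def ray(p,u,v):
    K=np.array(p["camera_matrix"]);T=np.array(p["world_to_cam"])
    d=np.array([(u-K[0,2])/K[0,0],-(v-K[1,2])/K[1,1],-1.0])
    o=-T[:3,:3].T@T[:3,3]; return o,T[:3,:3].T@d
def onz(p,u,v,z):
    o,d=ray(p,u,v); t=(z-o[2])/d[2]; return o+t*d
def proj(p,X):
    K=np.array(p["camera_matrix"]);T=np.array(p["world_to_cam"])
    c=T[:3,:3]@np.array(X,float)+T[:3,3]
    return np.array([K[0,0]*c[0]/-c[2]+K[0,2], K[1,1]*-c[1]/-c[2]+K[1,2]])
def tri(a,ua,b,ub):
    o1,d1=ray(a,*ua);o2,d2=ray(b,*ub)
    d1/=np.linalg.norm(d1);d2/=np.linalg.norm(d2)
    A=np.stack([d1,-d2],1);t=np.linalg.lstsq(A,o2-o1,rcond=None)[0]
    P=o1+t[0]*d1;Q=o2+t[1]*d2
    return (P+Q)/2,np.linalg.norm(P-Q)
def snap(n,name,crop=None,scale=1):
    p=optics.camera_params(n); im=optics.camera(n)[:,:,::-1].copy()
    cv2.imwrite(f"pics/{name}_raw.png",im)
    o=im
    if crop: x0,y0,x1,y1=crop; o=im[y0:y1,x0:x1]
    o=cv2.resize(o,None,fx=scale,fy=scale,interpolation=cv2.INTER_CUBIC)
    cv2.imwrite(f"pics/{name}.png",o); return p,im
def tool():
    s=robot.get_state(); return s["tcp_pos"],R.from_rotvec(s["ee_rot"]).as_matrix(),s
def plan(target,yaw=None):
    """shift in tool axes (and roll deg about tool y) to world target from measured pose"""
    p,M,s=tool(); return (M.T@(np.array(target)-p)).round(1)
E
python3 - <<'E'
from h import *
im=cv2.imread('pics/top0.png'); cv2.imwrite('pics/t1.png',cv2.resize(im[160:345,185:465],None,fx=2.8,fy=2.8,interpolation=cv2.INTER_CUBIC))
im=cv2.imread('pics/scene0.png'); cv2.imwrite('pics/s1.png',cv2.resize(im[180:370,195:480],None,fx=2.8,fy=2.8,interpolation=cv2.INTER_CUBIC))
p,M,s=tool(); print(M)
E
```

```text
[[ 9.04051850e-01 -8.23494182e-04 -4.27422009e-01]
 [ 4.27422787e-01  1.46794373e-03  9.04050666e-01]
 [-1.17049002e-04 -9.99998583e-01  1.67907743e-03]]
```

View pics/t1.png

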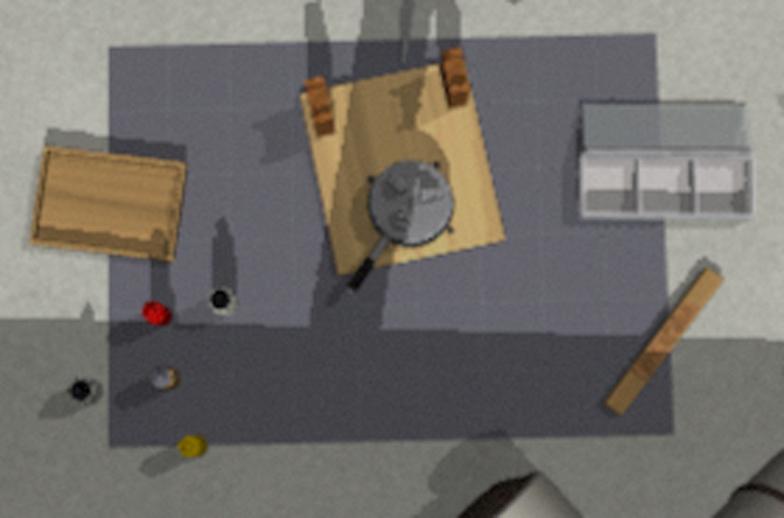

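View pics/s1.png

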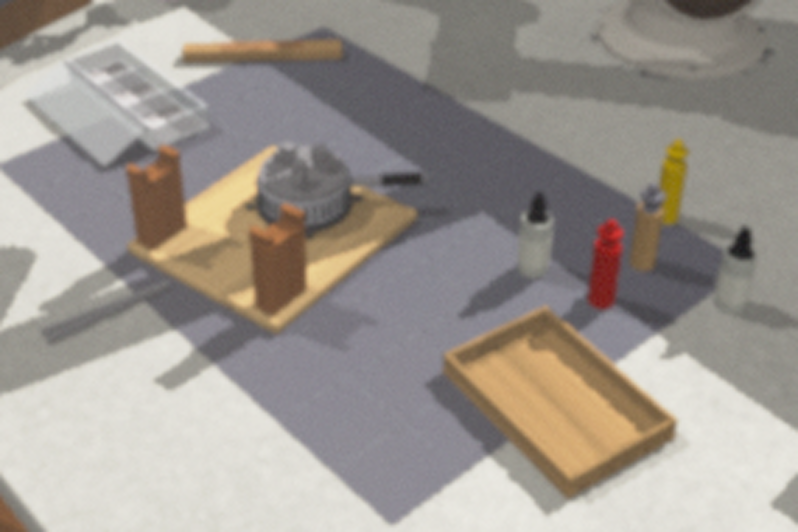

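Two droppers and no jars are present. The chuck lever points at roughly 2.5 rad in the world, so the sleeve is nearly closed. Next: rough positions from the two fixed views, plus the wrist camera's geometry.

```bash
cat > coarse.py <<'E'
from h import *
pt=optics.camera_params("top");ps=optics.camera_params("scene");pw=optics.camera_params("wrist")
im=cv2.imread('pics/top0.png');hsv=cv2.cvtColor(im,cv2.COLOR_BGR2HSV)
z=lambda u,v:(u/2.8+185,v/2.8+160)
zs=lambda u,v:(u/2.8+195,v/2.8+180)
def P(n,u,v,h): print(n,onz(pt,*z(u,v),h).round(1))
for n,u,v in [("b1",303,95),("b2",465,62),("b3",505,240),("b4",338,275)]: P(n,u,v,12)
P("chuck",411,203,50)
P("leverEnd",353,287,34)
print("dropA",tri(pt,z(220,299),ps,zs(540,205)))
print("dropB",tri(pt,z(80,390),ps,zs(743,238)))
print("fig",tri(pt,z(163,378),ps,zs(652,192)))
P("fig z88",163,378,85)
for n,u,v in [("bar",711,265),("bar",612,410)]: P(n,u,v,16)
for n,u,v in [("r",580,150),("r",752,153),("r",750,218),("r",580,216)]: P(n,u,v,30)
T=np.array(pw["world_to_cam"]);C=-T[:3,:3].T@T[:3,3]
p,M,s=tool();print("cam in tool",M.T@(C-p), (M.T@T[:3,:3].T).round(3))
E
python3 coarse.py
```

```text
b1 [688.9  88.6  12. ]
b2 [722.2 -93.8  12. ]
b3 [ 520.4 -132.    12. ]
b4 [485.8  53.3  12. ]
chuck [559.  -28.6  50. ]
leverEnd [470.4  36.6  34. ]
dropA (array([457.28215842, 178.46896786,  70.88534414]), np.float64(1.4174837439708876))
dropB (array([364.44082562, 327.30402154,  72.15805575]), np.float64(0.760320366526689))
fig (array([375.06542052, 238.34319209,  77.69398924]), np.float64(0.20259157783975448))
fig z88 [374.9 237.3  85. ]
bar [ 487.  -357.1   16. ]
bar [ 331.4 -241.8   16. ]
r [ 616.2 -216.6   30. ]
r [ 608.3 -405.5   30. ]
r [ 536.3 -399.5   30. ]
r [ 542.9 -213.7   30. ]
cam in tool [-6.91744177e+01 -1.30858414e+02 -1.24995592e-01] [[ 0.    -0.962 -0.273]
 [-0.     0.273 -0.962]
 [ 1.     0.    -0.   ]]
```

```bash
cat >> h.py <<'E'
def go(target,head=None):
    p,M,s=tool(); sh=M.T@(np.array(target,float)-p)
    zh=np.degrees(np.arctan2(M[1,2],M[0,2])); roll=0
    if head is not None: roll=-((head-zh+180)%360-180)
    print("t %.2f"%s["time"],"tcp",p.round(1),"zhead %.1f"%zh,"gap %.1f"%s["finger_gap"],"F",s["force"].round(1),"-> shift",sh.round(1),"roll %.1f"%roll)
E
python3 -c "
from h import *
go([481,28,240],54)"
```

```text
t 0.15 tcp [ 267.  -564.6  241.5] zhead 115.3 gap 85.4 F [-0.5  0.2  0.4] -> shift [446.7   2.2 444.3] roll 61.3
```

>>> {"api": "carry_out", "payload": {"steps": [[[447,0,444],61.3],[[447,0,444],61.3],[[447,0,444],61.3],[[447,0,444],61.3],[[447,0,444],61.3]], "jaw": 0.35}}

```text
time: 0.65
tcp_pos: [346.4, -347.4, 242.3]
ee_rot: [-1.561, 0.198, -0.197]
force: [0.5, 0.1, 0.1]
finger_gap: 29.4
```

```bash
python3 -c "
from h import *
go([481,28,240],54)"
```

```text
t 0.65 tcp [ 346.4 -347.4  242.3] zhead 75.6 gap 29.4 F [0.5 0.1 0.1] -> shift [ 36.9   2.4 397.1] roll 21.6
```

>>> {"api": "carry_out", "payload": {"steps": [[[37,0,397],21.6],[[37,0,397],21.6],[[37,0,397],21.6],[[37,0,397],21.6],[[37,0,397],21.6]]}}

```text
time: 1.15
tcp_pos: [423.3, -130.7, 242.6]
ee_rot: [-1.515, 0.488, -0.489]
force: [1.3, 0.1, 0.1]
finger_gap: 30.2
```

```bash
python3 -c "
from h import *
go([481,28,240],54)"
```

```text
t 1.15 tcp [ 423.3 -130.7  242.6] zhead 54.3 gap 30.2 F [1.3 0.1 0.1] -> shift [-45.8   2.7 162.6] roll 0.3
```

>>> {"api": "carry_out", "payload": {"steps": [[[-46,0,163],0.3],[[-46,0,163],0.3],[[-46,0,163],0.3],[[-46,0,163],0.3],[[-46,0,163],0.3]]}}

```text
time: 1.65
tcp_pos: [481.6, 29.0, 242.1]
ee_rot: [-1.515, 0.489, -0.489]
force: [0.1, 0.4, 0.1]
finger_gap: 29.7
```

```bash
python3 -c "
from h import *
go([481,28,240],54)
snap('wrist','w1')
go([481,28,240],54)"
```

```text
t 1.65 tcp [481.6  29.  242.1] zhead 54.2 gap 29.7 F [0.1 0.4 0.1] -> shift [ 0.1  2.1 -1.2] roll 0.2
t 1.70 tcp [480.9  27.7 242.1] zhead 54.1 gap 30.1 F [-0.2 -0.3  0.6] -> shift [-0.1  2.1  0.3] roll 0.1
```

View pics/w1.png

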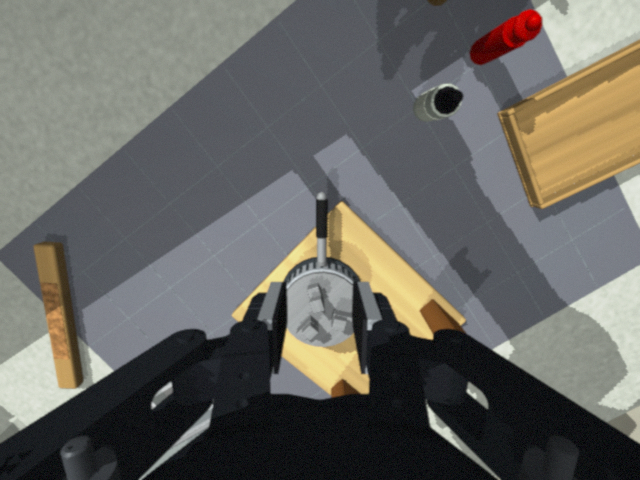

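The wrist view shows the lever rod from (321,193) to (323,265) with its black grip at about (321,218), the chuck face at about (321,308) with its jaws closed together, a dropper at (438,101) and the bar at (58,315).

```bash
python3 -c "
from h import *
pw=optics.camera_params('wrist')
for n,u,v,z in [('tip',321,194,34),('gripout',321,201,34),('gripin',322,237,34),('root',323,262,34),('chL',286,309,52),('chR',357,309,52),('drop cap',449,97,75),('bar',47,243,16),('bar',70,387,16)]: print(n,onz(pw,u,v,z).round(1))
go([559.5-.808*96,-28.8+.59*96,60])
"
```

```text
tip [465.3  41.   34. ]
gripout [471.   36.8  34. ]
gripin [502.2  15.7  34. ]
root [5.251e+02 5.000e-01 3.400e+01]
chL [539.4 -57.7  52. ]
chR [582.9   2.5  52. ]
drop cap [457.4 175.5  75. ]
bar [ 334.6 -236.2   16. ]
bar [ 479.5 -356.3   16. ]
t 1.70 tcp [480.9  27.7 242.1] zhead 54.1 gap 30.1 F [-0.2 -0.3  0.6] -> shift [  0.9 182.1   0.9] roll 0.0
```

>>> {"api": "carry_out", "payload": {"steps": [[[2,50,0],0],[[2,100,0],0],[[2,140,0],0],[[2,170,0],0],[[2,180,0],0]], "jaw": 0.38}}

```text
time: 2.2
tcp_pos: [480.0, 23.5, 59.8]
ee_rot: [-1.518, 0.498, -0.49]
force: [-0.5, 0.3, 0.1]
finger_gap: 32.7
```

```bash
python3 -c "
from h import *
snap('wrist','w2')
go([484,27,31])"
```

```text
t 2.25 tcp [480.5  23.8  59.9] zhead 53.9 gap 32.5 F [ 0.4 -0.3 -0.5] -> shift [ 1.  28.9  4.8] roll 0.0
```

View pics/w2.png

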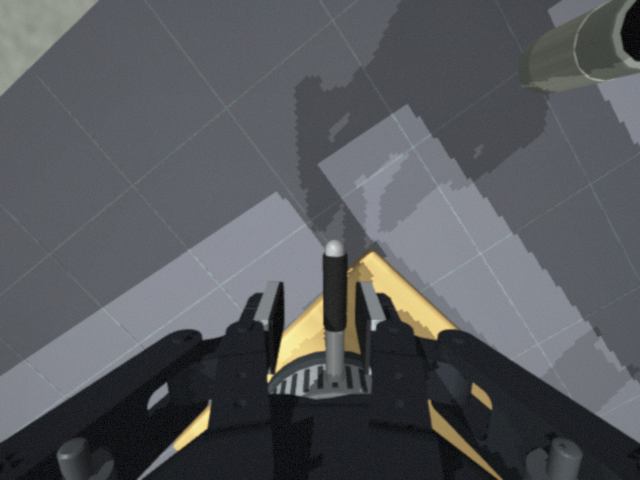

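The lever runs from (334,245) to (336,330), right of the centre between the fingertips (about 280 to 362).

```bash
python3 -c "
from h import *
pw=optics.camera_params('wrist')
p,M,s=tool()
for u,v in [(334,244),(334,256),(336,328),(336,375)]:
  X=onz(pw,u,v,34);print(X.round(1),(M.T@(X-p)).round(1))
"
```

```text
[466.5  42.7  34. ] [-22.3  26.    7.2]
[471.5  39.2  34. ] [-16.2  25.9   7.2]
[504.2  17.1  34. ] [23.2 25.8  8.7]
[527.5   0.6  34. ] [51.7 25.7  9.1]
```

>>> {"api": "carry_out", "payload": {"steps": [[[3,10,8],0],[[3,20,8],0],[[3,29,8],0],[[3,29,8],0]]}}

```text
time: 2.65
tcp_pos: [489.1, 30.0, 32.8]
ee_rot: [-1.515, 0.493, -0.491]
force: [-0.8, 0.0, 0.5]
finger_gap: 32.7
```

```bash
cat > arc.py <<'E'
# print arc rows: axis C, radius from TCP, per-row dtheta deg (ccw +), n
from h import *
import sys
C=np.array([float(sys.argv[1]),float(sys.argv[2])]);d=float(sys.argv[3])
p,M,s=tool(); v=p[:2]-C; print("r",np.hypot(*v),"ang",np.degrees(np.arctan2(v[1],v[0])),"F",s["force"].round(1),"tcp",p.round(1))
for k in range(1,6):
    a=np.radians(d*k);q=np.array([[np.cos(a),-np.sin(a)],[np.sin(a),np.cos(a)]])@v+C
    print((M.T@np.array([*(q-p[:2]),0])).round(1),-d*k)
E
python3 arc.py 563 -28 6; python3 -c "
from h import *
snap('wrist','w3')"
```

```text
r 93.93756299688219 ang 141.8525363003046 F [-0.8  0.   0.5] tcp [489.1  30.   32.8]
[ 0.1  0.  -9.8] -6.0
[  1.3   0.  -19.6] -12.0
[  3.5   0.  -29.2] -18.0
[  6.7   0.  -38.5] -24.0
[ 10.8   0.1 -47.4] -30.0
```

View pics/w3.png

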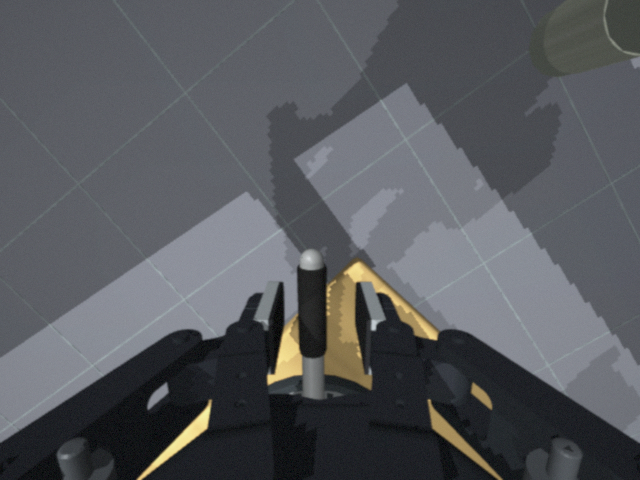

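The fingers straddle the grip, lever at u≈312 between them. Now I swing it counter-clockwise to open the chuck.

>>> {"api": "carry_out", "payload": {"steps": [[[0,0,-10],-6],[[1,0,-20],-12],[[3.5,0,-29],-18],[[6.7,0,-38.5],-24],[[11,0,-47.5],-30]]}}

```text
time: 3.2
tcp_pos: [471.2, -14.0, 34.1]
ee_rot: [-1.568, 0.077, -0.08]
force: [-1.3, 4.0, -1.1]
finger_gap: 32.1
```

```bash
python3 arc.py 563 -28 6
```

```text
r 92.84021579007573 ang 171.34870520492404 F [-1.3  4.  -1.1] tcp [471.2 -14.   34.1]
[ 0.  -0.  -9.7] -6.0
[  1.   -0.  -19.4] -12.0
[  3.1  -0.  -28.9] -18.0
[  6.1  -0.  -38.1] -24.0
[ 10.1  -0.1 -47. ] -30.0
```

>>> {"api": "carry_out", "payload": {"steps": [[[0,0,-10],-6],[[1,1,-19.5],-12],[[3,1,-29],-18],[[6,2,-38],-24],[[10,2,-47],-30]]}}

```text
time: 3.7
tcp_pos: [476.8, -62.0, 32.6]
ee_rot: [-1.545, -0.335, 0.33]
force: [-0.0, 4.3, 2.0]
finger_gap: 32.6
```

```bash
python3 arc.py 563 -28 6; python3 -c "
from h import *
snap('wrist','w4')"
```

```text
r 92.64483248125738 ang -158.4563379946108 F [-0.   4.3  2. ] tcp [476.8 -62.   32.6]
[ 0.   0.  -9.7] -6.0
[  1.1   0.  -19.3] -12.0
[  3.2   0.  -28.8] -18.0
[  6.2   0.  -38. ] -24.0
[ 10.2   0.  -46.9] -30.0
```

View pics/w4.png

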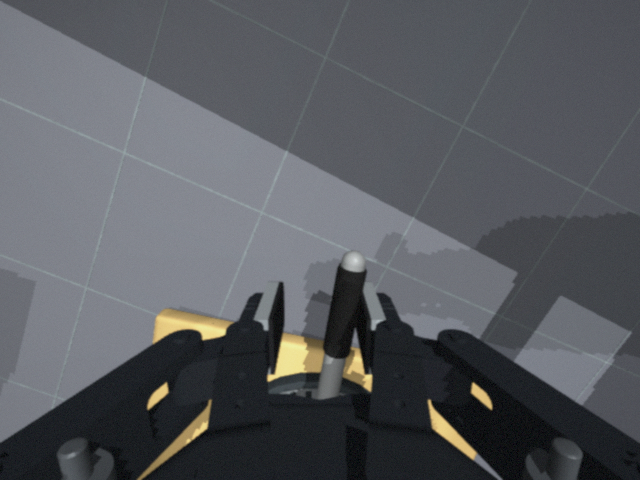

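>>> {"api": "carry_out", "payload": {"steps": [[[0,0,-10],-6],[[1,0,-19.5],-12],[[3,0,-29],-18],[[6,0,-38],-24],[[10,0,-47],-30]]}}

```text
time: 4.25
tcp_pos: [504.2, -100.8, 32.1]
ee_rot: [-1.442, -0.738, 0.736]
force: [-1.1, 3.9, 1.9]
finger_gap: 32.2
```

```bash
python3 arc.py 563 -28 2; python3 -c "
from h import *
snap('wrist','w5')"
```

```text
r 93.5544505413799 ang -128.9280499842358 F [-1.1  3.9  1.9] tcp [ 504.2 -100.8   32.1]
[-0.1  0.  -3.3] -2.0
[-0.1  0.  -6.5] -4.0
[-0.   0.  -9.8] -6.0
[  0.2   0.  -13.1] -8.0
[  0.6   0.  -16.3] -10.0
```

View pics/w5.png

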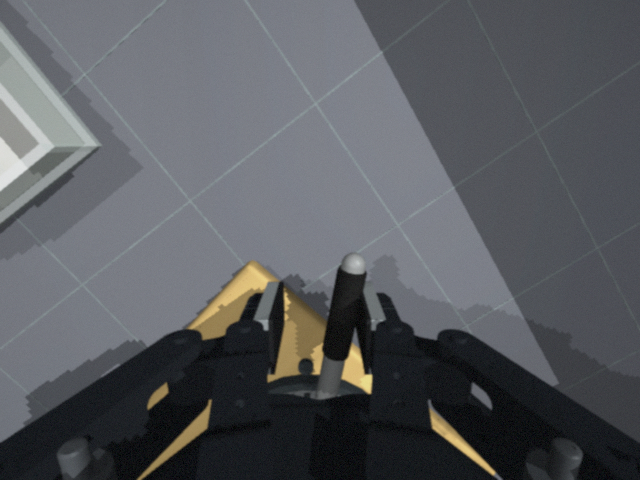

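>>> {"api": "carry_out", "payload": {"steps": [[[0,0,8],0],[[0,-40,8],0],[[0,-90,8],0],[[0,-140,8],0],[[0,-170,8],0]]}}

```text
time: 4.8
tcp_pos: [497.7, -96.2, 205.6]
ee_rot: [-1.446, -0.738, 0.73]
force: [0.6, -0.4, 0.4]
finger_gap: 32.2
```

```bash
python3 -c "
from h import *
go([593,-28,220],90)"
```

```text
t 4.80 tcp [497.7 -96.2 205.6] zhead 143.9 gap 32.2 F [ 0.6 -0.4  0.4] -> shift [111.3 -13.9 -36.8] roll 53.9
```

>>> {"api": "carry_out", "payload": {"steps": [[[111,-14,-37],54],[[111,-14,-37],54],[[111,-14,-37],54],[[111,-14,-37],54],[[111,-14,-37],54]]}}

```text
time: 5.3
tcp_pos: [591.9, -27.4, 214.8]
ee_rot: [-1.566, -0.143, 0.146]
force: [0.4, 0.3, -0.5]
finger_gap: 32.5
```

>>> {"api": "carry_out", "payload": {"steps": [[[0,0,0],11],[[0,0,0],11],[[0,0,0],11]]}}

```text
time: 5.6
tcp_pos: [591.6, -28.1, 215.3]
ee_rot: [-1.571, 0.002, -0.0]
force: [-0.2, -0.2, -0.2]
finger_gap: 32.5
```

```bash
python3 -c "
from h import *
go([593,-28,220],90)
p,im=snap('wrist','w6')
import json;json.dump({k:np.array(v).tolist() for k,v in p.items()},open('w6.json','w'))
go([593,-28,220],90)
"
```

```text
t 5.60 tcp [591.6 -28.1 215.3] zhead 89.9 gap 32.5 F [-0.2 -0.2 -0.2] -> shift [ 1.4 -4.7  0.1] roll -0.1
t 5.65 tcp [591.7 -28.1 215.3] zhead 90.0 gap 32.6 F [-0.1 -0.7 -0.8] -> shift [ 1.3 -4.7  0.1] roll -0.0
```

View pics/w6.png

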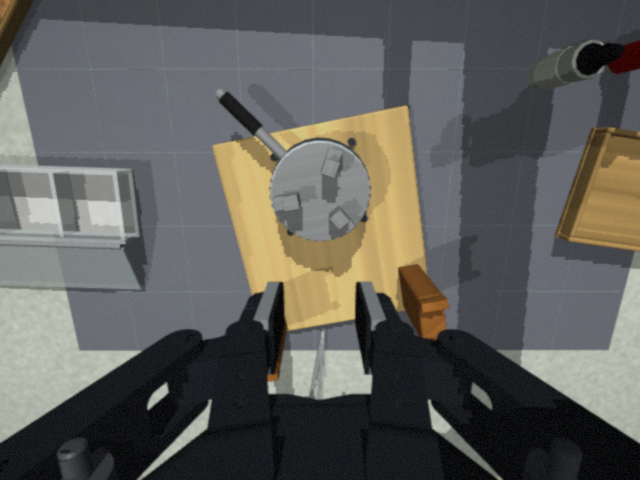

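The chuck is open. Its disc is centred at about (320,190) with edges at u=270/371 and v=140/242. The jaws are at (332,162), (287,203) and (342,220), and the lever points to (222,94).

```bash
python3 -c "
from h import *
import json
p=json.load(open('w6.json'))
im=cv2.imread('pics/w6_raw.png');hsv=cv2.cvtColor(im,cv2.COLOR_BGR2HSV)
m=((hsv[...,1]<35)&(hsv[...,2]>85)).astype('uint8')
m[:,:262]=0;m[:,380:]=0;m[:130]=0;m[250:]=0
m=cv2.morphologyEx(m,cv2.MORPH_CLOSE,np.ones((15,15)));m=cv2.morphologyEx(m,cv2.MORPH_OPEN,np.ones((21,21)))
c=max(cv2.findContours(m,0,1)[0],key=cv2.contourArea);e=cv2.fitEllipse(c);print(e)
pts=np.array([onz(p,u,v,52) for u,v in c[:,0]])[:,:2]
A=np.c_[2*pts,np.ones(len(pts))];s=np.linalg.lstsq(A,(pts**2).sum(1),rcond=None)[0];print('C',s[:2],'r',np.sqrt(s[2]+s[0]**2+s[1]**2))
for n,u,v,z in [('c',215,146,12),('c',407,107,12),('c',426,263,12),('tip',219,92,34),('rodroot',283,153,34)]: print(n,onz(p,u,v,z).round(1))
"
```

```text
((318.5637512207031, 188.6383819580078), (97.7961654663086, 104.54850769042969), 137.72366333007812)
C [561.71931908 -28.70659643] r 43.69916578923819
c [ 524.5 -127.2   12. ]
c [490.1  53.1  12. ]
c [642.9  83.5  12. ]
tip [ 480.  -113.5   34. ]
rodroot [530.5 -60.4  34. ]
```

```bash
python3 -c "
from h import *
go([400,238,215],90)"
```

```text
t 5.65 tcp [591.7 -28.1 215.3] zhead 90.0 gap 32.6 F [-0.1 -0.7 -0.8] -> shift [-191.7    0.5  266.1] roll -0.0
```

>>> {"api": "carry_out", "payload": {"steps": [[[-192,0,266],0],[[-192,0,266],0],[[-192,0,266],0],[[-192,0,266],0],[[-192,0,266],0]], "jaw": 0.65}}

```text
time: 6.15
tcp_pos: [444.4, 175.1, 215.6]
ee_rot: [-1.571, -0.0, -0.0]
force: [0.6, 1.8, 0.4]
finger_gap: 55.2
```

>>> {"api": "carry_out", "payload": {"steps": [[[-58,0,80],0],[[-58,0,80],0],[[-58,0,80],0]]}}

```text
time: 6.45
tcp_pos: [385.3, 257.5, 215.9]
ee_rot: [-1.569, -0.007, 0.006]
force: [0.4, 0.5, 0.3]
finger_gap: 55.5
```

```bash
python3 -c "
from h import *
go([400,238,215],90)
p,im=snap('wrist','w7')
import json;json.dump({k:np.array(v).tolist() for k,v in p.items()},open('w7.json','w'))
"
```

```text
t 6.45 tcp [385.3 257.5 215.9] zhead 90.4 gap 55.5 F [0.4 0.5 0.3] -> shift [ 14.5   0.9 -19.7] roll 0.4
```

View pics/w7.png

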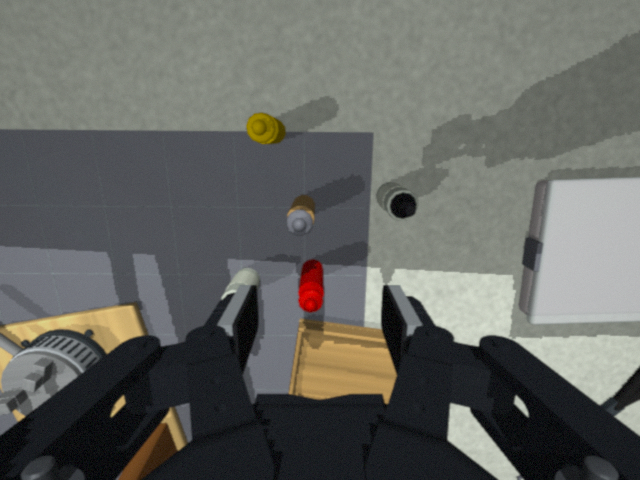

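The figure's head is at (299,224) and its dowel at (303,205). Yellow is at (263,128), red (312,290), and the droppers are at (402,204) and (245,285).

```bash
python3 -c "
from h import *
import json
p=json.load(open('w7.json'))
for n,u,v,z in [('head',299,224,88),('shoulder',301,216,64),('foot',304,199,0),('redhead',312,302,88),('yel',262,126,88),('dropBcap',404,205,80),('dropB base',393,196,0)]: print(n,onz(p,u,v,z).round(1))
go([377,238,54],90)
"
```

```text
head [377.3 241.8  88. ]
shoulder [375.9 242.2  64. ]
foot [371.6 242.1   0. ]
redhead [444.3 252.1  88. ]
yel [304.5 215.6  88. ]
dropBcap [363.  325.1  80. ]
dropB base [367.8 333.5   0. ]
t 6.50 tcp [386.3 255.9 215.8] zhead 90.3 gap 55.4 F [0.3 0.1 0.1] -> shift [ -9.5 161.8 -17.9] roll 0.3
```

>>> {"api": "carry_out", "payload": {"steps": [[[-10,20,-15],0.3],[[-10,60,-15],0.3],[[-10,90,-15],0.3],[[-10,90,-15],0.3]]}}

```text
time: 6.9
tcp_pos: [376.4, 235.6, 122.3]
ee_rot: [-1.578, 0.011, -0.001]
force: [0.5, -0.9, -0.2]
finger_gap: 55.6
```

```bash
python3 -c "
from h import *
go([376,241,40],90)
p,im=snap('wrist','w8')
"
```

```text
t 6.90 tcp [376.4 235.6 122.3] zhead 89.6 gap 55.6 F [ 0.5 -0.9 -0.2] -> shift [ 0.  82.2  6. ] roll -0.4
```

View pics/w8.png

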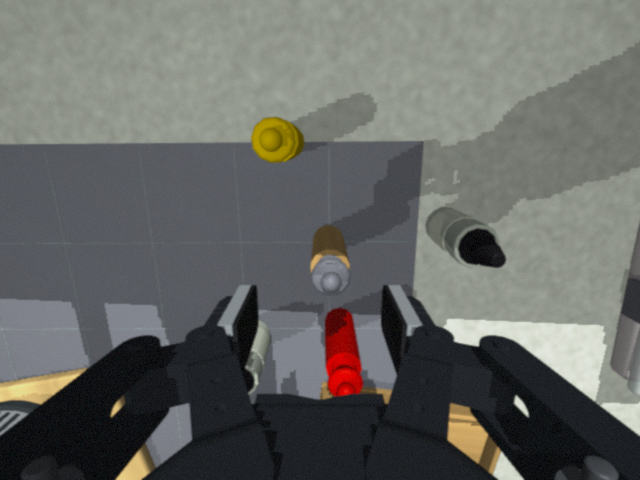

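```bash
python3 -c "
from h import *
p=optics.camera_params('wrist')
for n,u,v,z in [('head',331,284,90),('shoulder',330,276,64),('foot',329,233,0),('redhead',346,383,88),('red foot',340,318,0)]: print(n,onz(p,u,v,z).round(1))
"
```

```text
head [380.1 243.2  90. ]
shoulder [386.1 243.4  64. ]
foot [375.8 244.3  -0. ]
redhead [443.4 252.2  88. ]
red foot [449.6 253.7   0. ]
```

>>> {"api": "carry_out", "payload": {"steps": [[[2,20,7],0],[[2,50,7],0],[[2,75,7],0],[[2,82,7],0],[[2,82,7],0]]}}

```text
time: 7.45
tcp_pos: [381.0, 246.2, 44.1]
ee_rot: [-1.571, 0.004, -0.004]
force: [0.6, 0.2, -0.0]
finger_gap: 55.4
```

```bash
python3 -c "
from h import *
go([378,242.5,40],90)
p,im=snap('wrist','w9')
"
```

```text
t 7.45 tcp [381.  246.2  44.1] zhead 89.7 gap 55.4 F [ 0.6  0.2 -0. ] -> shift [-3.   4.1 -3.7] roll -0.3
```

View pics/w9.png

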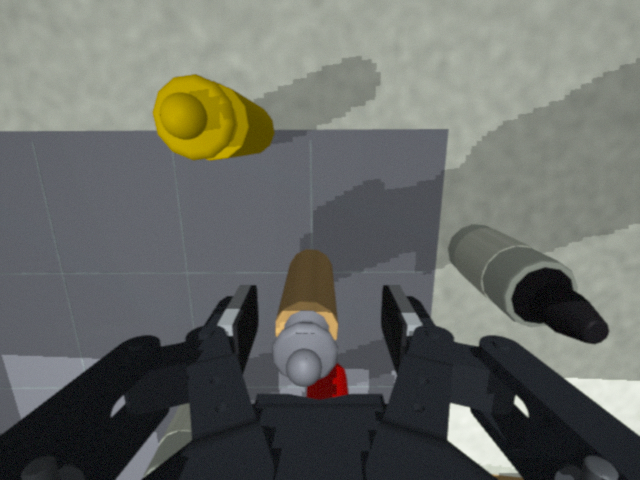

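```bash
python3 -c "
from h import *
p=optics.camera_params('wrist')
t,M,s=tool()
for n,u,v,z in [('head',304,366,90),('dowel top',306,318,64),('dowel back foot',309,257,0)]: 
  X=onz(p,u,v,z);print(n,X.round(1),(M.T@(X-t)).round(1))
go([378,242.5,40],90)
"
```

```text
head [375.1 242.1  90. ] [ -6.2 -45.2  -4.6]
dowel top [373.8 241.8  64. ] [ -7.5 -19.2  -4.9]
dowel back foot [372.1 241.2   0. ] [-9.3 44.8 -5.7]
t 7.50 tcp [381.3 246.7  44.8] zhead 89.7 gap 55.4 F [-0.1 -0.3 -0.1] -> shift [-3.3  4.8 -4.2] roll -0.3
```

>>> {"api": "carry_out", "payload": {"steps": [[[-2,4,-4.5],0],[[-2,4.5,-4.5],0]]}}

```text
time: 7.7
tcp_pos: [378.2, 241.2, 39.8]
ee_rot: [-1.57, 0.004, -0.005]
force: [-0.1, 0.4, 0.5]
finger_gap: 55.8
```

>>> {"api": "carry_out", "payload": {"steps": [[[0,0,0],0],[[0,0,0],0],[[0,0,0],0],[[0,0,0],0],[[0,0,0],0]], "jaw": 0.0}}

```text
time: 8.2
tcp_pos: [378.5, 241.8, 39.6]
ee_rot: [-1.57, 0.003, -0.004]
force: [-1.0, -0.6, 6.0]
finger_gap: 22.5
```

```bash
python3 -c "
from h import *
go([378,242.5,240],90)
p,im=snap('wrist','w10')
"
```

```text
t 8.20 tcp [378.5 241.8  39.6] zhead 89.8 gap 22.5 F [-1.  -0.6  6. ] -> shift [  -0.4 -200.4    0.8] roll -0.2
```

View pics/w10.png

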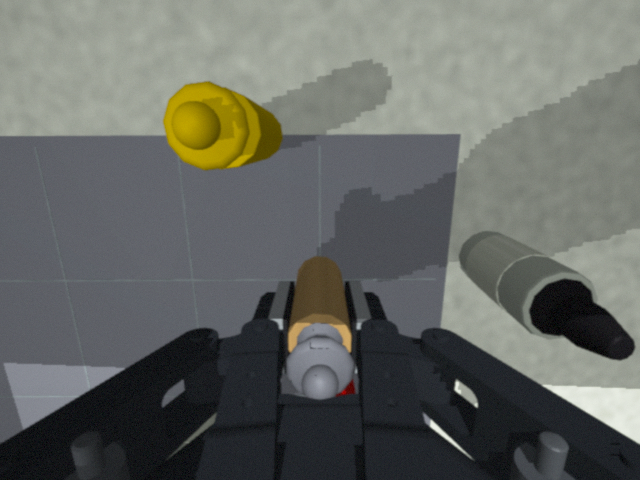

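Gripped (gap 22.5 mm). Lift and carry to the chuck.

>>> {"api": "carry_out", "payload": {"steps": [[[0,-15,0],0],[[0,-60,0],0],[[0,-110,0],0],[[0,-140,0],0],[[0,-140,0],0]]}}

```text
time: 8.75
tcp_pos: [380.1, 243.7, 183.5]
ee_rot: [-1.563, -0.003, -0.009]
force: [-0.2, 0.8, -0.8]
finger_gap: 22.3
```

```bash
python3 -c "
from h import *
go([561,-28.6,175],90)
"
```

```text
t 8.75 tcp [380.1 243.7 183.5] zhead 89.8 gap 22.3 F [-0.2  0.8 -0.8] -> shift [ 181.9    7.6 -271.6] roll -0.2
```

>>> {"api": "carry_out", "payload": {"steps": [[[27,2,-40],0],[[54,4,-81],0],[[82,6,-122],0],[[109,6,-163],0],[[136,7,-204],0]]}}

```text
time: 9.25
tcp_pos: [513.4, 35.0, 170.7]
ee_rot: [-1.571, 0.005, -0.002]
force: [0.7, 0.7, 0.1]
finger_gap: 22.6
```

```bash
python3 -c "
from h import *
go([561,-28.6,175],90)
"
```

```text
t 9.25 tcp [513.4  35.  170.7] zhead 89.7 gap 22.6 F [0.7 0.7 0.1] -> shift [ 47.9  -4.4 -63.4] roll -0.3
```

>>> {"api": "carry_out", "payload": {"steps": [[[24,0,-32],0],[[45,0,-60],0],[[47,0,-63],0],[[47,0,-63],0],[[47,0,-63],0]]}}

```text
time: 9.75
tcp_pos: [559.0, -25.9, 171.0]
ee_rot: [-1.571, 0.005, -0.002]
force: [-0.6, 0.4, -0.1]
finger_gap: 22.6
```

```bash
python3 -c "
from h import *
go([561,-28.6,110],90)
p,im=snap('wrist','w11')
snap('scene','s2',(200,180,400,320),4)
snap('top','t2',(230,150,430,300),4)
"
```

```text
t 9.75 tcp [559.  -25.9 171. ] zhead 89.7 gap 22.6 F [-0.6  0.4 -0.1] -> shift [ 2.2 61.  -2.7] roll -0.3
```

View pics/w11.png

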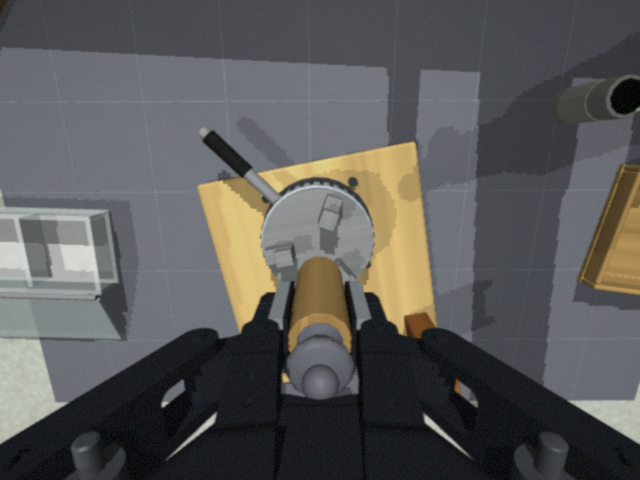

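View pics/s2.png

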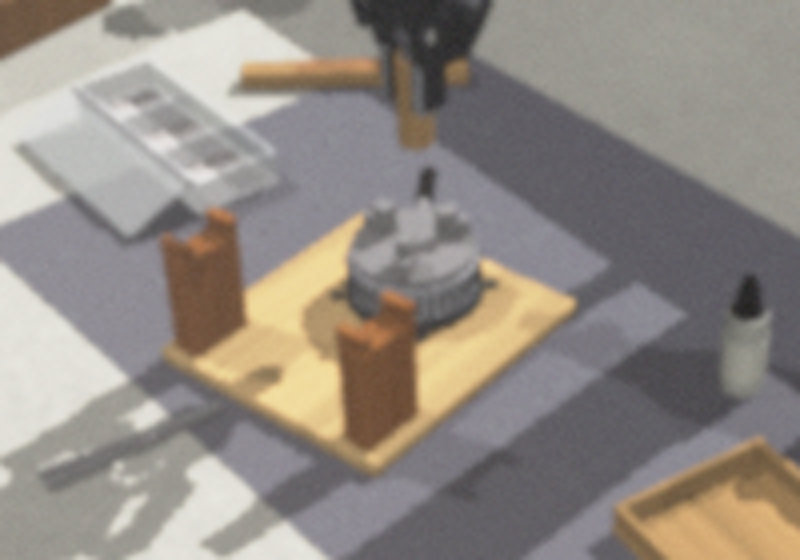

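View pics/t2.png

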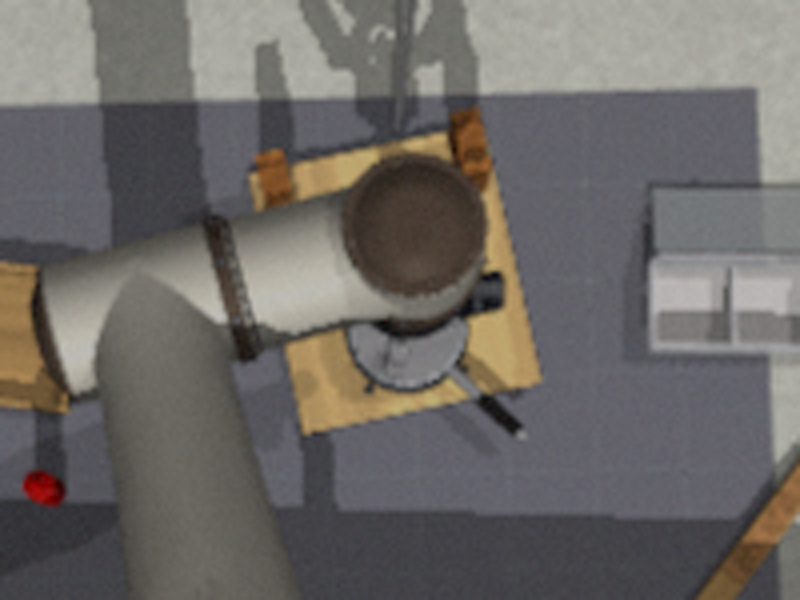

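```bash
python3 -c "
from h import *
p=optics.camera_params('wrist');ps=optics.camera_params('scene')
t,M,s=tool();print(t)
for n,u,v,z in [('back edge foot',319,257,t[2]-39.6),('head',320,382,t[2]+50),('L edge dowel top(64)',290,335,t[2]+24),('R',350,335,t[2]+24)]:
  X=onz(p,u,v,z);print(n,(M.T@(X-t)).round(1))
for dx in (-4,0,4,8):
  X=t+M@[dx,39.6,0];print(dx,((proj(ps,X)-[200,180])*4).round(1), ((proj(ps,X-np.array([0,0,0]))-[200,180])*4).round(1))
print(((proj(ps,[561,-28.6,52])-[200,180])*4).round(1))
"
```

```text
[559.3867753  -25.32094922 172.02107377]
back edge foot [-11.   39.6  -0.2]
head [ -4.4 -50.    0.1]
L edge dowel top(64) [ -3.4 -24.  -10.5]
R [ -3.4 -24.   10.9]
-4 [420.1 137.2] [420.1 137.2]
0 [415.3 139.4] [415.3 139.4]
4 [410.5 141.6] [410.5 141.6]
8 [405.7 143.8] [405.7 143.8]
[414.7 239.6]
```

The dowel's axis lies within about 2 mm of the tool axis in both views. Now lower it over the chuck.

```bash
python3 -c "
from h import *
go([561,-28.6,112],90)
"
```

```text
t 9.90 tcp [559.4 -25.3 172. ] zhead 89.8 gap 22.8 F [-0.2 -0.4 -0.2] -> shift [ 1.6 60.  -3.3] roll -0.2
```

>>> {"api": "carry_out", "payload": {"steps": [[[1.8,15,-3],-0.3],[[1.8,40,-3],-0.3],[[1.8,57,-3],-0.3],[[1.8,60,-3],-0.3],[[1.8,60,-3],-0.3]]}}

```text
time: 10.4
tcp_pos: [561.6, -28.8, 112.1]
ee_rot: [-1.571, -0.001, 0.002]
force: [0.8, -0.5, -0.6]
finger_gap: 22.6
```

```bash
python3 -c "
from h import *
go([561,-28.6,92],90)
snap('scene','s3',(230,180,380,290),5)
go([561,-28.6,92],90)
"
```

```text
t 10.40 tcp [561.6 -28.8 112.1] zhead 90.1 gap 22.6 F [ 0.8 -0.5 -0.6] -> shift [-0.6 20.1  0.2] roll 0.1
t 10.45 tcp [562.2 -28.8 112.8] zhead 90.1 gap 22.6 F [ 0.8  0.6 -0.1] -> shift [-1.3 20.8  0.2] roll 0.1
```

View pics/s3.png

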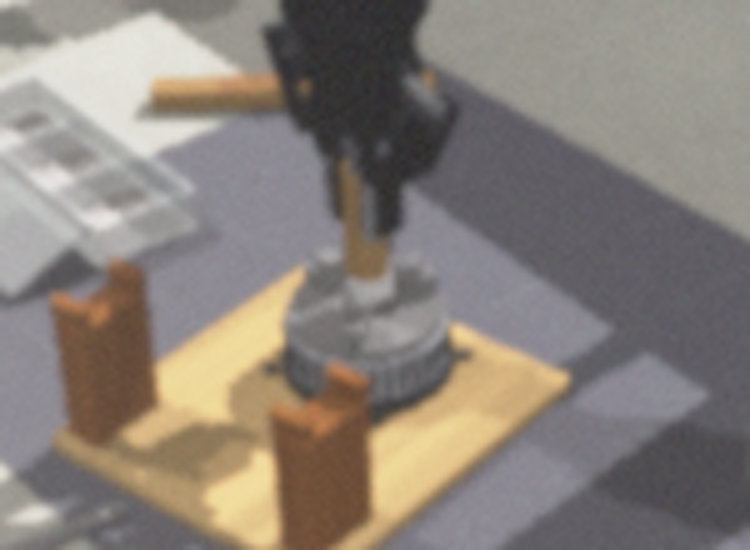

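>>> {"api": "carry_out", "payload": {"steps": [[[-1,8,0],0],[[-1,14,0],0],[[-1,18,0],0],[[-1,19,0],0],[[-1,19,0],0]]}}

```text
time: 10.95
tcp_pos: [560.8, -29.4, 92.9]
ee_rot: [-1.571, -0.0, 0.001]
force: [0.4, -0.1, -0.7]
finger_gap: 22.6
```

```bash
python3 -c "
from h import *
go([561,-28.6,92],90)
snap('scene','s4',(230,180,380,290),5)
snap('wrist','w12')
"
```

```text
t 10.95 tcp [560.8 -29.4  92.9] zhead 90.0 gap 22.6 F [ 0.4 -0.1 -0.7] -> shift [0.2 0.9 0.8] roll 0.0
```

View pics/s4.png

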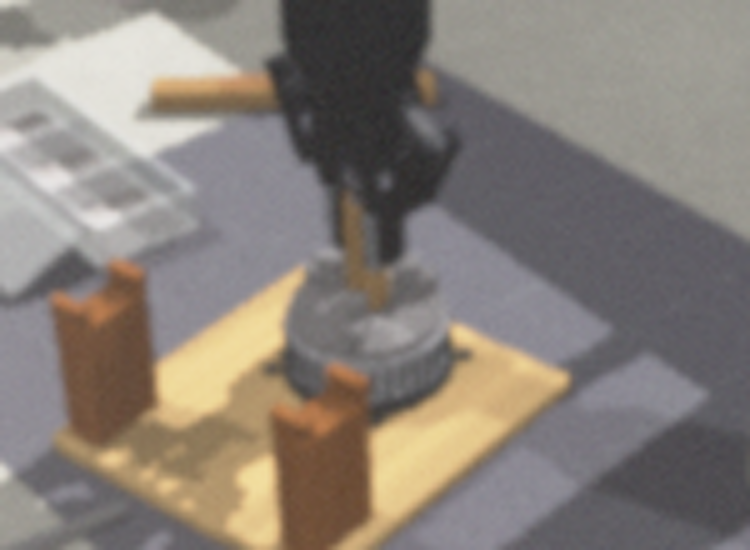

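View pics/w12.png

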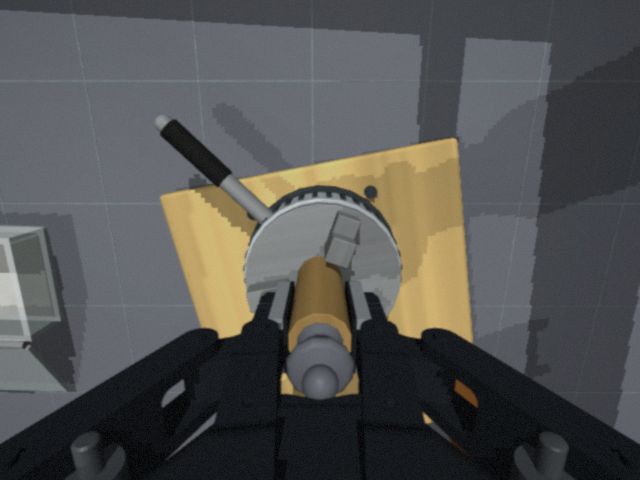

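The dowel is inside the three jaws with a clear gap. I'll ease it down until it touches.

>>> {"api": "carry_out", "payload": {"steps": [[[0,0.6,0],0],[[0,1.2,0],0],[[0,1.2,0],0]]}}

```text
time: 11.35
tcp_pos: [560.7, -29.4, 91.8]
ee_rot: [-1.571, -0.0, 0.0]
force: [0.8, 0.2, 0.5]
finger_gap: 22.6
```

>>> {"api": "carry_out", "payload": {"steps": [[[0,0.6,0],0],[[0,1,0],0],[[0,1,0],0]]}}

```text
time: 11.65
tcp_pos: [560.9, -29.4, 91.7]
ee_rot: [-1.571, -0.001, 0.0]
force: [-1.2, 0.6, 4.4]
finger_gap: 22.4
```

>>> {"api": "carry_out", "payload": {"steps": [[[0,0,0],0],[[0,0,0],0],[[0,0,0],0],[[0,-5,0],0],[[0,-15,0],0]], "jaw": 0.5}}

```text
time: 12.15
tcp_pos: [560.3, -29.5, 105.6]
ee_rot: [-1.571, 0.001, 0.002]
force: [-0.2, -0.1, -0.5]
finger_gap: 42.8
```

>>> {"api": "carry_out", "payload": {"steps": [[[0,-30,0],0],[[0,-70,0],0],[[0,-110,0],0],[[0,-110,0],0],[[0,-110,0],0]]}}

```text
time: 12.65
tcp_pos: [561.2, -29.2, 217.8]
ee_rot: [-1.57, -0.003, -0.003]
force: [0.5, 0.0, 0.5]
finger_gap: 43.0
```

```bash
python3 -c "
from h import *
go([561,-28.6,92],90)
snap('scene','s5',(230,180,380,290),5)
snap('wrist','w13')
"
```

```text
t 12.65 tcp [561.2 -29.2 217.8] zhead 90.0 gap 43.0 F [0.5 0.  0.5] -> shift [ -0.7 125.8   0.4] roll 0.0
```

View pics/s5.png

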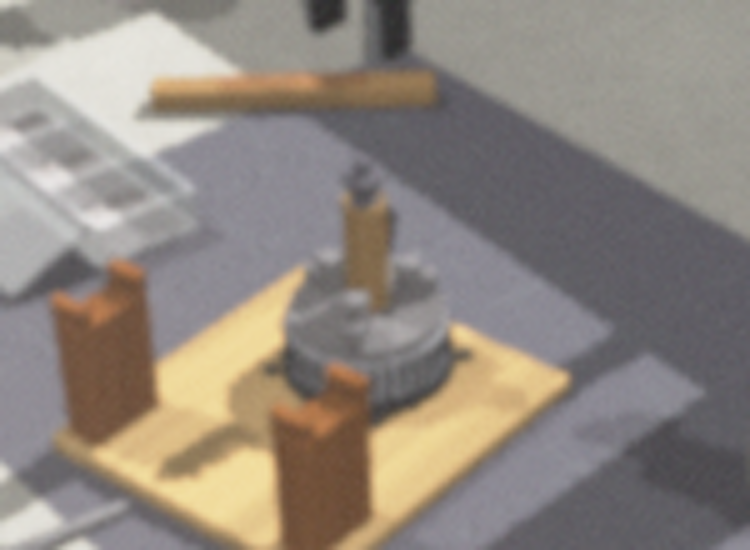

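View pics/w13.png

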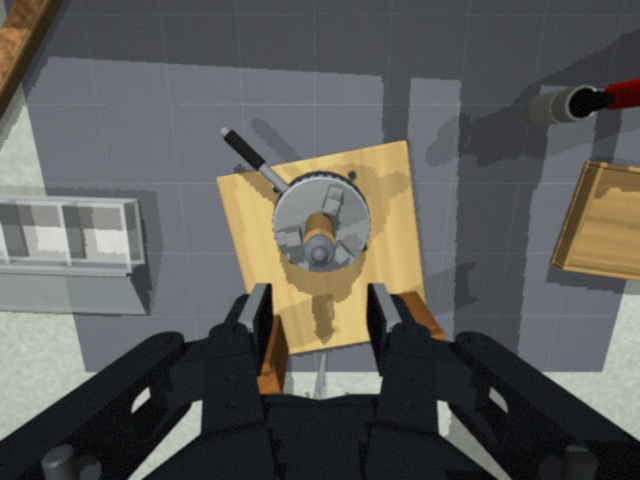

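The figure stands upright on the chuck face between the jaws. Next, back to the lever.

```bash
python3 -c "
from h import *
p=optics.camera_params('wrist')
for n,u,v in [('tip',224,130),('go',230,137),('gi',262,166),('root',288,189)]: print(n,onz(p,u,v,34).round(1))
go([494.8,-98.1,200],136.4)
"
```

```text
tip [ 479.5 -113.    34. ]
go [ 485.3 -108.2   34. ]
gi [510.4 -81.1  34. ]
root [531.1 -58.1  34. ]
t 12.75 tcp [560.1 -29.4 215.3] zhead 90.0 gap 42.8 F [ 0.1  0.5 -0.4] -> shift [-65.2  15.4 -68.7] roll -46.4
```

>>> {"api": "carry_out", "payload": {"steps": [[[-63,10,-66],-46.6],[[-63,10,-66],-46.6],[[-63,10,-66],-46.6],[[-63,10,-66],-46.6],[[-63,10,-66],-46.6]], "jaw": 0.38}}

```text
time: 13.25
tcp_pos: [496.8, -95.8, 204.6]
ee_rot: [-1.488, -0.589, 0.593]
force: [0.3, -0.1, -0.3]
finger_gap: 32.4
```

```bash
python3 -c "
from h import *
go([497,-96,70],136.6)
"
```

```text
t 13.25 tcp [496.8 -95.8 204.6] zhead 133.3 gap 32.4 F [ 0.3 -0.1 -0.3] -> shift [  0.4 134.6  -0.5] roll -3.3
```

>>> {"api": "carry_out", "payload": {"steps": [[[0,45,0],-3.3],[[0,90,0],-3.3],[[0,125,0],-3.3],[[0,135,0],-3.3],[[0,135,0],-3.3]]}}

```text
time: 13.75
tcp_pos: [496.6, -95.6, 69.0]
ee_rot: [-1.476, -0.628, 0.636]
force: [0.3, -1.4, 0.3]
finger_gap: 32.8
```

```bash
python3 -c "
from h import *
go([497,-96,70],136.6)
snap('wrist','w14')
"
```

```text
t 13.75 tcp [496.6 -95.6  69. ] zhead 136.3 gap 32.8 F [ 0.3 -1.4  0.3] -> shift [-0.  -1.  -0.6] roll -0.3
```

View pics/w14.png

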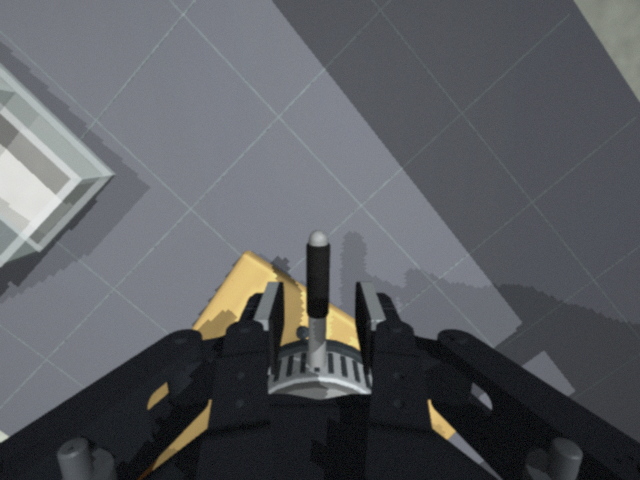

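Lever centred between the fingers, grip at (318,280). Descend.

>>> {"api": "carry_out", "payload": {"steps": [[[0,15,0],0],[[0,30,0],0],[[0,37,0],0],[[0,37,0],0]]}}

```text
time: 14.2
tcp_pos: [498.3, -95.3, 34.5]
ee_rot: [-1.477, -0.632, 0.631]
force: [0.5, -0.1, 0.2]
finger_gap: 32.5
```

```bash
python3 arc.py 561 -28.6 -6
```

```text
r 91.54685991015525 ang -133.1918259719258 F [ 0.5 -0.1  0.2] tcp [498.3 -95.3  34.5]
[ 0.4 -0.   9.6] 6.0
[ 1.8 -0.  19.1] 12.0
[ 4.2 -0.  28.3] 18.0
[ 7.6 -0.  37.3] 24.0
[11.9 -0.  45.9] 30.0
```

>>> {"api": "carry_out", "payload": {"steps": [[[-2,0,10],6],[[-1,1,19.5],12],[[1,1,29],18],[[4,1,38],24],[[8,1,47],30]]}}

```text
time: 14.7
tcp_pos: [472.5, -56.8, 35.1]
ee_rot: [-1.56, -0.227, 0.215]
force: [4.3, -2.3, 0.5]
finger_gap: 32.3
```

```bash
python3 arc.py 561 -28.6 -6
```

```text
r 92.86192276162684 ang -162.35120729312825 F [ 4.3 -2.3  0.5] tcp [472.5 -56.8  35.1]
[ 0.3 -0.   9.7] 6.0
[ 1.5 -0.  19.4] 12.0
[ 3.8 -0.  28.8] 18.0
[ 7. -0. 38.] 24.0
[11.2  0.  46.7] 30.0
```

>>> {"api": "carry_out", "payload": {"steps": [[[0,0,10],6],[[1,1,19.5],12],[[3,1,29],18],[[6,1,38],24],[[10,1,47],30]]}}

```text
time: 15.2
tcp_pos: [468.2, -8.7, 34.0]
ee_rot: [-1.561, 0.185, -0.194]
force: [2.7, -4.6, 1.0]
finger_gap: 32.4
```

```bash
python3 arc.py 561 -28.6 -3;python3 -c "
from h import *
snap('scene','s6',(230,180,380,290),5)
snap('wrist','w15')
"
```

```text
r 94.86925923517711 ang 167.9027534023113 F [ 2.7 -4.6  1. ] tcp [468.2  -8.7  34. ]
[-0.  0.  5.] 3.0
[0.2 0.  9.9] 6.0
[ 0.7  0.  14.9] 9.0
[ 1.5  0.  19.8] 12.0
[ 2.5  0.1 24.6] 15.0
```

View pics/w15.png

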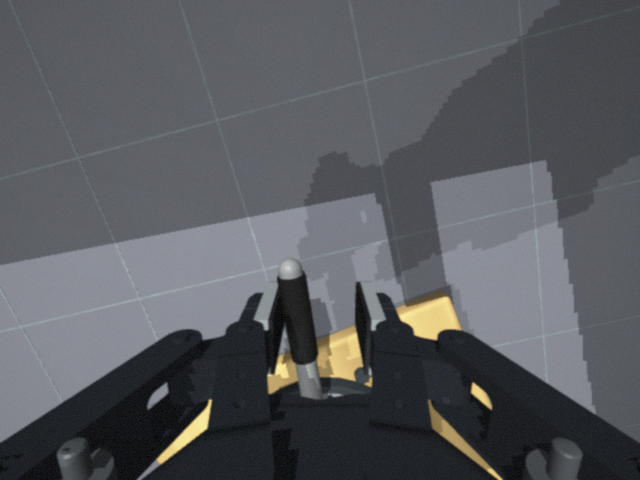

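View pics/s6.png

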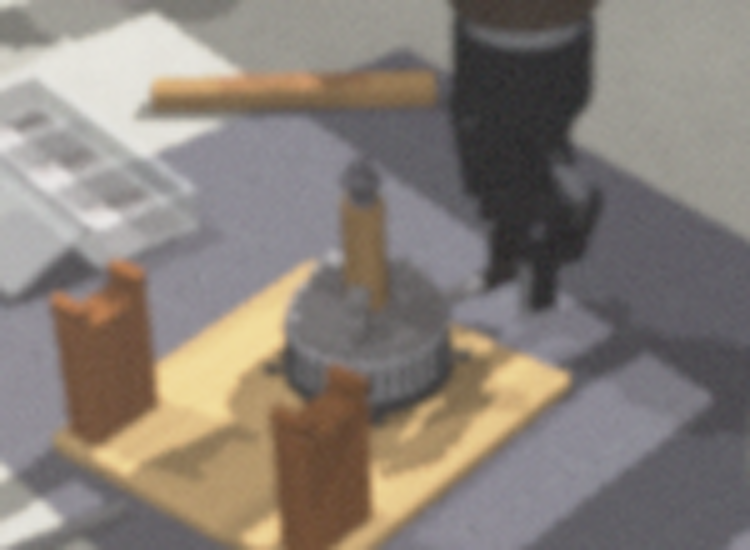

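>>> {"api": "carry_out", "payload": {"steps": [[[0,0,5],3],[[0,0,10],6],[[1,0,15],9],[[1.5,0,20],12],[[2.5,0,24.5],15]]}}

```text
time: 15.8
tcp_pos: [474.0, 13.4, 32.8]
ee_rot: [-1.536, 0.392, -0.392]
force: [-0.3, -3.4, 2.9]
finger_gap: 32.6
```

```bash
python3 arc.py 561 -28.6 -1.5
```

```text
r 96.60854260492228 ang 154.2528484506596 F [-0.3 -3.4  2.9] tcp [474.   13.4  32.8]
[-0.1 -0.   2.5] 1.5
[-0.1 -0.   5.1] 3.0
[-0.1 -0.   7.6] 4.5
[ 0.  -0.  10.1] 6.0
[ 0.2 -0.  12.6] 7.5
```

>>> {"api": "carry_out", "payload": {"steps": [[[0,0,2.5],1.5],[[0,0,5],3],[[0,0,7.5],4.5],[[0,0,7.5],4.5]]}}

```text
time: 16.2
tcp_pos: [477.5, 20.6, 31.9]
ee_rot: [-1.523, 0.454, -0.454]
force: [-0.5, -1.5, 1.4]
finger_gap: 32.4
```

```bash
python3 arc.py 561 -28.6 -1
```

```text
r 96.9052576751131 ang 149.4725871659234 F [-0.5 -1.5  1.4] tcp [477.5  20.6  31.9]
[-0.1 -0.   1.7] 1.0
[-0.1 -0.   3.4] 2.0
[-0.1 -0.   5.1] 3.0
[-0.1 -0.   6.8] 4.0
[-0.  -0.   8.5] 5.0
```

>>> {"api": "carry_out", "payload": {"steps": [[[0,0,1.7],1],[[0,0,3.4],2],[[0,0,5],3]]}}

```text
time: 16.5
tcp_pos: [479.9, 24.6, 31.7]
ee_rot: [-1.514, 0.496, -0.495]
force: [-1.8, -3.2, 2.1]
finger_gap: 32.5
```

>>> {"api": "carry_out", "payload": {"steps": [[[0,0,1.7],1],[[0,0,3.4],2],[[0,0,3.4],2]]}}

```text
time: 16.8
tcp_pos: [481.9, 27.4, 31.7]
ee_rot: [-1.508, 0.523, -0.522]
force: [-1.7, -4.4, 2.7]
finger_gap: 32.2
```

```bash
python3 arc.py 561 -28.6 -1;python3 -c "
from h import *
snap('scene','s7',(230,180,380,290),5)
snap('wrist','w16')
"
```

```text
r 96.92914647576534 ang 144.6911204528865 F [-1.7 -4.4  2.7] tcp [481.9  27.4  31.7]
[-0.1 -0.   1.7] 1.0
[-0.1 -0.   3.4] 2.0
[-0.1 -0.   5.1] 3.0
[-0.1 -0.   6.8] 4.0
[-0.1 -0.   8.5] 5.0
```

View pics/w16.png

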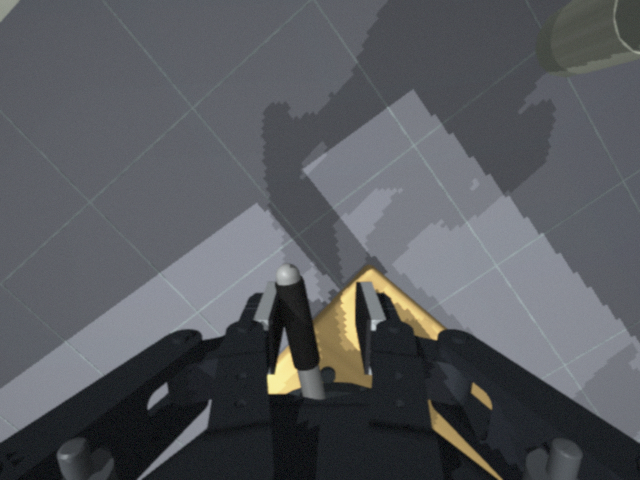

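View pics/s7.png

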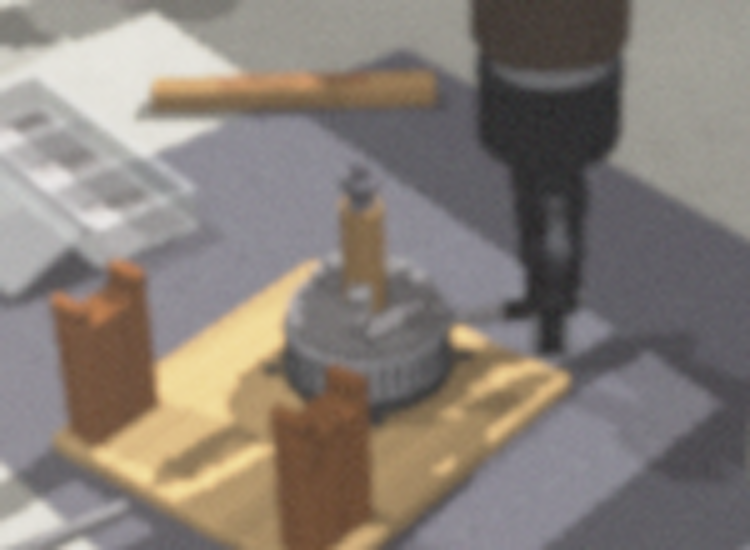

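Force is rising (4.7 N). I'll keep turning in small steps.

>>> {"api": "carry_out", "payload": {"steps": [[[0,0,1.7],1],[[0,0,3.4],2],[[0,0,3.4],2]]}}

```text
time: 17.2
tcp_pos: [483.6, 29.8, 31.6]
ee_rot: [-1.501, 0.551, -0.548]
force: [-3.5, -4.1, 3.4]
finger_gap: 32.4
```

>>> {"api": "carry_out", "payload": {"steps": [[[0,0,1.7],1],[[0,0,3.4],2],[[0,0,3.4],2]]}}

```text
time: 17.5
tcp_pos: [485.4, 32.1, 31.6]
ee_rot: [-1.495, 0.579, -0.575]
force: [-2.7, -4.8, 3.9]
finger_gap: 32.8
```

>>> {"api": "carry_out", "payload": {"steps": [[[0,0,1.7],1],[[0,0,3.4],2],[[0,0,3.4],2]]}}

```text
time: 17.8
tcp_pos: [487.2, 34.3, 31.5]
ee_rot: [-1.488, 0.607, -0.601]
force: [-3.8, -5.9, 4.3]
finger_gap: 32.3
```

```bash
python3 arc.py 561 -28.6 -1
```

```text
r 96.97503285734511 ang 139.58977075590352 F [-3.8 -5.9  4.3] tcp [487.2  34.3  31.5]
[-0.1 -0.   1.7] 1.0
[-0.2 -0.   3.4] 2.0
[-0.2 -0.   5.1] 3.0
[-0.2 -0.   6.8] 4.0
[-0.2 -0.   8.5] 5.0
```

>>> {"api": "carry_out", "payload": {"steps": [[[0,0,1.7],1],[[0,0,3.4],2],[[0,0,3.4],2]]}}

```text
time: 18.1
tcp_pos: [489.0, 36.3, 31.4]
ee_rot: [-1.482, 0.634, -0.628]
force: [-4.7, -6.0, 6.0]
finger_gap: 32.6
```

>>> {"api": "carry_out", "payload": {"steps": [[[0,0,1.7],1],[[0,0,3.4],2],[[0,0,3.4],2]]}}

```text
time: 18.4
tcp_pos: [490.9, 38.3, 31.4]
ee_rot: [-1.474, 0.662, -0.654]
force: [-4.7, -6.8, 5.8]
finger_gap: 32.5
```

```bash
python3 arc.py 561 -28.6 -1;python3 -c "
from h import *
snap('wrist','w17')
"
```

```text
r 96.9546142469358 ang 136.34633800404816 F [-4.7 -6.8  5.8] tcp [490.9  38.3  31.4]
[-0.1 -0.   1.7] 1.0
[-0.2 -0.   3.4] 2.0
[-0.3 -0.   5.1] 3.0
[-0.3 -0.   6.8] 4.0
[-0.3 -0.1  8.5] 5.0
```

View pics/w17.png

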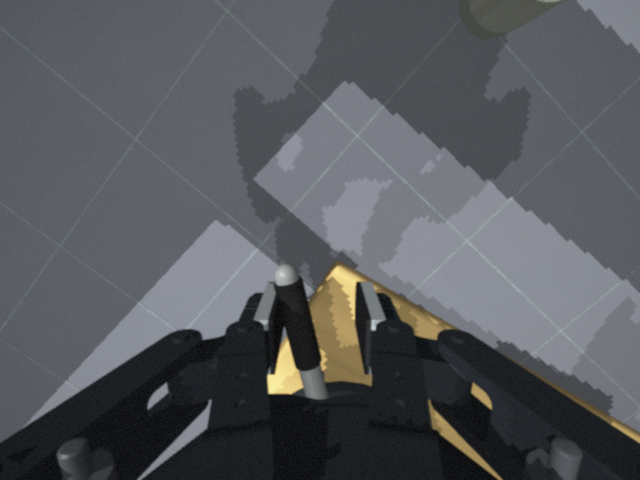

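>>> {"api": "carry_out", "payload": {"steps": [[[0,0,1.7],1],[[0,0,3.4],2],[[0,0,4.3],2.5],[[0,0,4.3],2.5],[[0,0,4.3],2.5]]}}

```text
time: 18.95
tcp_pos: [493.2, 40.6, 31.3]
ee_rot: [-1.465, 0.697, -0.687]
force: [-6.5, -9.7, 7.3]
finger_gap: 32.4
```

>>> {"api": "carry_out", "payload": {"steps": [[[0,0,-6],0],[[0,0,-12],0],[[0,-30,-12],0],[[0,-80,-12],0],[[0,-120,-12],0]]}}

```text
time: 19.45
tcp_pos: [489.5, 36.5, 154.3]
ee_rot: [-1.454, 0.687, -0.693]
force: [1.1, 0.3, -0.7]
finger_gap: 32.1
```

```bash
python3 -c "
from h import *
go([433,-290,200],0)
snap('wrist','w18')
snap('scene','s8',(230,180,380,290),5)
"
```

```text
t 19.45 tcp [489.5  36.5 154.3] zhead 39.3 gap 32.1 F [ 1.1  0.3 -0.7] -> shift [ 216.8  -46.7 -250.4] roll 39.3
```

View pics/w18.png

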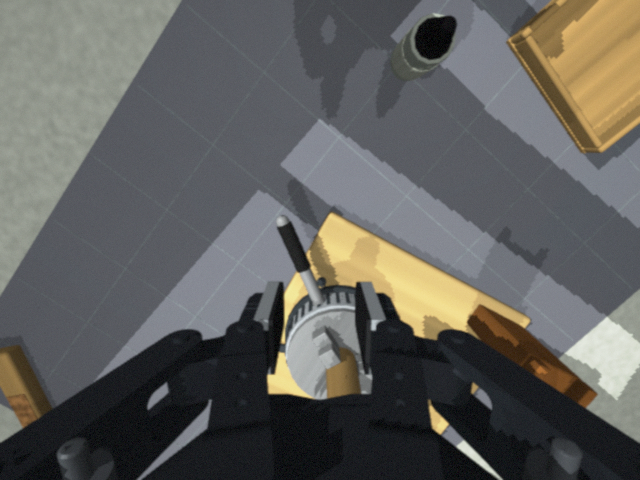

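View pics/s8.png

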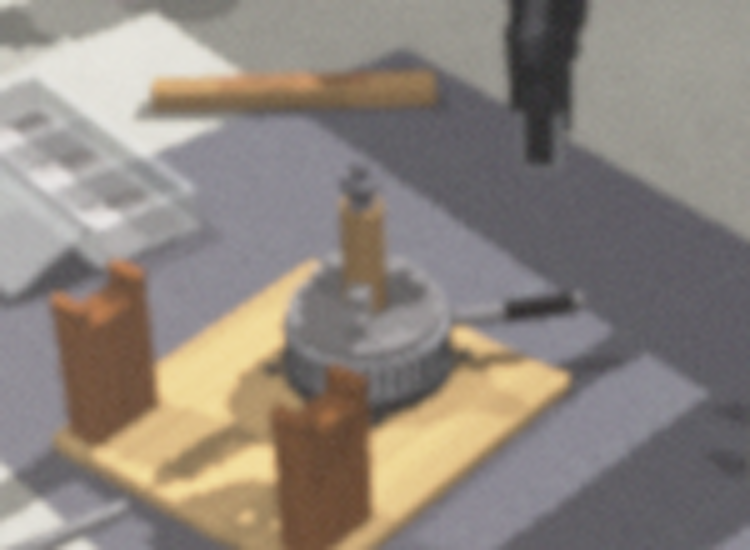

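The lever stayed at about 142° on release and the dowel stands upright, clamped. Next, dropper A (cap at 440,33, body at 412,65).

```bash
python3 -c "
from h import *
p=optics.camera_params('wrist')
for n,u,v,z in [('cap',442,30,84),('shoulder c',432,42,60),('foot',402,75,0),]: print(n,onz(p,u,v,z).round(1))
go([457,178,150],39.3)
"
```

```text
cap [464.2 178.6  84. ]
shoulder c [466.1 180.5  60. ]
foot [469.2 172.8   0. ]
t 19.55 tcp [492.9  37.7 158.2] zhead 39.4 gap 32.2 F [ 0.3 -0.2 -0. ] -> shift [-131.3    8.4   61.1] roll 0.1
```

>>> {"api": "carry_out", "payload": {"steps": [[[-98,-35,66],0],[[-98,-35,66],0],[[-98,-35,66],0],[[-98,-35,66],0],[[-98,-35,66],0]], "jaw": 0.65}}

```text
time: 20.05
tcp_pos: [476.7, 153.9, 186.4]
ee_rot: [-1.457, 0.69, -0.69]
force: [-0.0, -0.6, -0.8]
finger_gap: 55.5
```

```bash
python3 -c "
from h import *
go([457,178,150],39.3)
snap('wrist','w19')
snap('scene','s9',(330,200,530,350),4)
go([457,178,150],39.3)
"
```

```text
t 20.05 tcp [476.7 153.9 186.4] zhead 39.4 gap 55.5 F [-0.  -0.6 -0.8] -> shift [-31.1  36.4  -0. ] roll 0.1
t 20.15 tcp [476.5 152.5 186.1] zhead 39.3 gap 55.5 F [0.2 0.9 0.3] -> shift [-32.   36.1   1. ] roll -0.0
```

View pics/w19.png

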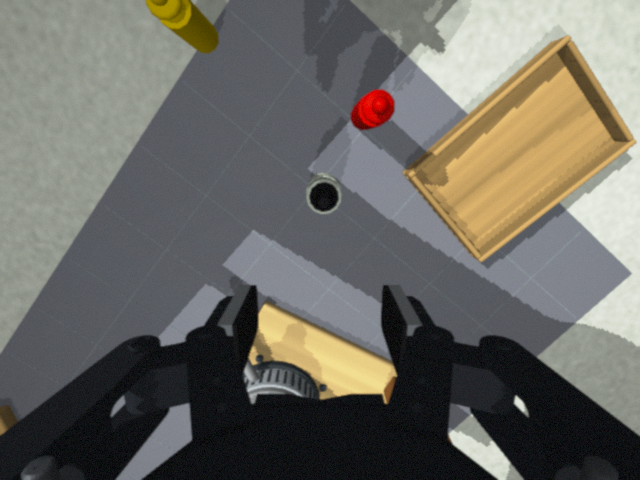

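View pics/s9.png

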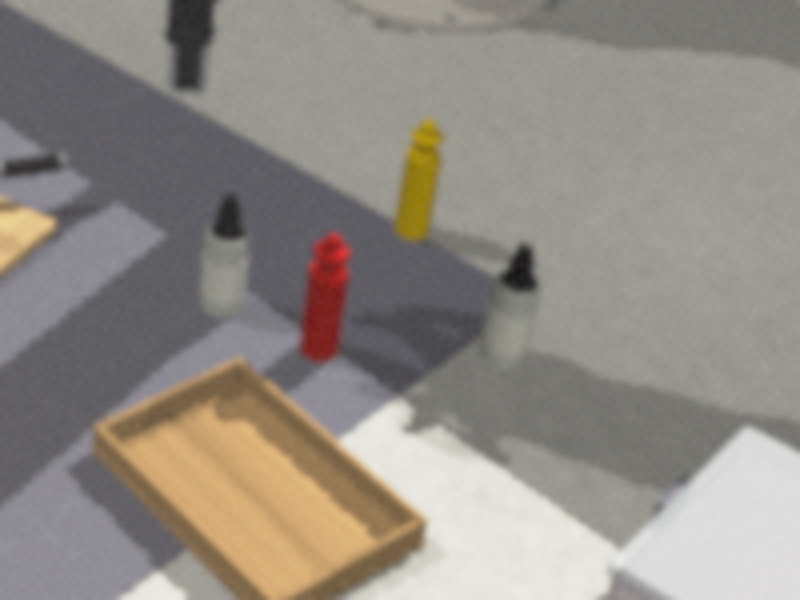

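Dropper A from almost directly above: cap at (324,196).

```bash
python3 -c "
from h import *
p=optics.camera_params('wrist');t,M,s=tool()
for n,u,v,z in [('cap',324,196,82),('shoulder c',323.5,195,60)]: 
  X=onz(p,u,v,z);print(n,X.round(1),(M.T@(X-t)).round(1))
"
```

```text
cap [457.6 180.9  82. ] [-33.9 104.1   3.4]
shoulder c [459.1 178.9  60. ] [-31.4 126.1   3.3]
```

>>> {"api": "carry_out", "payload": {"steps": [[[-20,10,3],0],[[-32.5,35,3],0],[[-32.5,75,3],0],[[-32.5,115,3],0],[[-32.5,135,3],0]]}}

```text
time: 20.65
tcp_pos: [460.6, 172.5, 47.5]
ee_rot: [-1.456, 0.701, -0.668]
force: [0.3, -0.8, 0.6]
finger_gap: 55.5
```

```bash
python3 -c "
from h import *
go([458,180,40],39.3)
snap('wrist','w20')
go([458,180,40],39.3)
"
```

```text
t 20.65 tcp [460.6 172.5  47.5] zhead 39.8 gap 55.5 F [ 0.3 -0.8  0.6] -> shift [-7.3  7.7  2.9] roll 0.5
t 20.70 tcp [459.4 171.8  45.5] zhead 39.7 gap 55.5 F [ 0.1  0.  -1.8] -> shift [-7.1  5.7  4.2] roll 0.4
```

View pics/w20.png

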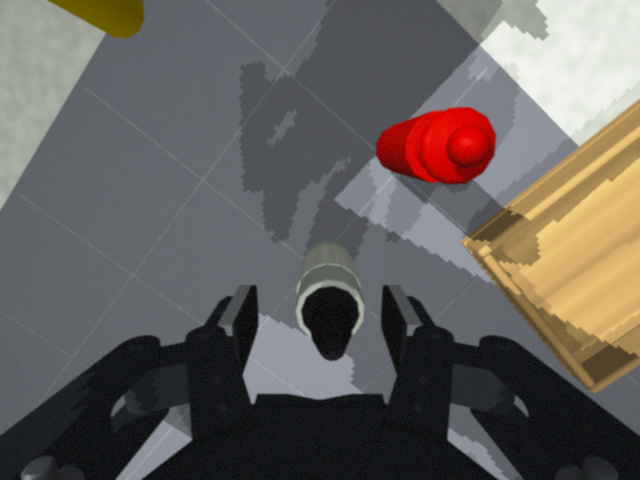

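```bash
python3 -c "
from h import *
p=optics.camera_params('wrist');t,M,s=tool()
print(t)
for n,u,v,z in [('foot back',325,242,0),('shoulder c',330,312,60),('cap tip',332,352,86)]: 
  X=onz(p,u,v,z);print(n,X.round(1),(M.T@(X-t)).round(1))
"
```

```text
[459.43466292 171.78322941  45.54942553]
foot back [449.8 187.8   0. ] [-17.5  45.9   3.2]
shoulder c [458.3 179.9  60. ] [ -7.3 -14.3   4.2]
cap tip [458.5 179.7  86. ] [ -7.5 -40.3   4. ]
```

>>> {"api": "carry_out", "payload": {"steps": [[[-6,3,4],0],[[-6,5,4],0],[[-6,5,4],0]]}}

```text
time: 21.0
tcp_pos: [463.7, 180.8, 47.3]
ee_rot: [-1.448, 0.696, -0.665]
force: [0.1, -0.2, -0.9]
finger_gap: 55.6
```

>>> {"api": "carry_out", "payload": {"steps": [[[0,0,0],0],[[0,0,0],0],[[0,0,0],0],[[0,0,0],0]], "jaw": 0.0}}

```text
time: 21.4
tcp_pos: [463.3, 180.3, 47.3]
ee_rot: [-1.449, 0.696, -0.664]
force: [-0.0, -0.7, 5.7]
finger_gap: 26.3
```

>>> {"api": "carry_out", "payload": {"steps": [[[0,-10,0],0],[[0,-45,0],0],[[0,-90,0],0],[[0,-130,0],0],[[0,-145,0],0]]}}

```text
time: 21.9
tcp_pos: [467.8, 177.0, 196.2]
ee_rot: [-1.442, 0.692, -0.663]
force: [-0.2, 0.7, 0.2]
finger_gap: 26.0
```

```bash
python3 -c "
from h import *
go([578.5,-247,190],39.3)
snap('wrist','w21')
"
```

```text
t 21.90 tcp [467.8 177.  196.2] zhead 40.2 gap 26.0 F [-0.2  0.7  0.2] -> shift [ 395.4   -5.4 -188.9] roll 0.9
```

View pics/w21.png

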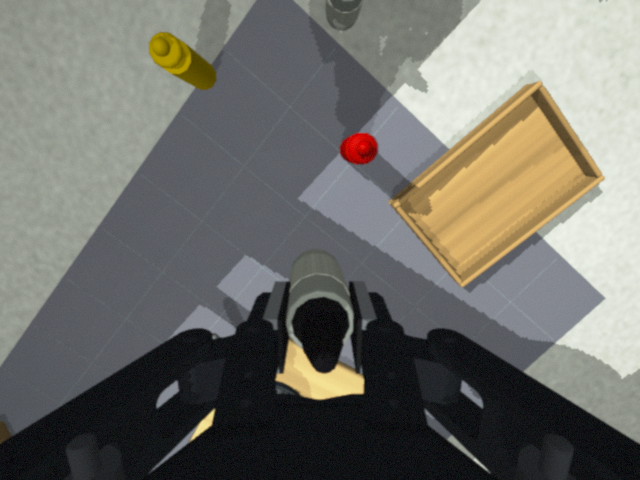

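```bash
python3 -c "
from h import *
t,M,s=tool();print(M.round(3),s['joints'].round(3))
go([578.5,-247,190],39.3)
"
```

```text
[[ 0.645 -0.007  0.764]
 [-0.764  0.026  0.645]
 [-0.024 -1.     0.012]] [ 0.672  0.213 -0.35  -0.029 -0.997 -3.096]
t 21.95 tcp [468.3 177.2 197.1] zhead 40.2 gap 26.9 F [0.2 0.1 1. ] -> shift [ 395.3   -4.7 -189.4] roll 0.9
```

>>> {"api": "carry_out", "payload": {"steps": [[[20,-35,-8],-8],[[60,-40,-28],-16],[[100,-40,-47],-24],[[140,-40,-66],-32],[[180,-40,-85],-40]]}}

```text
time: 22.45
tcp_pos: [516.0, -12.6, 226.2]
ee_rot: [-1.546, 0.165, -0.136]
force: [0.8, 0.6, 0.3]
finger_gap: 26.4
```

```bash
python3 -c "
from h import *
go([578.5,-247,190],90)
"
```

```text
t 22.45 tcp [516.  -12.6 226.2] zhead 79.0 gap 26.4 F [0.8 0.6 0.3] -> shift [ 106.7   30.3 -218.7] roll -11.0
```

>>> {"api": "carry_out", "payload": {"steps": [[[22,0,-43],-4],[[45,0,-88],-8],[[66,0,-132],-11],[[88,0,-176],-11],[[100,0,-205],-11]]}}

```text
time: 22.95
tcp_pos: [573.9, -234.7, 219.7]
ee_rot: [-1.55, 0.02, 0.007]
force: [-0.0, 0.9, -0.9]
finger_gap: 26.2
```

```bash
python3 -c "
from h import *
go([578.5,-247,190],90)
t,M,s=tool();print(M[:,1].round(3),s['joints'].round(2))
snap('wrist','w22')
"
```

```text
t 22.95 tcp [ 573.9 -234.7  219.7] zhead 89.5 gap 26.2 F [-0.   0.9 -0.9] -> shift [  5.2  29.4 -12.9] roll -0.5
[-0.017  0.021 -1.   ] [-0.14  0.4  -0.01 -0.02 -1.17 -1.43]
```

View pics/w22.png

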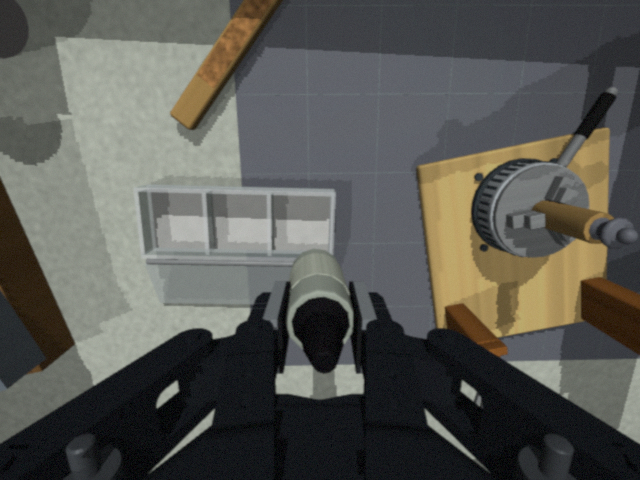

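The rack rim has corners at about (138,187), (335,190), (147,262) and (333,262). The right-hand (+y) bay floor is around (302,225).

```bash
python3 -c "
from h import *
p=optics.camera_params('wrist')
for u,v in [(138,187),(335,190),(334,263),(147,262),(209,190),(270,191)]: print((u,v),onz(p,u,v,30).round(1))
b=[onz(p,u,v,16) for u,v in [(171,116),(191,129)]];print(b)
"
```

```text
(138, 187) [ 539.3 -403.    30. ]
(335, 190) [ 544.6 -218.9   30. ]
(334, 263) [ 617.4 -219.8   30. ]
(147, 262) [ 613. -405.   30.]
(209, 190) [ 543.  -337.4   30. ]
(270, 191) [ 544.7 -280.3   30. ]
[array([ 475.79030605, -370.17994985,   16.        ]), array([ 487.44097222, -353.0063064 ,   16.        ])]
```

```bash
python3 -c "
from h import *
go([580,-248.5,90],90)
"
```

```text
t 23.00 tcp [ 574.3 -237.7  219.2] zhead 89.4 gap 26.0 F [ 2.5 -0.9  0.2] -> shift [  8.1 128.9 -13.2] roll -0.6
```

>>> {"api": "carry_out", "payload": {"steps": [[[8,40,-13],0],[[8,80,-13],0],[[8,115,-13],0],[[8,129,-13],0],[[8,129,-13],0]]}}

```text
time: 23.5
tcp_pos: [578.4, -241.6, 89.3]
ee_rot: [-1.549, 0.021, 0.012]
force: [0.8, -0.7, 0.0]
finger_gap: 25.9
```

```bash
python3 -c "
from h import *
go([580,-248.5,53],90)
snap('wrist','w23')
snap('scene','s10',(180,150,330,260),5)
"
```

```text
t 23.50 tcp [ 578.4 -241.6   89.3] zhead 89.6 gap 25.9 F [ 0.8 -0.7  0. ] -> shift [ 2.4 36.1 -7.7] roll -0.4
```

View pics/w23.png

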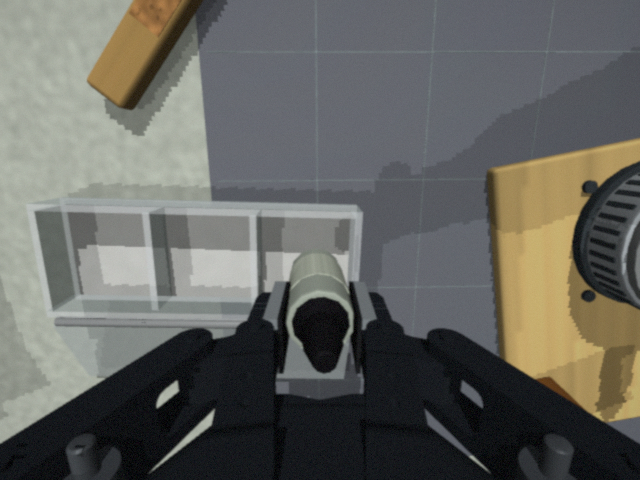

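View pics/s10.png

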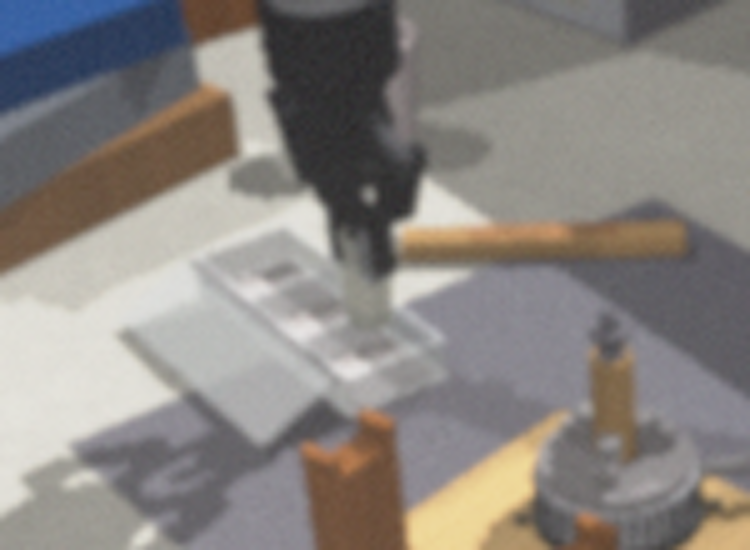

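>>> {"api": "carry_out", "payload": {"steps": [[[2,5,-8],0],[[2,15,-8],0],[[2,27,-8],0],[[2,34,-8],0],[[2,34,-8],0]]}}

```text
time: 24.1
tcp_pos: [580.2, -249.1, 55.8]
ee_rot: [-1.549, 0.02, 0.01]
force: [0.4, 0.1, -0.5]
finger_gap: 26.1
```

>>> {"api": "carry_out", "payload": {"steps": [[[0,1.5,0],0],[[0,3,0],0],[[0,3,0],0]]}}

```text
time: 24.4
tcp_pos: [581.5, -249.3, 54.7]
ee_rot: [-1.55, 0.017, 0.008]
force: [0.1, 0.3, -0.6]
finger_gap: 26.2
```

```bash
python3 -c "
from h import *
go([580,-248.5,52],90)
snap('wrist','w24')
"
```

```text
t 24.40 tcp [ 581.5 -249.3   54.7] zhead 89.7 gap 26.2 F [ 0.1  0.3 -0.6] -> shift [-1.4  2.7  0.7] roll -0.3
```

View pics/w24.png

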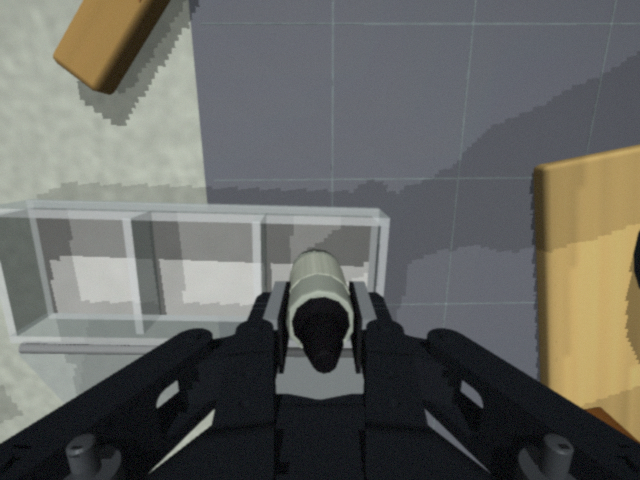

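>>> {"api": "carry_out", "payload": {"steps": [[[-1,1.5,0],0],[[-1,2.5,0],0],[[-1,2.5,0],0]]}}

```text
time: 24.75
tcp_pos: [580.1, -249.2, 52.0]
ee_rot: [-1.55, 0.017, 0.008]
force: [-0.7, -0.4, -0.2]
finger_gap: 26.4
```

>>> {"api": "carry_out", "payload": {"steps": [[[0,1,0],0],[[0,1.5,0],0],[[0,1.5,0],0]]}}

```text
time: 25.05
tcp_pos: [580.6, -249.3, 51.2]
ee_rot: [-1.55, 0.016, 0.007]
force: [-1.0, -0.6, 3.3]
finger_gap: 26.3
```

Contact on the rack floor (3.3 N at TCP height 51.2, as expected). Release and retreat.

>>> {"api": "carry_out", "payload": {"steps": [[[0,0,0],0],[[0,0,0],0],[[0,0,0],0],[[0,-10,0],0],[[0,-30,0],0]], "jaw": 0.5}}

```text
time: 25.55
tcp_pos: [579.6, -249.6, 79.6]
ee_rot: [-1.549, 0.02, 0.01]
force: [0.5, -0.9, -0.4]
finger_gap: 42.7
```

>>> {"api": "carry_out", "payload": {"steps": [[[0,-50,0],0],[[0,-100,0],0],[[0,-130,0],0],[[0,-140,0],0],[[0,-140,0],0]]}}

```text
time: 26.05
tcp_pos: [583.6, -252.9, 223.0]
ee_rot: [-1.551, 0.014, 0.004]
force: [0.5, 0.0, -0.4]
finger_gap: 42.5
```

```bash
python3 -c "
from h import *
snap('wrist','w25')
snap('top','t3',(150,130,550,350),2)
go([380,328,200],90)
"
```

```text
t 26.15 tcp [ 582.1 -252.4  219.2] zhead 89.6 gap 42.9 F [-1.1 -0.1 -0.5] -> shift [-205.3   35.5  578.5] roll -0.4
```

View pics/w25.png

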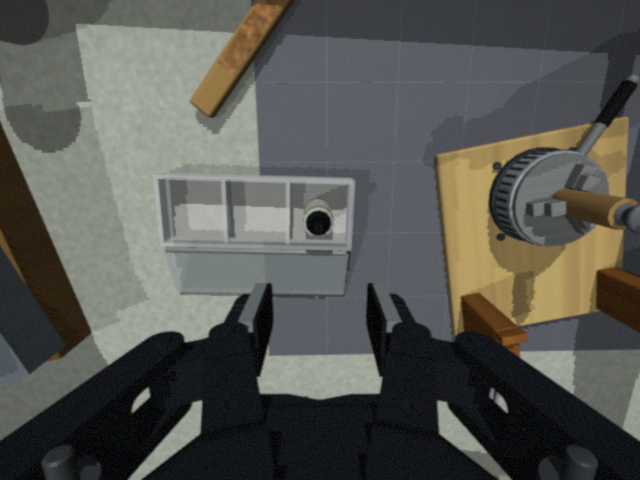

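View pics/t3.png

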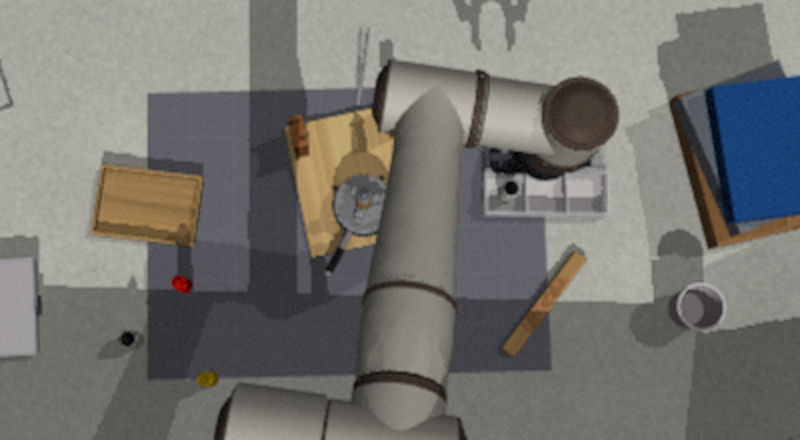

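Dropper A stands in the +y bay (cap at 318,221). Next I measure the posts from above before moving the bar.

```bash
python3 -c "
from h import *
print(robot.nose_length)
go([710,-5,230],90)
"
```

```text
11.0
t 26.15 tcp [ 582.1 -252.4  219.2] zhead 89.6 gap 42.9 F [-1.1 -0.1 -0.5] -> shift [126.2  -7.7 248.4] roll -0.4
```

>>> {"api": "carry_out", "payload": {"steps": [[[126,-15,248],0],[[126,-15,248],0],[[126,-15,248],0],[[126,-15,248],0],[[126,-15,248],0]]}}

```text
time: 26.65
tcp_pos: [697.3, -29.4, 234.1]
ee_rot: [-1.551, 0.021, 0.011]
force: [1.0, -1.1, -0.7]
finger_gap: 43.0
```

>>> {"api": "carry_out", "payload": {"steps": [[[10,0,20],0],[[10,0,20],0],[[10,0,20],0]]}}

```text
time: 26.95
tcp_pos: [706.9, -11.2, 234.7]
ee_rot: [-1.551, 0.02, 0.011]
force: [-0.3, -0.1, 0.1]
finger_gap: 42.4
```

```bash
python3 -c "
from h import *
go([710,-5,230],90)
p,im=snap('wrist','w26')
import json;json.dump({k:np.array(v).tolist() for k,v in p.items()},open('w26.json','w'))
"
```

```text
t 26.95 tcp [706.9 -11.2 234.7] zhead 89.7 gap 42.4 F [-0.3 -0.1  0.1] -> shift [3.1 4.7 6.1] roll -0.3
```

View pics/w26.png

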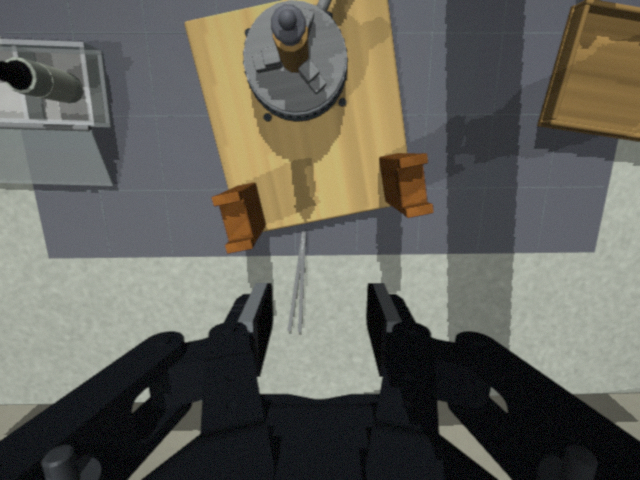

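```bash
python3 -c "
import cv2
im=cv2.imread('pics/w26_raw.png')[140:260,195:445]
cv2.imwrite('pics/w26z.png',cv2.resize(im,None,fx=3.2,fy=3.2,interpolation=cv2.INTER_CUBIC))"
```

```text
(no output)
```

View pics/w26z.png

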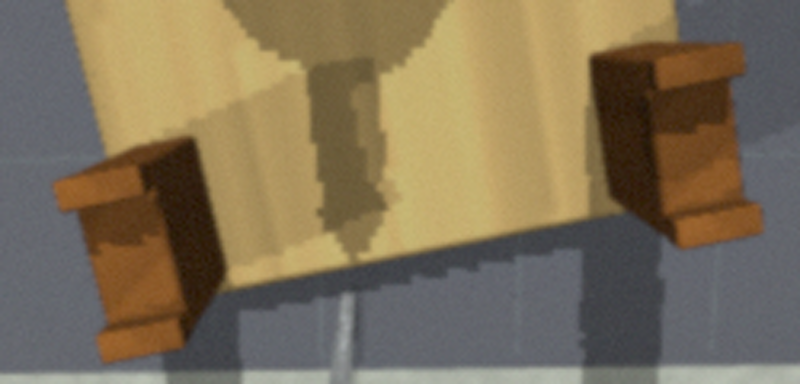

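```bash
python3 -c "
from h import *
import json
p=json.load(open('w26.json'))
f=lambda L:np.array([onz(p,u/3.2+195,v/3.2+140,100) for u,v in L])
L=f([(55,185),(135,165),(105,362),(187,345)]);Rr=f([(655,60),(740,44),(682,248),(762,230)])
print(L.round(1),Rr.round(1))
a=L.mean(0);b=Rr.mean(0);print(a,b,'mid',(a+b)/2,'dist',np.linalg.norm(a-b),'yaw',np.arctan2(-(b-a)[0],(b-a)[1]))
c=onz(p,296,70,52);print(c)
for y in (.18,.19):
  print((( (a+b)/2)[:2]-[561,-28.6])@[np.cos(y),np.sin(y)],(( (a+b)/2)[:2]-[561,-28.6])@[-np.sin(y),np.cos(y)])
print('tweez',[onz(p,u,v,3).round(0) for u,v in [(304,235),(293,332)]])
"
```

```text
[[675.8 -92.3 100. ]
 [671.1 -72.5 100. ]
 [721.3 -83.5 100. ]
 [717.  -62.3 100. ]] [[646.9  53.9 100. ]
 [643.3  74.2 100. ]
 [693.1  63.2 100. ]
 [688.7  83.2 100. ]]
[696.3208246  -77.66081738 100.        ] [668.00648005  68.61463526 100.        ] mid [682.16365233  -4.52309106 100.        ] dist 148.9906378005078 yaw 0.191204008253421
[574.21402064 -26.48188834  52.        ]
123.51657387537759 1.9960380089975889
123.5303581455675 0.760793055167758
tweez [array([731., -24.,   3.]), array([850., -39.,   3.])]
```

```bash
python3 -c "
from h import *
go([385,-280,220],233.6)
"
```

```text
t 27.00 tcp [706.9 -12.  235.4] zhead 89.6 gap 42.5 F [-0.1 -0.2 -0.4] -> shift [-319.8   16.1 -270.4] roll -144.0
```

>>> {"api": "carry_out", "payload": {"steps": [[[-320,0,-270],-144],[[-320,0,-270],-144],[[-320,0,-270],-144],[[-320,0,-270],-144],[[-320,0,-270],-144]], "jaw": 0.6}}

```text
time: 27.5
tcp_pos: [512.6, -173.7, 236.7]
ee_rot: [-1.465, -0.577, 0.589]
force: [0.2, -0.3, 0.7]
finger_gap: 51.3
```

```bash
python3 -c "
from h import *
go([385,-280,220],233.6)
"
```

```text
t 27.50 tcp [ 512.6 -173.7  236.7] zhead 132.9 gap 51.3 F [ 0.2 -0.3  0.7] -> shift [-165.8   16.6    8.4] roll -100.7
```

>>> {"api": "carry_out", "payload": {"steps": [[[-166,0,8],-100.7],[[-166,0,8],-100.7],[[-166,0,8],-100.7],[[-166,0,8],-100.7],[[-166,0,8],-100.7]]}}

```text
time: 28.0
tcp_pos: [384.1, -280.0, 236.7]
ee_rot: [-1.223, -1.141, 1.137]
force: [0.3, 0.5, -0.2]
finger_gap: 51.2
```

```bash
python3 -c "
from h import *
go([385,-280,220],233.6)
"
```

```text
t 28.00 tcp [ 384.1 -280.   236.7] zhead 174.9 gap 51.2 F [ 0.3  0.5 -0.2] -> shift [-0.2 16.7 -1.2] roll -58.7
```

>>> {"api": "carry_out", "payload": {"steps": [[[0,0,0],-58.7],[[0,0,0],-58.7],[[0,0,0],-58.7],[[0,0,0],-58.7],[[0,0,0],-58.7]]}}

```text
time: 28.5
tcp_pos: [386.4, -278.7, 236.5]
ee_rot: [-0.793, -1.684, 1.662]
force: [-0.6, 0.9, 0.3]
finger_gap: 51.8
```

>>> {"api": "carry_out", "payload": {"steps": [[[0,0,0],-16],[[0,0,0],-16],[[0,0,0],-16]]}}

```text
time: 28.8
tcp_pos: [386.6, -278.6, 236.5]
ee_rot: [-0.585, -1.865, 1.836]
force: [-0.5, -0.5, -0.1]
finger_gap: 51.1
```

```bash
python3 -c "
from h import *
go([385,-280,220],233.6)
t,M,s=tool();print(M[:,1].round(3),s['joints'].round(2))
snap('wrist','w27')
snap('top','t4',(330,150,570,350),3)
"
```

```text
t 28.80 tcp [ 386.6 -278.6  236.5] zhead -126.3 gap 51.1 F [-0.5 -0.5 -0.1] -> shift [ 0.  16.5  2.2] roll 0.1
[-0.016  0.021 -1.   ] [-0.29  0.15 -0.33 -0.02 -1.11  1.24]
```

View pics/w27.png

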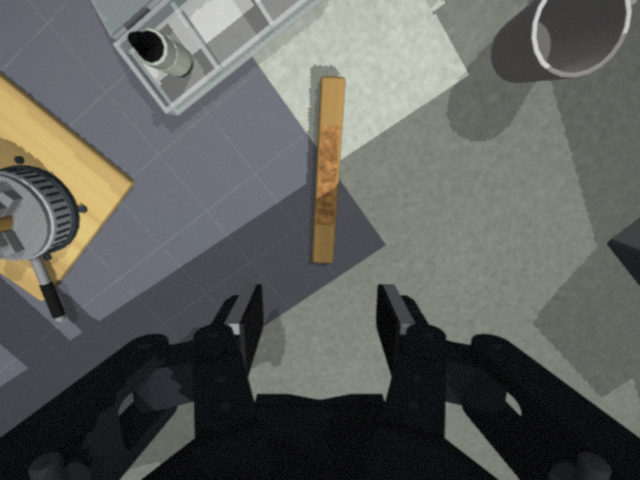

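View pics/t4.png

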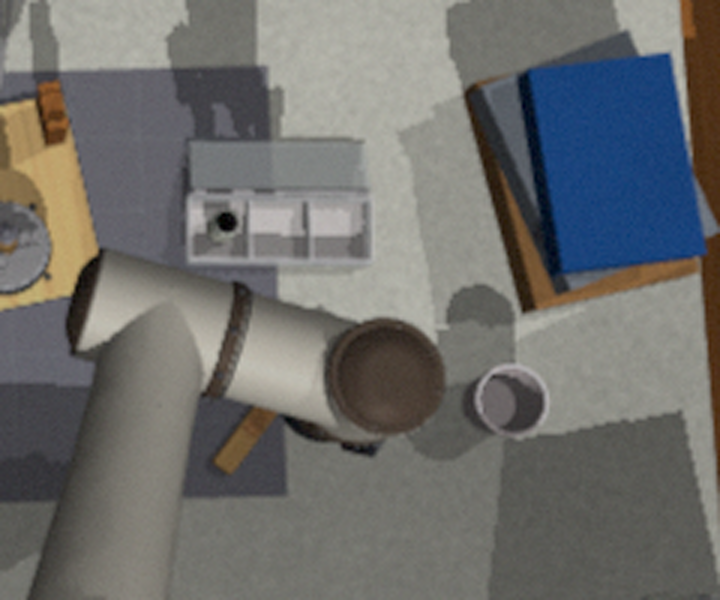

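The bar runs from (333,77) to (322,263) in the wrist view, undisturbed.

```bash
python3 -c "
from h import *
p=optics.camera_params('wrist')
a=onz(p,333,77,16);b=onz(p,322.5,263,16);print(a.round(1),b.round(1),np.linalg.norm(a-b),'mid',((a+b)/2).round(1),'ang',np.degrees(np.arctan2(*(b-a)[1::-1])))
m=(a+b)/2
go([m[0],m[1],60],np.degrees(np.arctan2(*(b-a)[1::-1]))+90)
"
```

```text
[ 480.2 -360.9   16. ] [ 334.9 -242.2   16. ] 187.59679828540763 mid [ 407.5 -301.5   16. ] ang 140.75120707182876
t 28.90 tcp [ 387.1 -278.4  236.5] zhead -126.4 gap 51.3 F [-0.1 -0.3 -1.1] -> shift [-34.6 175.7   7.8] roll 2.9
```

>>> {"api": "carry_out", "payload": {"steps": [[[-20,25,8],2.9],[[-34.5,75,8],2.9],[[-34.5,120,8],2.9],[[-34.5,160,8],2.9],[[-34.5,176,8],2.9]]}}

```text
time: 29.4
tcp_pos: [405.4, -300.3, 55.8]
ee_rot: [-0.619, -1.829, 1.801]
force: [-0.0, 0.6, 0.8]
finger_gap: 51.2
```

>>> {"api": "carry_out", "payload": {"steps": [[[0,0,0],0],[[0,0,0],0]]}}

```text
time: 29.6
tcp_pos: [408.8, -301.5, 60.2]
ee_rot: [-0.626, -1.833, 1.806]
force: [0.2, -0.2, -0.3]
finger_gap: 51.3
```

```bash
python3 -c "
from h import *
go([408,-301,30],231)
snap('wrist','w28')
"
```

```text
t 29.60 tcp [ 408.8 -301.5   60.2] zhead -129.1 gap 51.3 F [ 0.2 -0.2 -0.3] -> shift [ 0.2 30.2  0.3] roll -0.1
```

View pics/w28.png

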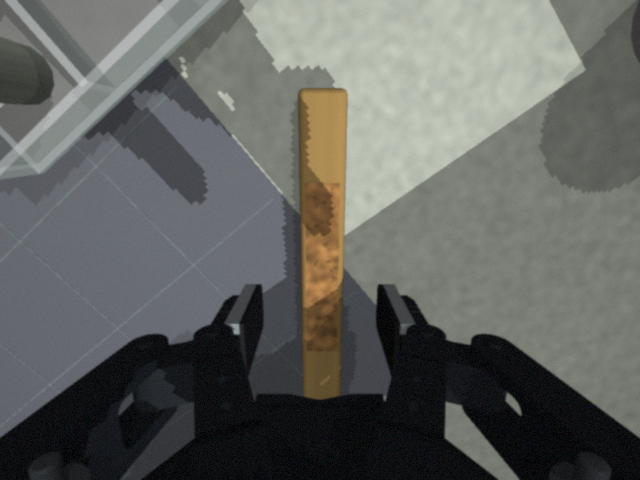

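```bash
python3 -c "
from h import *
p=optics.camera_params('wrist');t,M,s=tool();print(t)
for u,v in [(323,90),(322,183),(321,350)]:
  X=onz(p,u,v,16);print(X.round(1),(M.T@(X-t)).round(1))
"
```

```text
[ 409.34689038 -301.61261186   60.903899  ]
[ 480.5 -361.1   16. ] [-93.7  42.8   1.7]
[ 446.7 -333.2   16. ] [-49.9  43.8   1.3]
[ 369.6 -270.2   16. ] [49.6 46.   0.9]
```

>>> {"api": "carry_out", "payload": {"steps": [[[1,15,1],0],[[1,30,1],0],[[1,42,1],0],[[1,44,1],0],[[1,44,1],0]]}}

```text
time: 30.15
tcp_pos: [406.8, -300.4, 16.2]
ee_rot: [-0.625, -1.834, 1.807]
force: [0.0, 0.3, 1.1]
finger_gap: 51.5
```

```bash
python3 -c "
from h import *
go([408.8,-301,13],231)
"
```

```text
t 30.15 tcp [ 406.8 -300.4   16.2] zhead -129.0 gap 51.5 F [0.  0.3 1.1] -> shift [-2.   3.1 -0.8] roll -0.0
```

>>> {"api": "carry_out", "payload": {"steps": [[[-2,2.5,0],0],[[-2,2.5,0],0],[[-2,2.5,0],0]]}}

```text
time: 30.45
tcp_pos: [408.2, -301.6, 13.5]
ee_rot: [-0.625, -1.834, 1.807]
force: [0.4, 0.0, 0.2]
finger_gap: 51.4
```

>>> {"api": "carry_out", "payload": {"steps": [[[0,0,0],0],[[0,0,0],0],[[0,0,0],0],[[0,0,0],0],[[0,0,0],0]], "jaw": 0.0}}

```text
time: 30.95
tcp_pos: [408.1, -301.5, 13.6]
ee_rot: [-0.625, -1.834, 1.807]
force: [-0.2, 1.2, 5.5]
finger_gap: 22.4
```

```bash
python3 -c "
from h import *
go([408.8,-301,13],231)
snap('wrist','w29')
"
```

```text
t 30.95 tcp [ 408.1 -301.5   13.6] zhead -129.0 gap 22.4 F [-0.2  1.2  5.5] -> shift [-0.2  0.6 -0.8] roll -0.0
```

View pics/w29.png

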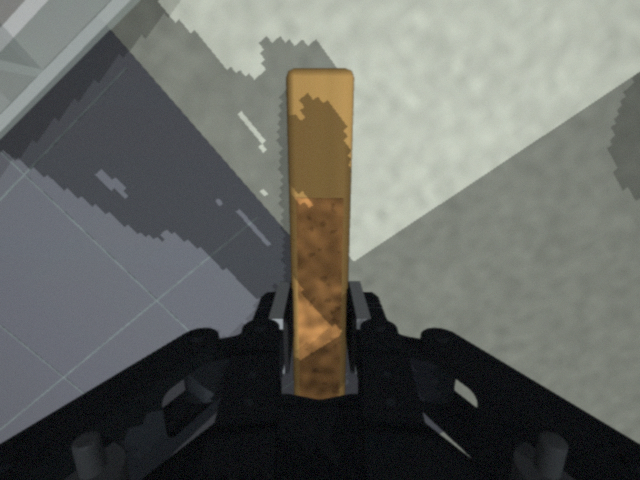

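Gripped (gap 22.4 mm). Lift.

>>> {"api": "carry_out", "payload": {"steps": [[[0,-15,0],0],[[0,-60,0],0],[[0,-110,0],0],[[0,-160,0],0],[[0,-190,0],0]]}}

```text
time: 31.5
tcp_pos: [411.8, -305.9, 206.7]
ee_rot: [-0.63, -1.836, 1.809]
force: [1.1, -0.2, -0.7]
finger_gap: 22.5
```

```bash
python3 -c "
from h import *
p=optics.camera_params('wrist');t,M,s=tool()
X=onz(p,320.5,70,t[2]+2.4);print((M.T@(X-t)).round(1))
go([681.5,-5,200],190.9)
"
```

```text
[-93.4  -4.3   0.3]
t 31.50 tcp [ 411.8 -305.9  206.7] zhead -129.0 gap 22.5 F [ 1.1 -0.2 -0.7] -> shift [ -20.3    9.3 -403.5] roll 40.1
```

>>> {"api": "carry_out", "payload": {"steps": [[[-2,-5,-40],4],[[-4,-8,-82],9],[[-6,-8,-124],14],[[-8,-8,-166],19],[[-10,-8,-208],24]]}}

```text
time: 32.0
tcp_pos: [550.1, -148.7, 211.2]
ee_rot: [-0.924, -1.546, 1.529]
force: [0.1, -0.2, -1.3]
finger_gap: 22.5
```

```bash
python3 -c "
from h import *
go([681.5,-5,200],190.9)
"
```

```text
t 32.00 tcp [ 550.1 -148.7  211.2] zhead -153.2 gap 22.5 F [ 0.1 -0.2 -1.3] -> shift [  68.9   12.1 -182.1] roll 15.9
```

>>> {"api": "carry_out", "payload": {"steps": [[[15,0,-40],4],[[30,0,-80],8],[[45,0,-120],12],[[60,0,-158],15.9],[[69,0,-180],15.9]]}}

```text
time: 32.5
tcp_pos: [680.0, -4.5, 211.1]
ee_rot: [-1.083, -1.349, 1.34]
force: [-0.2, 0.2, -1.2]
finger_gap: 22.5
```

>>> {"api": "carry_out", "payload": {"steps": [[[0,0,0],0],[[0,0,0],0]]}}

```text
time: 32.7
tcp_pos: [678.3, -6.8, 211.4]
ee_rot: [-1.082, -1.348, 1.341]
force: [-0.0, 0.6, -1.4]
finger_gap: 22.3
```

```bash
python3 -c "
from h import *
go([681.5,-5,140],190.9)
t,M,s=tool();print(M.round(3),s['joints'].round(2))
p,im=snap('wrist','w30')
snap('scene','s11',(200,150,400,300),4)
"
```

```text
t 32.70 tcp [678.3  -6.8 211.4] zhead -168.9 gap 22.3 F [-0.   0.6 -1.4] -> shift [-0.6 71.3 -4.5] roll 0.2
[[-0.192 -0.019 -0.981]
 [ 0.981  0.021 -0.193]
 [ 0.024 -1.     0.014]] [ 0.22  0.51  0.13 -0.03 -1.21 -0.01]
```

View pics/w30.png

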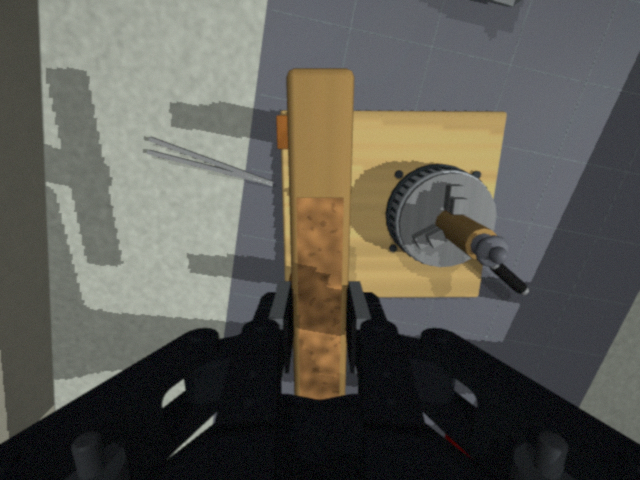

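View pics/s11.png

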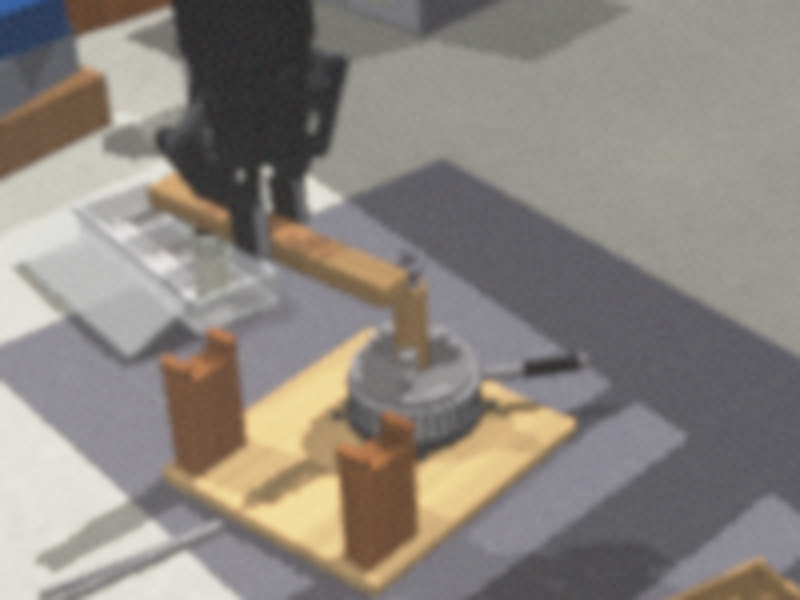

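```bash
python3 -c "
from h import *
go([681.8,-6.6,122],190.9)
"
```

```text
t 32.80 tcp [678.   -7.8 212.4] zhead -169.0 gap 22.4 F [-0.   0.6 -1.7] -> shift [-1.6 90.4 -5.1] roll 0.1
```

>>> {"api": "carry_out", "payload": {"steps": [[[-1.6,30,-5],0],[[-1.6,60,-5],0],[[-1.6,82,-5],0],[[-1.6,90,-5],0],[[-1.6,90,-5],0]]}}

```text
time: 33.3
tcp_pos: [681.7, -6.8, 122.2]
ee_rot: [-1.084, -1.347, 1.34]
force: [-0.4, 0.5, -0.8]
finger_gap: 22.5
```

```bash
python3 -c "
from h import *
go([681.8,-6.6,102],190.9)
p,im=snap('wrist','w31')
snap('scene','s12',(220,210,340,310),6)
go([681.8,-6.6,102],190.9)
"
```

```text
t 33.30 tcp [681.7  -6.8 122.2] zhead -169.0 gap 22.5 F [-0.4  0.5 -0.8] -> shift [-0.2 20.2 -0.4] roll 0.1
t 33.40 tcp [683.4  -6.3 124.6] zhead -168.9 gap 22.4 F [ 1.   0.  -0.6] -> shift [-0.4 22.7  1.4] roll 0.2
```

View pics/w31.png

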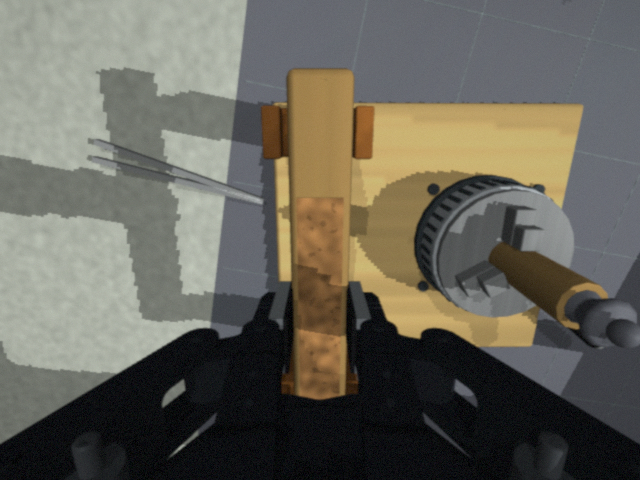

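View pics/s12.png

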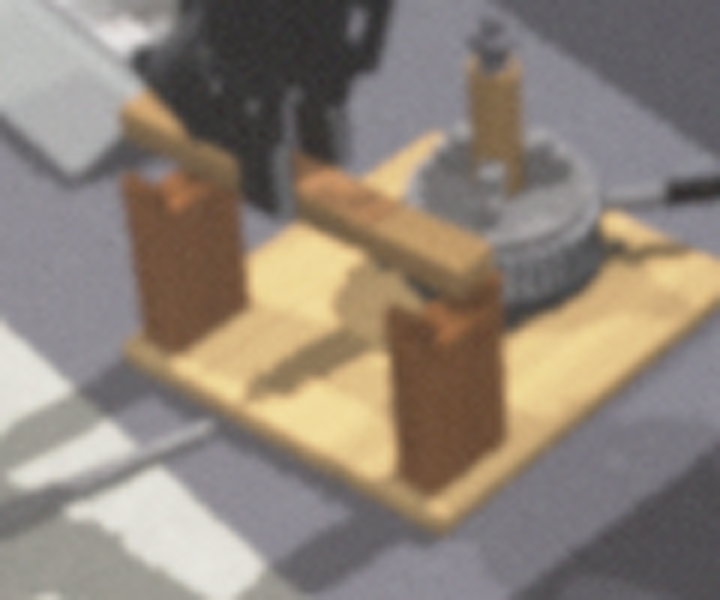

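```bash
python3 -c "
from h import *
p=optics.camera_params('wrist');t,M,s=tool();print(t)
X=onz(p,317.5,132,100);print('post',(M.T@(X-t)).round(1))
X=onz(p,319.5,388,100);print('near',(M.T@(X-t)).round(1))
X=onz(p,320,70,t[2]+2);print('barend',(M.T@(X-t)).round(1))
"
```

```text
[683.43382498  -6.34977174 124.64115231]
post [-74.1  23.   -0.9]
near [60.2 26.  -0.1]
barend [-93.4  -4.1   0.1]
```

>>> {"api": "carry_out", "payload": {"steps": [[[0,6,-0.5],0],[[0,12,-0.5],0],[[0,17,-0.5],0],[[0,18,-0.5],0],[[0,18,-0.5],0]]}}

```text
time: 33.9
tcp_pos: [682.7, -5.4, 104.6]
ee_rot: [-1.084, -1.349, 1.34]
force: [-0.7, 0.1, -2.5]
finger_gap: 22.4
```

```bash
python3 -c "
from h import *
go([681.8,-6.6,101.6],190.9)
snap('scene','s13',(220,210,340,310),6)
go([681.8,-6.6,101.6],190.9)
"
```

```text
t 33.90 tcp [682.7  -5.4 104.6] zhead -168.9 gap 22.4 F [-0.7  0.1 -2.5] -> shift [-1.1  3.   1.1] roll 0.2
t 33.95 tcp [682.9  -5.4 104.9] zhead -168.9 gap 22.6 F [ 0.1  0.4 -1.2] -> shift [-1.1  3.3  1.3] roll 0.2
```

View pics/s13.png

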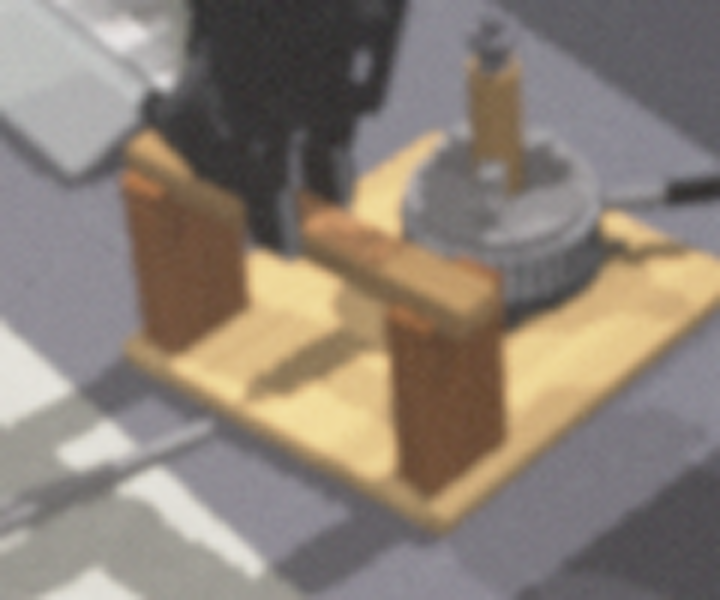

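The bar is now inside both notches. Lower the last few millimetres.

>>> {"api": "carry_out", "payload": {"steps": [[[0,1.5,0.3],0],[[0,2.5,0.3],0],[[0,2.5,0.3],0]]}}

```text
time: 34.25
tcp_pos: [682.5, -5.4, 102.4]
ee_rot: [-1.085, -1.35, 1.339]
force: [0.8, -0.4, -2.1]
finger_gap: 22.6
```

>>> {"api": "carry_out", "payload": {"steps": [[[0,0.8,0],0],[[0,1.2,0],0],[[0,1.2,0],0]]}}

```text
time: 34.55
tcp_pos: [682.7, -5.4, 101.8]
ee_rot: [-1.085, -1.35, 1.339]
force: [-0.3, -0.5, 2.5]
finger_gap: 22.5
```

>>> {"api": "carry_out", "payload": {"steps": [[[0,0,0],0],[[0,0,0],0],[[0,0,0],0],[[0,-8,0],0],[[0,-25,0],0]], "jaw": 0.5}}

```text
time: 35.05
tcp_pos: [682.0, -6.0, 125.3]
ee_rot: [-1.083, -1.347, 1.341]
force: [1.4, 0.0, 0.4]
finger_gap: 43.0
```

>>> {"api": "carry_out", "payload": {"steps": [[[0,-50,0],0],[[0,-90,0],0],[[0,-120,0],0],[[0,-120,0],0],[[0,-120,0],0]]}}

```text
time: 35.55
tcp_pos: [684.9, -8.3, 247.7]
ee_rot: [-1.086, -1.352, 1.338]
force: [0.3, -0.5, -0.3]
finger_gap: 42.4
```

```bash
python3 -c "
from h import *
snap('scene','s14',(220,200,340,300),6)
snap('wrist','w32')
go([390,320,235],90)
"
```

```text
t 35.65 tcp [684.1  -8.4 245.2] zhead -168.9 gap 42.6 F [-0.3  0.9 -0.5] -> shift [378.3  22.2 225.4] roll 101.1
```

View pics/s14.png

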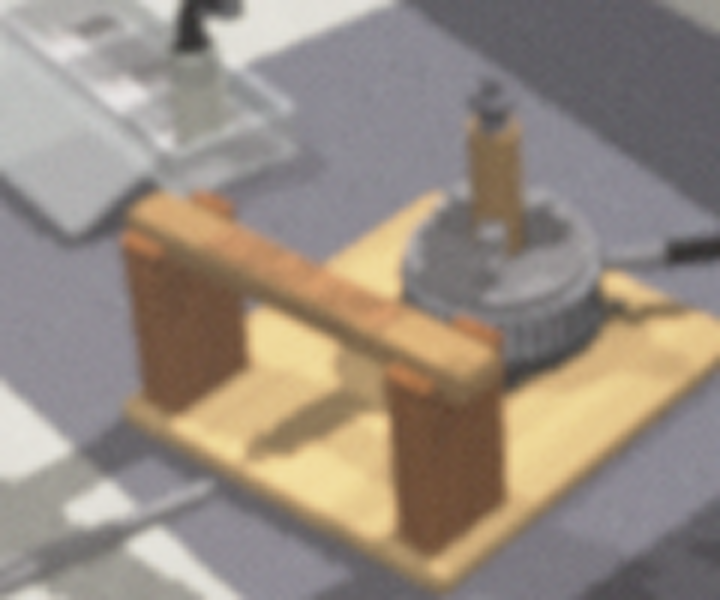

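View pics/w32.png

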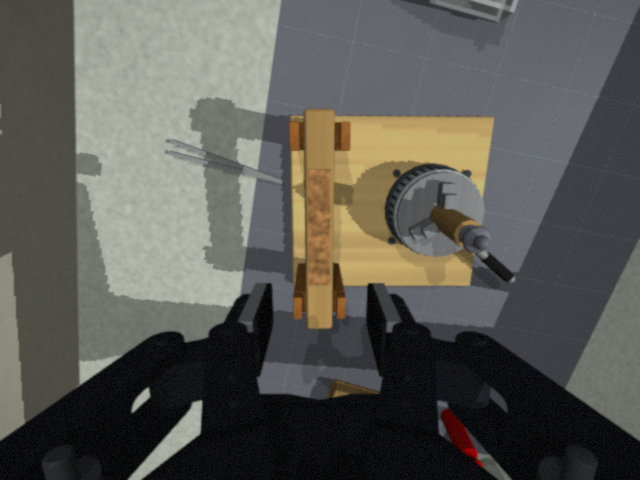

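The bar lies in both saddles, centred. Now dropper B, keeping this heading.

```bash
python3 -c "
from h import *
go([362,350,215],190.9)
"
```

```text
t 35.65 tcp [684.1  -8.4 245.2] zhead -168.9 gap 42.6 F [-0.3  0.9 -0.5] -> shift [412.7  43.4 246.9] roll 0.2
```

>>> {"api": "carry_out", "payload": {"steps": [[[42,0,25],0],[[84,0,50],0],[[126,0,75],0],[[168,0,100],0],[[210,0,125],0]], "jaw": 0.65}}

```text
time: 36.15
tcp_pos: [519.9, 174.4, 251.2]
ee_rot: [-1.084, -1.347, 1.341]
force: [1.4, 1.6, 0.4]
finger_gap: 55.7
```

>>> {"api": "carry_out", "payload": {"steps": [[[42,8,25],0],[[84,16,50],0],[[126,24,75],0],[[168,28,100],0],[[200,28,120],0]]}}

```text
time: 36.65
tcp_pos: [362.8, 348.1, 228.8]
ee_rot: [-1.085, -1.348, 1.344]
force: [0.4, 0.5, 0.1]
finger_gap: 55.2
```

>>> {"api": "carry_out", "payload": {"steps": [[[0,0,0],0],[[0,0,0],0]]}}

```text
time: 36.85
tcp_pos: [364.4, 347.5, 229.6]
ee_rot: [-1.084, -1.349, 1.343]
force: [0.3, -0.3, 0.9]
finger_gap: 55.3
```

```bash
python3 -c "
from h import *
go([362,350,215],190.9)
t,M,s=tool();print(M[:,1].round(3),s['joints'].round(2))
snap('wrist','w33')
"
```

```text
t 36.85 tcp [364.4 347.5 229.6] zhead -168.8 gap 55.3 F [ 0.3 -0.3  0.9] -> shift [ 2.6 14.7  1.6] roll 0.3
[-0.017  0.019 -1.   ] [ 1.07  0.19 -0.29 -0.03 -1.08 -0.86]
```

View pics/w33.png

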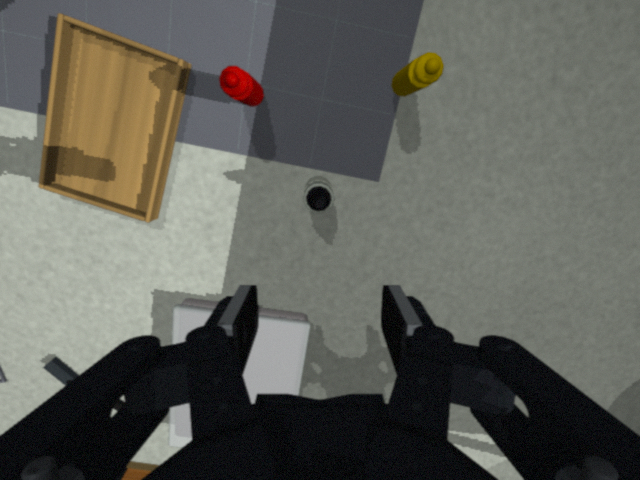

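Dropper B is at (319,197), well clear of the others.

```bash
python3 -c "
from h import *
p=optics.camera_params('wrist');t,M,s=tool()
for n,u,v,z in [('cap',319,199,82),('sh',318,194,60)]: 
  X=onz(p,u,v,z);print(n,X.round(1),(M.T@(X-t)).round(1))
go([364.5,324.5,55])
"
```

```text
cap [367.7 325.2  82. ] [-25.  147.2  -0.4]
sh [368.4 324.8  60. ] [-26.  169.2  -1.3]
t 36.90 tcp [365.  346.9 229.7] zhead -168.9 gap 55.5 F [-0.3 -0.3 -0.2] -> shift [-25.7 174.3   2.5] roll 0.0
```

>>> {"api": "carry_out", "payload": {"steps": [[[-15,20,-0.5],0],[[-25.5,60,-0.5],0],[[-25.5,105,-0.5],0],[[-25.5,150,-0.5],0],[[-25.5,171,-0.5],0]]}}

```text
time: 37.4
tcp_pos: [367.4, 322.4, 55.3]
ee_rot: [-1.088, -1.341, 1.343]
force: [0.6, -0.1, -0.1]
finger_gap: 55.3
```

>>> {"api": "carry_out", "payload": {"steps": [[[0,0,0],0],[[0,0,0],0],[[0,0,0],0]]}}

```text
time: 37.7
tcp_pos: [369.1, 326.6, 60.6]
ee_rot: [-1.085, -1.352, 1.336]
force: [-0.4, 0.4, 0.4]
finger_gap: 55.6
```

```bash
python3 -c "
from h import *
snap('wrist','w34')
go([367.5,325,42],190.9)
"
```

```text
t 37.75 tcp [369.  326.7  60.7] zhead -168.9 gap 55.4 F [-0.7 -0.5  0.3] -> shift [-1.9 18.7  1.6] roll 0.2
```

View pics/w34.png

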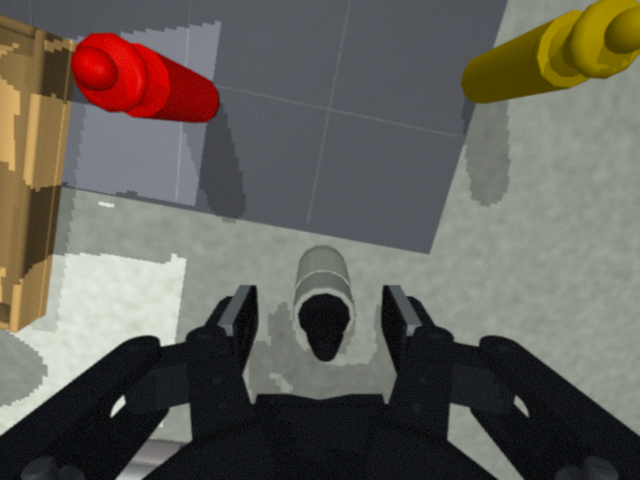

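>>> {"api": "carry_out", "payload": {"steps": [[[-2,8,1],0],[[-2,16,1],0],[[-2,19,1],0],[[-2,19,1],0]]}}

```text
time: 38.15
tcp_pos: [366.8, 323.9, 39.4]
ee_rot: [-1.085, -1.349, 1.341]
force: [-0.2, 0.3, 0.3]
finger_gap: 55.4
```

>>> {"api": "carry_out", "payload": {"steps": [[[0,0,0],0],[[0,0,0],0],[[0,0,0],0],[[0,0,0],0],[[0,0,0],0]], "jaw": 0.0}}

```text
time: 38.65
tcp_pos: [367.4, 324.6, 40.5]
ee_rot: [-1.085, -1.351, 1.339]
force: [-0.1, 0.4, 3.0]
finger_gap: 26.2
```

```bash
python3 -c "
from h import *
snap('wrist','w35')
go([367.5,325,220],190.9)
"
```

```text
t 38.70 tcp [367.4 324.7  40.5] zhead -168.9 gap 26.1 F [0.7 0.7 2.7] -> shift [   4.7 -179.5    1.7] roll 0.2
```

View pics/w35.png

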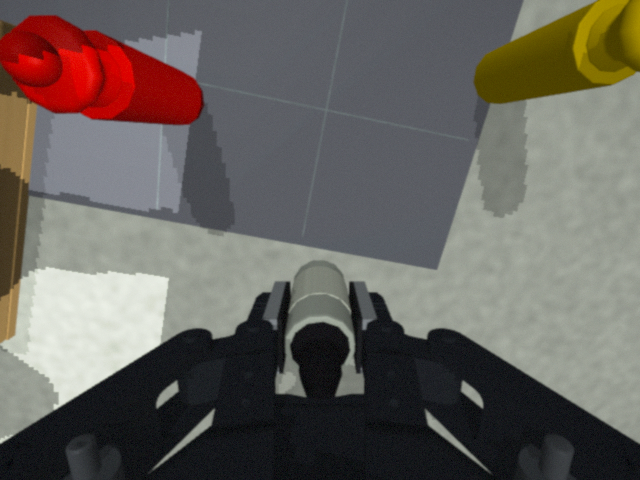

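>>> {"api": "carry_out", "payload": {"steps": [[[1,-20,0],0],[[2,-65,0],0],[[4,-115,0],0],[[5,-165,0],0],[[5,-190,0],0]]}}

```text
time: 39.2
tcp_pos: [369.9, 326.1, 234.6]
ee_rot: [-1.084, -1.356, 1.334]
force: [-0.3, 0.0, -0.0]
finger_gap: 26.4
```

```bash
python3 -c "
from h import *
go([577,-310.5,220],190.9)
"
```

```text
t 39.20 tcp [369.9 326.1 234.6] zhead -168.9 gap 26.4 F [-0.3  0.  -0. ] -> shift [-664.7   -4.3  -80.5] roll 0.2
```

>>> {"api": "carry_out", "payload": {"steps": [[[-44,0,-15],0],[[-88,0,-30],0],[[-132,0,-40],0],[[-176,0,-50],0],[[-220,0,-60],0]]}}

```text
time: 39.7
tcp_pos: [470.0, 119.0, 223.9]
ee_rot: [-1.084, -1.349, 1.34]
force: [0.6, 1.0, -0.4]
finger_gap: 26.3
```

>>> {"api": "carry_out", "payload": {"steps": [[[-44,0,-4],0],[[-88,0,-8],0],[[-132,0,-12],0],[[-176,0,-16],0],[[-220,0,-20],0]]}}

```text
time: 40.2
tcp_pos: [531.7, -92.9, 218.3]
ee_rot: [-1.084, -1.349, 1.34]
force: [0.2, -0.3, -1.0]
finger_gap: 26.4
```

```bash
python3 -c "
from h import *
go([577,-310.5,220],190.9)
"
```

```text
t 40.20 tcp [531.7 -92.9 218.3] zhead -168.9 gap 26.4 F [ 0.2 -0.3 -1. ] -> shift [-222.1   -7.    -2.7] roll 0.2
```

>>> {"api": "carry_out", "payload": {"steps": [[[-44,0,0],0],[[-88,0,-1],0],[[-132,0,-2],0],[[-176,0,-2.5],0],[[-210,0,-2.7],0]]}}

```text
time: 40.7
tcp_pos: [574.5, -298.9, 212.8]
ee_rot: [-1.084, -1.348, 1.338]
force: [0.6, -0.1, -1.4]
finger_gap: 26.2
```

>>> {"api": "carry_out", "payload": {"steps": [[[0,0,0],0],[[0,0,0],0]]}}

```text
time: 40.9
tcp_pos: [574.2, -297.0, 212.6]
ee_rot: [-1.083, -1.348, 1.338]
force: [-0.1, -0.5, 0.3]
finger_gap: 26.1
```

```bash
python3 -c "
from h import *
snap('wrist','w36')
go([577,-310.5,85],190.9)
"
```

```text
t 40.95 tcp [ 574.4 -296.2  213.1] zhead -168.9 gap 26.5 F [-0.1  0.7 -0.1] -> shift [-17.7 127.7  -1.5] roll 0.2
```

View pics/w36.png

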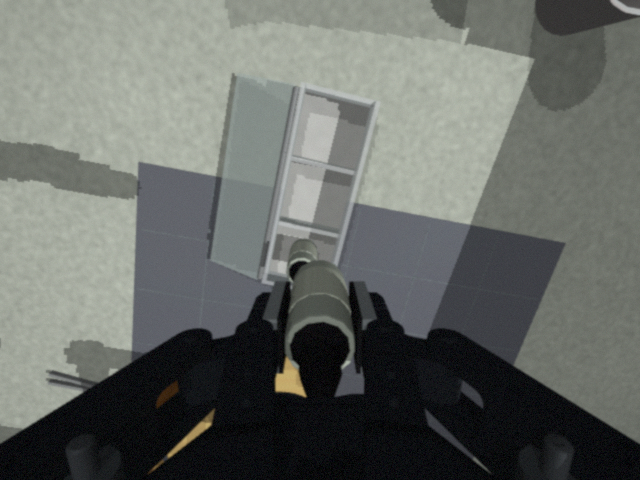

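```bash
python3 -c "
from h import *
p=optics.camera_params('wrist')
for u,v in [(324,164),(307,229),(294,160),(355,170),(280,220),(341,234)]: print(onz(p,u,v,30).round(1))
print('A cap',onz(p,300,265,84).round(1))
go([578,-311,85],190.9)
"
```

```text
[ 577.  -343.4   30. ]
[ 581.1 -280.6   30. ]
[ 604.2 -341.7   30. ]
[ 548.3 -343.5   30. ]
[ 607.8 -284.4   30. ]
[ 548.  -281.8   30. ]
A cap [ 582.7 -264.4   84. ]
t 40.95 tcp [ 574.4 -296.2  213.1] zhead -168.9 gap 26.5 F [-0.1  0.7 -0.1] -> shift [-18.4 127.7  -2.3] roll 0.2
```

>>> {"api": "carry_out", "payload": {"steps": [[[-10,25,-2],0],[[-19,60,-2],0],[[-19,95,-2],0],[[-19,120,-2],0],[[-19,125,-2],0]]}}

```text
time: 41.45
tcp_pos: [576.4, -309.8, 85.2]
ee_rot: [-1.077, -1.347, 1.34]
force: [-0.2, -0.1, -0.5]
finger_gap: 26.8
```

>>> {"api": "carry_out", "payload": {"steps": [[[0,0,0],0],[[0,0,0],0]]}}

```text
time: 41.65
tcp_pos: [580.0, -312.1, 90.7]
ee_rot: [-1.088, -1.353, 1.34]
force: [0.3, -1.5, -0.1]
finger_gap: 25.9
```

```bash
python3 -c "
from h import *
snap('wrist','w37')
go([578,-311,46],190.9)
"
```

```text
t 41.70 tcp [ 580.1 -312.2   90.9] zhead -168.9 gap 26.8 F [ 0.6 -0.4  0.1] -> shift [ 0.7 45.   1.4] roll 0.2
```

View pics/w37.png

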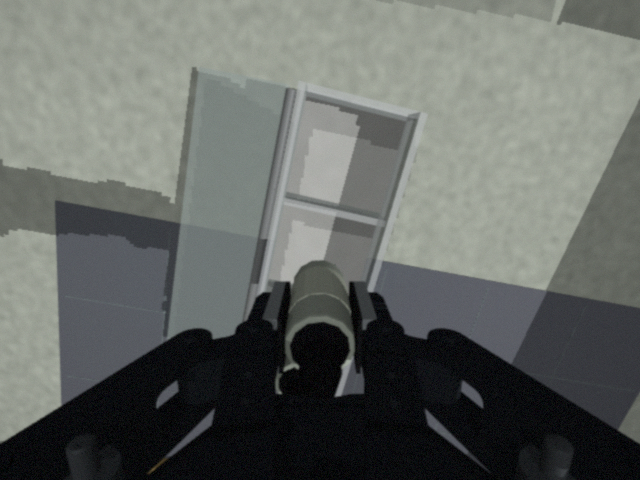

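>>> {"api": "carry_out", "payload": {"steps": [[[0,12,1],0],[[0,26,1],0],[[0,38,1],0],[[0,42,1],0],[[0,42,1],0]]}}

```text
time: 42.2
tcp_pos: [576.5, -311.6, 45.5]
ee_rot: [-1.083, -1.349, 1.34]
force: [0.7, -0.4, -0.4]
finger_gap: 26.2
```

>>> {"api": "carry_out", "payload": {"steps": [[[0,1,0],0],[[0,2,0],0],[[0,2,0],0]]}}

```text
time: 42.5
tcp_pos: [577.1, -311.7, 44.7]
ee_rot: [-1.085, -1.35, 1.339]
force: [0.6, -0.3, -0.4]
finger_gap: 26.5
```

>>> {"api": "carry_out", "payload": {"steps": [[[0,0.8,0],0],[[0,1,0],0],[[0,1,0],0]]}}

```text
time: 42.8
tcp_pos: [577.2, -311.7, 44.5]
ee_rot: [-1.086, -1.35, 1.34]
force: [-1.3, 0.6, 6.7]
finger_gap: 26.3
```

Contact at the expected height. Release and retreat.

>>> {"api": "carry_out", "payload": {"steps": [[[0,0,0],0],[[0,0,0],0],[[0,0,0],0],[[0,-10,0],0],[[0,-30,0],0]], "jaw": 0.5}}

```text
time: 43.3
tcp_pos: [576.3, -311.8, 72.4]
ee_rot: [-1.081, -1.348, 1.34]
force: [0.9, 0.7, 0.8]
finger_gap: 42.7
```

>>> {"api": "carry_out", "payload": {"steps": [[[0,-50,0],0],[[0,-100,0],0],[[0,-145,0],0],[[0,-165,0],0],[[0,-165,0],0]]}}

```text
time: 43.8
tcp_pos: [581.7, -316.5, 244.3]
ee_rot: [-1.095, -1.355, 1.339]
force: [0.1, -0.1, -1.1]
finger_gap: 42.9
```

```bash
python3 -c "
from h import *
snap('wrist','w38')
snap('scene','s15',(190,170,390,320),4)
go([400,-440,240],190.9)
"
```

```text
t 43.90 tcp [ 579.8 -315.4  238.9] zhead -168.9 gap 42.8 F [-1.   0.1 -0.9] -> shift [-87.8  -1.1 200.3] roll 0.2
```

View pics/w38.png

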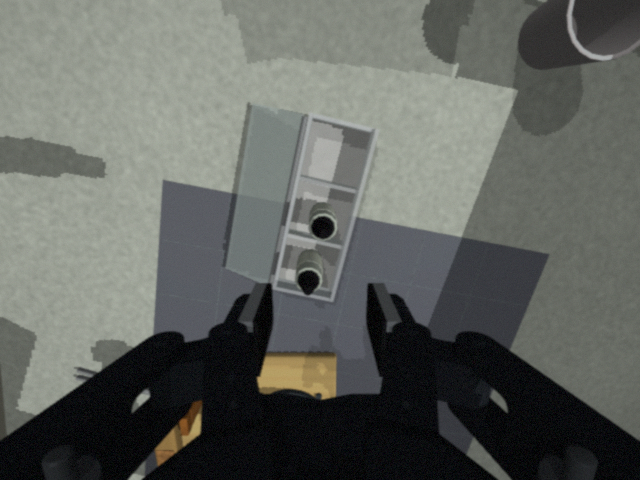

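View pics/s15.png

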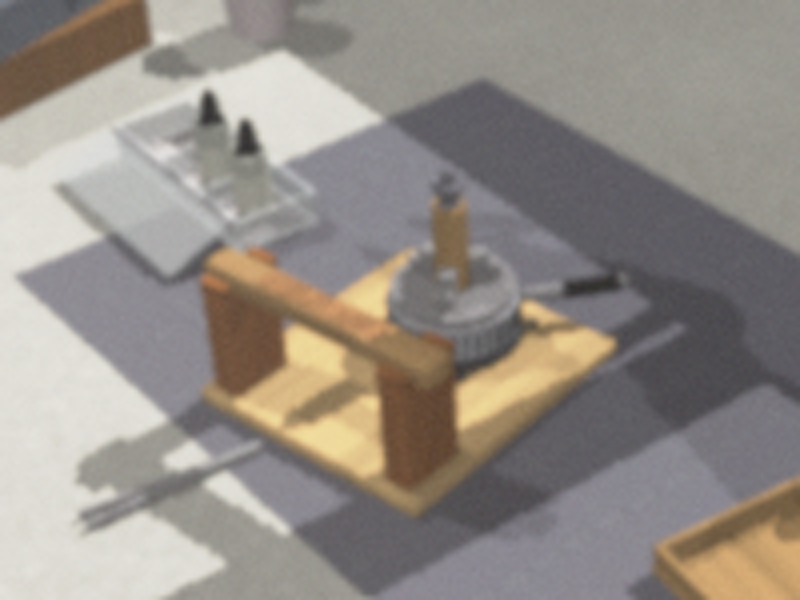

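Both droppers are upright in bays and the bar is in the saddles. I'll move clear, then do a full check for hidden jars.

>>> {"api": "carry_out", "payload": {"steps": [[[-88,-10,200],0],[[-88,-10,200],0],[[-88,-10,200],0],[[-88,-10,200],0],[[-88,-10,200],0]]}}

```text
time: 44.4
tcp_pos: [396.8, -441.7, 247.2]
ee_rot: [-1.083, -1.346, 1.336]
force: [0.3, 1.0, 0.9]
finger_gap: 42.4
```

>>> {"api": "carry_out", "payload": {"steps": [[[-90,-10,30],0],[[-90,-10,30],0],[[-90,-10,30],0],[[-90,-10,30],0]]}}

```text
time: 44.8
tcp_pos: [388.2, -535.1, 254.3]
ee_rot: [-1.081, -1.348, 1.337]
force: [-0.2, 0.1, -0.2]
finger_gap: 42.6
```

```bash
python3 -c "
from h import *
pt,im=snap('top','t5',(80,100,600,480),1.5)
snap('scene','s16')
cv2.imwrite('pics/t5z.png',cv2.resize(im[160:345,185:465],None,fx=2.8,fy=2.8,interpolation=cv2.INTER_CUBIC))
go([400,-440,240],190.9)
"
```

```text
t 44.90 tcp [ 388.9 -533.9  255.6] zhead -168.9 gap 42.5 F [-0.3 -0.4 -0.1] -> shift [ 89.6  17.6 -29.2] roll 0.2
```

View pics/t5.png

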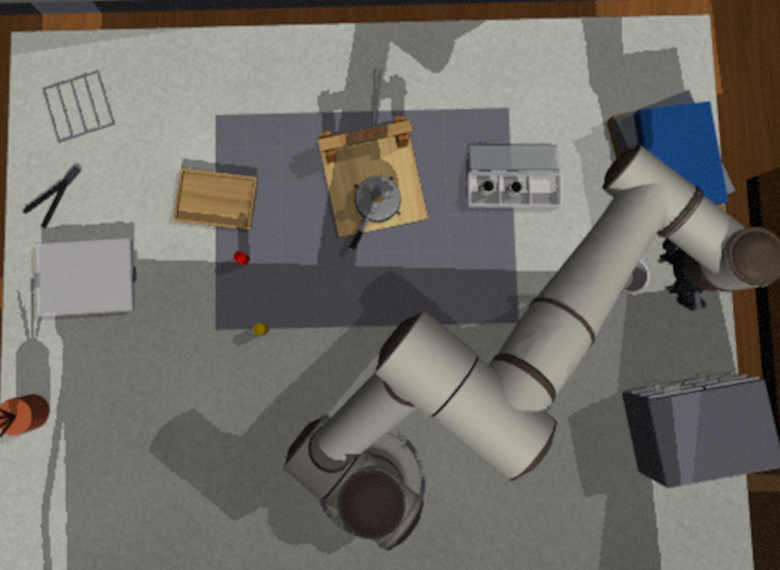

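View pics/s16.png

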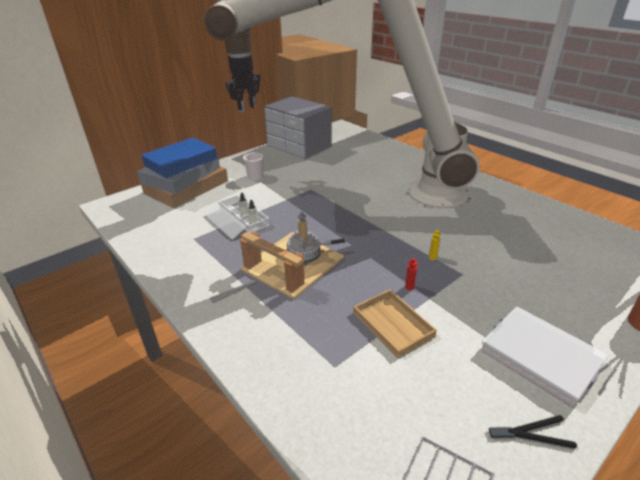

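View pics/t5z.png

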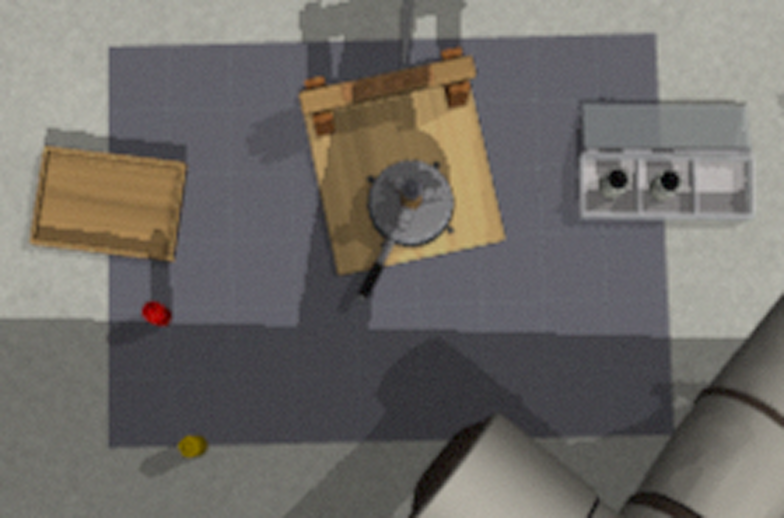

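The tray is empty and no jars are on the desk. The lever reads nearer 153° now than where I left it under load, so I'll measure it precisely before handing in.

```bash
cat > lev.py <<'E'
from h import *
import sys
def lever(cam,im,p,C=(561,-28.6)):
    # black grip pixels near chuck, r 70..122 at z=34
    g=cv2.cvtColor(im,cv2.COLOR_BGR2GRAY); out=[]
    ys,xs=np.where(g<45)
    for u,v in zip(xs,ys):
        X=onz(p,u,v,37); d=X[:2]-C; r=np.hypot(*d)
        if 78<r<114 and d[0]<10 :
            out.append((r,np.degrees(np.arctan2(d[1],d[0]))%360))
    out=np.array(out); 
    if len(out)==0: print(cam,'none'); return
    out=out[(abs(out[:,1]-np.median(out[:,1]))<12)]
    print(cam,len(out),'ang',out[:,1].mean().round(1),'med',np.median(out[:,1]).round(1),'r',out[:,0].mean().round(1))
if __name__=="__main__":
    for f,c in [('pics/top0.png','top'),('pics/scene0.png','scene'),('pics/t5_raw.png','top'),('pics/s16_raw.png','scene')]:
        lever(f,cv2.imread(f),optics.camera_params(c))
E
python3 lev.py
```

```text
pics/top0.png 49 ang 142.8 med 142.8 r 97.5
pics/scene0.png none
pics/t5_raw.png 48 ang 149.9 med 149.9 r 96.3
pics/s16_raw.png none
```

The lever is at 149.9°, so sleeve ≈1.91, only about 0.1 rad past contact. There's plenty of time, so I'll go back and tighten it further for margin.

```bash
python3 -c "
from h import *
go([478,19.5,230],60)
"
```

```text
t 44.90 tcp [ 388.9 -533.9  255.6] zhead -168.9 gap 42.5 F [-0.3 -0.4 -0.1] -> shift [ 525.1   36.7 -194.5] roll 131.1
```

>>> {"api": "carry_out", "payload": {"steps": [[[525,10,-194],131],[[525,10,-194],131],[[525,10,-194],131],[[525,10,-194],131],[[525,10,-194],131]], "jaw": 0.3}}

```text
time: 45.4
tcp_pos: [427.2, -297.1, 257.3]
ee_rot: [-1.386, -0.811, 0.816]
force: [1.1, -0.5, 0.3]
finger_gap: 25.5
```

```bash
python3 -c "
from h import *
go([478,19.5,230],60)
"
```

```text
t 45.40 tcp [ 427.2 -297.1  257.3] zhead 150.1 gap 25.5 F [ 1.1 -0.5  0.3] -> shift [299.5  33.1 113.2] roll 90.1
```

>>> {"api": "carry_out", "payload": {"steps": [[[299,10,113],90],[[299,10,113],90],[[299,10,113],90],[[299,10,113],90],[[299,10,113],90]]}}

```text
time: 45.9
tcp_pos: [461.4, -84.2, 254.6]
ee_rot: [-1.524, -0.306, 0.322]
force: [0.7, 0.2, -0.4]
finger_gap: 25.8
```

```bash
python3 -c "
from h import *
go([478,19.5,150],60)
"
```

```text
t 45.90 tcp [461.4 -84.2 254.6] zhead 113.0 gap 25.8 F [ 0.7  0.2 -0.4] -> shift [ 56.4 106.4  86.3] roll 53.0
```

>>> {"api": "carry_out", "payload": {"steps": [[[56,0,86],53],[[56,0,86],53],[[56,20,86],53],[[56,60,86],53],[[56,100,86],53]]}}

```text
time: 46.4
tcp_pos: [477.9, 18.2, 156.0]
ee_rot: [-1.537, 0.256, -0.23]
force: [-0.0, -0.3, -0.3]
finger_gap: 25.4
```

>>> {"api": "carry_out", "payload": {"steps": [[[0,0,0],10],[[0,0,0],10],[[0,0,0],10]]}}

```text
time: 46.7
tcp_pos: [478.4, 16.9, 156.9]
ee_rot: [-1.521, 0.389, -0.36]
force: [0.1, 1.0, 0.4]
finger_gap: 25.7
```

```bash
python3 -c "
from h import *
snap('wrist','w39')
go([478,19.5,80],60)
t,M,s=tool();print(s['joints'].round(2))
"
```

```text
t 46.75 tcp [478.6  16.8 157.2] zhead 62.5 gap 25.8 F [-0.2  1.1 -0.2] -> shift [-0.1 77.2  1.1] roll 2.5
[ 0.36  0.23 -0.44 -0.03 -0.9  -2.39]
```

View pics/w39.png

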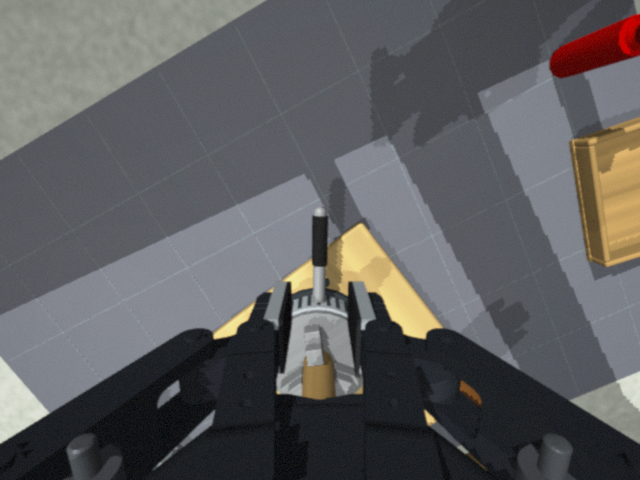

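```bash
python3 -c "
from h import *
p=optics.camera_params('wrist');t,M,s=tool()
for u,v in [(319.5,210),(320,265),(321,292)]:
  X=onz(p,u,v,34);print(X.round(1),(M.T@(X-t)).round(1))
go([478,19.5,60],61)
"
```

```text
[459.1  28.9  34. ] [-20.2 123.6   0.2]
[498.6   8.9  34. ] [ 24.  122.7   0.6]
[519.5  -1.   34. ] [ 47.2 122.2   1.4]
t 46.75 tcp [478.6  16.8 157.2] zhead 62.5 gap 25.8 F [-0.2  1.1 -0.2] -> shift [ 0.3 97.2  0.9] roll 1.5
```

>>> {"api": "carry_out", "payload": {"steps": [[[0,30,0.5],0],[[0,60,0.5],0],[[0,85,0.5],0],[[0,92,0.5],0],[[0,92,0.5],0]]}}

```text
time: 47.25
tcp_pos: [477.1, 18.6, 64.2]
ee_rot: [-1.522, 0.393, -0.36]
force: [0.5, 0.1, 0.9]
finger_gap: 25.5
```

>>> {"api": "carry_out", "payload": {"steps": [[[0,0,0],0],[[0,15,0],0],[[0,28,0],0],[[0,31,0],0],[[0,31,0],0]]}}

```text
time: 47.75
tcp_pos: [477.2, 19.3, 34.0]
ee_rot: [-1.52, 0.392, -0.362]
force: [0.2, -0.5, -0.6]
finger_gap: 25.6
```

```bash
python3 arc.py 561 -28.6 -1; python3 -c "
from h import *
from lev import lever
snap('wrist','w40')
p,im=snap('top','t6',(230,150,430,300),4)
lever('top',im,p)
p,im=snap('scene','s17',(230,180,380,290),5)
go([478,19.5,60],61)
"
```

```text
r 96.5520669580812 ang 150.2496123075062 F [ 0.2 -0.5 -0.6] tcp [477.2  19.3  34. ]
[0.1 0.  1.7] 1.0
[0.2 0.  3.4] 2.0
[0.3 0.1 5. ] 3.0
[0.5 0.1 6.7] 4.0
[0.7 0.1 8.4] 5.0
top 27 ang 175.7 med 174.2 r 106.0
t 47.90 tcp [477.4  19.4  34.2] zhead 62.4 gap 26.0 F [0.1 0.4 0.6] -> shift [ -0.  -25.8   0.7] roll 1.4
```

View pics/w40.png

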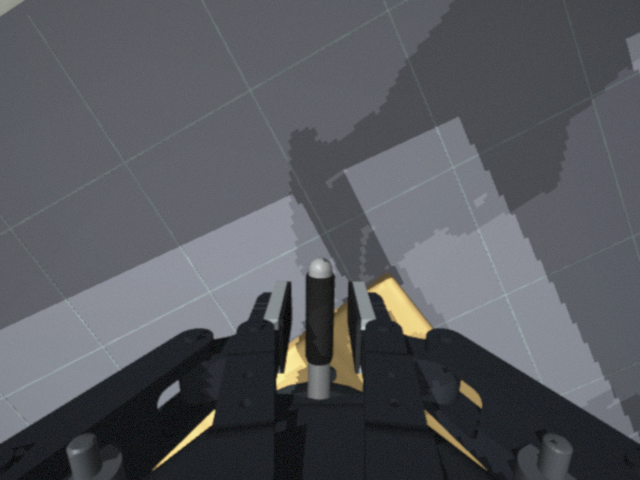

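View pics/s17.png

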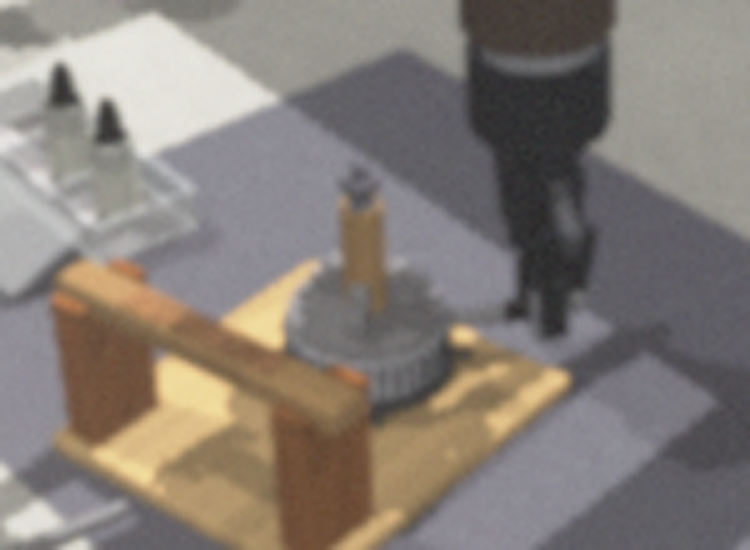

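>>> {"api": "carry_out", "payload": {"steps": [[[0,0,2.5],1],[[0,0,5],2],[[0,0,5],2]]}}

```text
time: 48.2
tcp_pos: [479.4, 24.0, 33.5]
ee_rot: [-1.516, 0.42, -0.389]
force: [-0.0, -0.3, -0.3]
finger_gap: 26.0
```

>>> {"api": "carry_out", "payload": {"steps": [[[0,0,1.5],1],[[0,0,3],2],[[0,0,3],2],[[0,0,3],2]]}}

```text
time: 48.6
tcp_pos: [480.3, 26.1, 33.2]
ee_rot: [-1.512, 0.449, -0.416]
force: [-0.4, -0.3, 0.3]
finger_gap: 25.6
```

>>> {"api": "carry_out", "payload": {"steps": [[[0,0,1.5],1],[[0,0,3],2],[[0,0,3],2],[[0,0,3],2]]}}

```text
time: 49.0
tcp_pos: [481.4, 27.8, 33.2]
ee_rot: [-1.508, 0.477, -0.442]
force: [-0.0, -6.1, 1.3]
finger_gap: 25.5
```

>>> {"api": "carry_out", "payload": {"steps": [[[0,0,1.5],1],[[0,0,3],2],[[0,0,3],2],[[0,0,3],2]]}}

```text
time: 49.4
tcp_pos: [482.9, 29.9, 33.2]
ee_rot: [-1.503, 0.505, -0.469]
force: [0.4, -6.8, 1.1]
finger_gap: 25.6
```

>>> {"api": "carry_out", "payload": {"steps": [[[0,0,1.5],1],[[0,0,3],2],[[0,0,3],2],[[0,0,3],2]]}}

```text
time: 49.8
tcp_pos: [484.3, 32.0, 33.1]
ee_rot: [-1.497, 0.533, -0.495]
force: [1.0, -7.8, 0.1]
finger_gap: 25.5
```

>>> {"api": "carry_out", "payload": {"steps": [[[0,0,1.5],1],[[0,0,3],2],[[0,0,3],2],[[0,0,3],2]]}}

```text
time: 50.2
tcp_pos: [485.7, 34.0, 33.1]
ee_rot: [-1.492, 0.561, -0.522]
force: [-0.1, -9.7, 2.1]
finger_gap: 25.8
```

```bash
python3 arc.py 561 -28.6 -1; python3 -c "
from h import *
snap('wrist','w41')
p=optics.camera_params('wrist')
"
```

```text
r 97.94050008285436 ang 140.2347131654438 F [-0.1 -9.7  2.1] tcp [485.7  34.   33.1]
[0.  0.  1.7] 1.0
[0.1 0.  3.4] 2.0
[0.1 0.  5.1] 3.0
[0.2 0.  6.8] 4.0
[ 0.4 -0.   8.5] 5.0
```

View pics/w41.png

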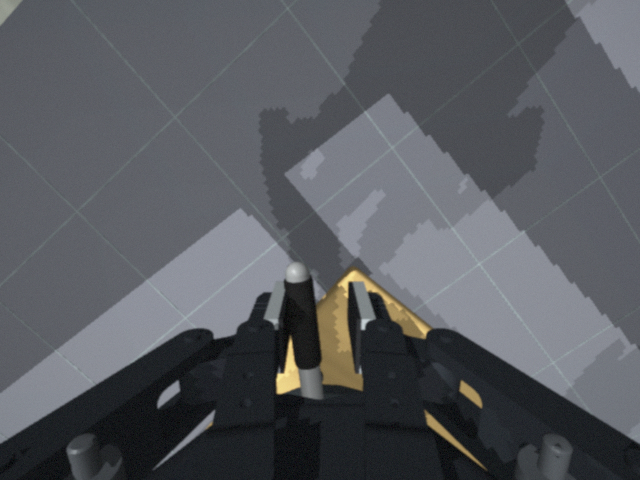

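```bash
python3 -c "
from h import *
p=optics.camera_params('wrist')
for (a,b) in [((296,270),(313,392)),((299,280),(308,365))]:
  X=onz(p,*a,34);Y=onz(p,*b,34);d=X-Y;print(X.round(1),Y.round(1),np.degrees(np.arctan2(d[1],d[0])), np.degrees(np.arctan2(X[1]+28.6,X[0]-561)))
"
```

```text
[465.   38.9  34. ] [514.3   6.7  34. ] 146.85577778035264 144.89138508563082
[469.1  37.   34. ] [502.2  14.   34. ] 145.1401180765906 144.4780701531899
```

>>> {"api": "carry_out", "payload": {"steps": [[[0,0,1.5],0.5],[[0,0,3],1],[[0,0,3],1],[[0,0,3],1]]}}

```text
time: 50.65
tcp_pos: [487.2, 36.0, 33.0]
ee_rot: [-1.489, 0.575, -0.535]
force: [-0.7, -9.6, 1.6]
finger_gap: 25.6
```

>>> {"api": "carry_out", "payload": {"steps": [[[0,0,1.5],0.5],[[0,0,3],1],[[0,0,3],1],[[0,0,3],1]]}}

```text
time: 51.05
tcp_pos: [488.7, 37.9, 33.0]
ee_rot: [-1.487, 0.589, -0.547]
force: [-0.8, -11.2, 1.7]
finger_gap: 25.8
```

```bash
python3 arc.py 561 -28.6 -1; python3 -c "
from h import *
snap('wrist','w42')
"
```

```text
r 98.25867826174083 ang 137.3983544916621 F [ -0.8 -11.2   1.7] tcp [488.7  37.9  33. ]
[ 0.  -0.   1.7] 1.0
[ 0.1 -0.   3.4] 2.0
[ 0.2 -0.   5.1] 3.0
[ 0.3 -0.   6.8] 4.0
[ 0.5 -0.   8.6] 5.0
```

View pics/w42.png

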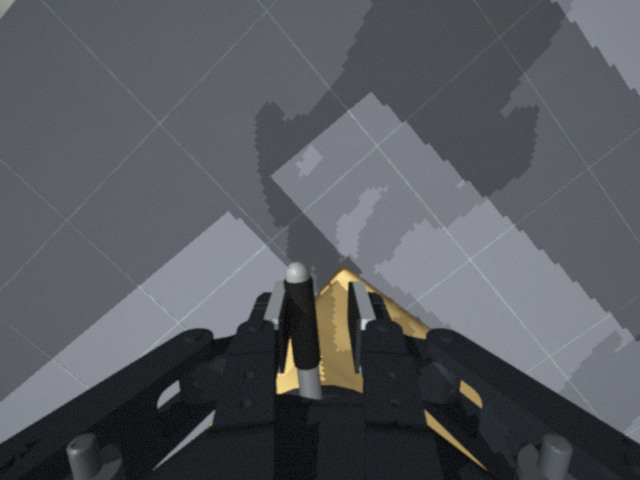

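>>> {"api": "carry_out", "payload": {"steps": [[[0,0,-2],0],[[0,0,-4],0],[[0,0,-4],0],[[0,0,-4],0]]}}

```text
time: 51.5
tcp_pos: [487.1, 36.2, 33.1]
ee_rot: [-1.484, 0.588, -0.549]
force: [-0.3, -5.8, 0.2]
finger_gap: 25.5
```

```bash
python3 arc.py 561 -28.6 -1; python3 -c "
from h import *
snap('wrist','w43')
"
```

```text
r 98.277982237791 ang 138.74975924645707 F [-0.3 -5.8  0.2] tcp [487.1  36.2  33.1]
[0.  0.  1.7] 1.0
[0.  0.  3.4] 2.0
[0.1 0.  5.1] 3.0
[0.2 0.  6.9] 4.0
[0.3 0.  8.6] 5.0
```

>>> {"api": "carry_out", "payload": {"steps": [[[0,0,-2],0],[[0,0,-4],0],[[0,0,-4],0],[[0,0,-4],0]]}}

```text
time: 51.95
tcp_pos: [485.0, 34.0, 33.2]
ee_rot: [-1.482, 0.586, -0.549]
force: [0.2, -6.4, 0.5]
finger_gap: 25.7
```

```bash
python3 arc.py 561 -28.6 -1; python3 -c "
from h import *
snap('wrist','w44')
a=cv2.imread('pics/w43.png')[240:420,250:390];b=cv2.imread('pics/w44.png')[240:420,250:390]
cv2.imwrite('pics/w4344.png',cv2.resize(np.hstack([a,b]),None,fx=2.8,fy=2.8))
"
```

```text
r 98.43733890808397 ang 140.49995370471763 F [ 0.2 -6.4  0.5] tcp [485.   34.   33.2]
[-0.   0.   1.7] 1.0
[-0.1  0.   3.4] 2.0
[-0.1  0.   5.2] 3.0
[-0.   0.   6.9] 4.0
[0.  0.  8.6] 5.0
```

View pics/w4344.png

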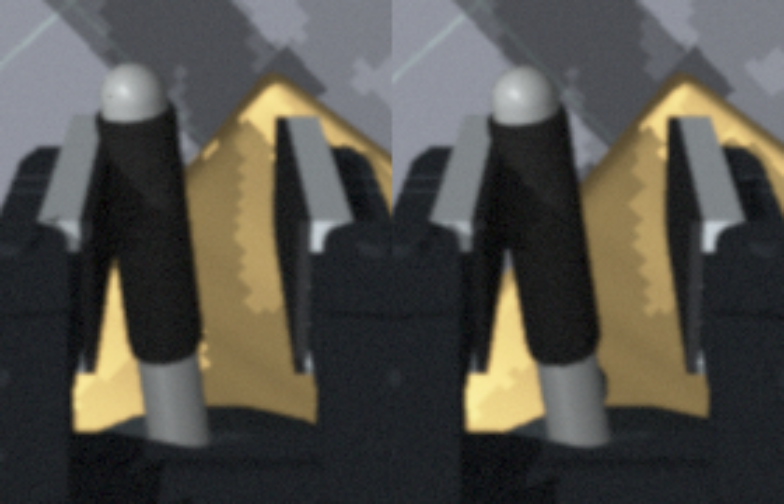

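The lever follows the fingers back while still pushing, so the clamp is elastic and settles where sleeve friction holds it. Any push above 6 N should end at the same holding point. I'll back off slowly and confirm where it stops.

>>> {"api": "carry_out", "payload": {"steps": [[[0,0,-3],-1],[[0,0,-6],-2],[[0,0,-6],-2],[[0,0,-6],-2]]}}

```text
time: 52.4
tcp_pos: [481.6, 30.1, 33.4]
ee_rot: [-1.488, 0.558, -0.523]
force: [-0.1, -2.8, 0.1]
finger_gap: 25.5
```

>>> {"api": "carry_out", "payload": {"steps": [[[0,0,-3],-1],[[0,0,-5],-2],[[0,0,-5],-2],[[0,0,-5],-2]]}}

```text
time: 52.8
tcp_pos: [478.7, 26.5, 33.4]
ee_rot: [-1.494, 0.53, -0.497]
force: [-0.4, 0.2, -0.2]
finger_gap: 25.4
```

>>> {"api": "carry_out", "payload": {"steps": [[[0,0,-2],-1],[[0,0,-4],-2],[[0,0,-4],-2],[[0,0,-4],-2]]}}

```text
time: 53.2
tcp_pos: [476.2, 23.1, 33.3]
ee_rot: [-1.5, 0.503, -0.47]
force: [0.0, -0.5, -0.1]
finger_gap: 25.6
```

```bash
python3 arc.py 561 -28.6 -1; python3 -c "
from h import *
snap('wrist','w45')
p=optics.camera_params('wrist');print(p['world_to_cam'][:3,3])
"
```

```text
r 99.36718481253854 ang 148.63483092530808 F [ 0.  -0.5 -0.1] tcp [476.2  23.1  33.3]
[-0.1  0.   1.7] 1.0
[-0.2  0.   3.5] 2.0
[-0.3  0.   5.2] 3.0
[-0.3  0.1  6.9] 4.0
[-0.3  0.1  8.7] 5.0
[-296.87146478  338.46823532  -81.6021182 ]
```

View pics/w45.png

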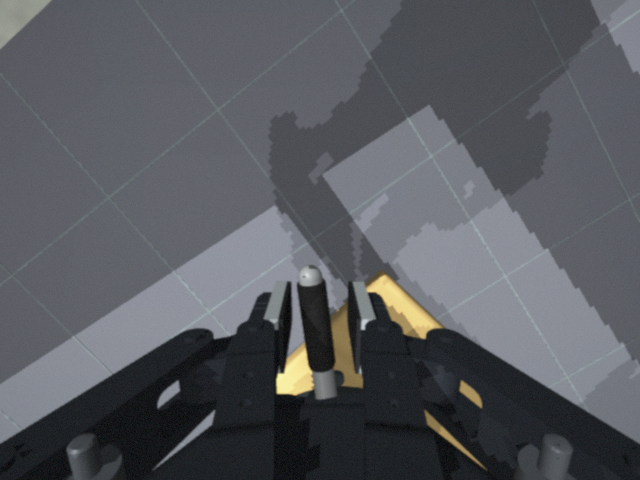

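The lever is free of both fingers and held. Lift away and do the final check.

>>> {"api": "carry_out", "payload": {"steps": [[[0,-15,0],0],[[0,-50,0],0],[[0,-95,0],0],[[0,-140,0],0],[[0,-180,0],0]]}}

```text
time: 53.75
tcp_pos: [479.0, 19.4, 215.7]
ee_rot: [-1.499, 0.502, -0.471]
force: [1.5, 1.3, -0.4]
finger_gap: 25.4
```

```bash
python3 -c "
from h import *
snap('wrist','w46')
go([380,-400,250],120)
"
```

```text
t 53.80 tcp [483.   19.8 222.6] zhead 54.5 gap 25.6 F [2.  0.3 6.2] -> shift [ 159.8  -36.8 -400.8] roll -65.5
```

View pics/w46.png

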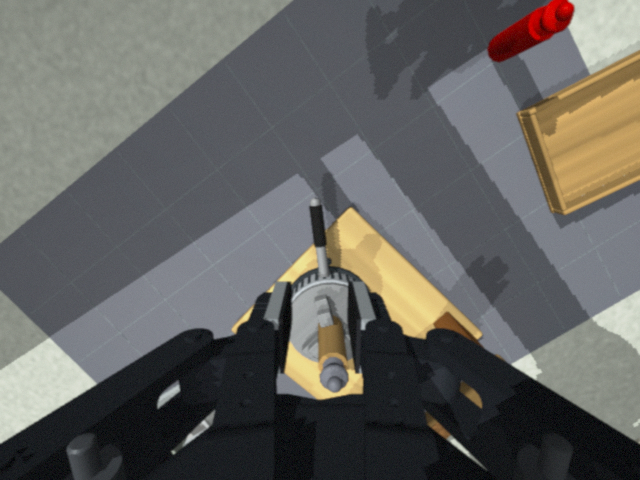

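>>> {"api": "carry_out", "payload": {"steps": [[[16,-8,-40],-6],[[32,-16,-80],-12],[[48,-24,-120],-18],[[64,-30,-160],-24],[[80,-30,-200],-30]]}}

```text
time: 54.3
tcp_pos: [427.6, -191.8, 240.6]
ee_rot: [-1.55, 0.084, -0.062]
force: [2.1, 0.4, 0.2]
finger_gap: 25.5
```

>>> {"api": "carry_out", "payload": {"steps": [[[-40,0,-20],-8],[[-70,0,-45],-8],[[-80,0,-90],-8],[[-80,0,-130],-8],[[-80,0,-170],-8]]}}

```text
time: 54.8
tcp_pos: [330.6, -353.0, 238.0]
ee_rot: [-1.55, -0.021, 0.043]
force: [0.6, 0.1, 0.9]
finger_gap: 25.9
```

>>> {"api": "carry_out", "payload": {"steps": [[[0,0,-40],0],[[0,0,-60],0],[[0,0,-60],0],[[0,0,-60],0]]}}

```text
time: 55.2
tcp_pos: [333.4, -411.3, 235.9]
ee_rot: [-1.548, -0.019, 0.044]
force: [0.2, -0.4, 0.6]
finger_gap: 26.1
```

```bash
python3 -c "
from h import *
from lev import lever
p,im=snap('top','t7',(185,160,465,345),2.8)
lever('top',im,p)
snap('scene','s18',(190,170,390,320),4)
z=lambda u,v:(u/2.8+185,v/2.8+160)
go([380,-400,250],120)
"
```

```text
top 38 ang 149.5 med 149.5 r 95.8
t 55.30 tcp [ 333.7 -410.6  236.5] zhead 92.4 gap 25.7 F [0.5 0.  0.3] -> shift [ 46.5 -14.    8.9] roll -27.6
```

View pics/t7.png

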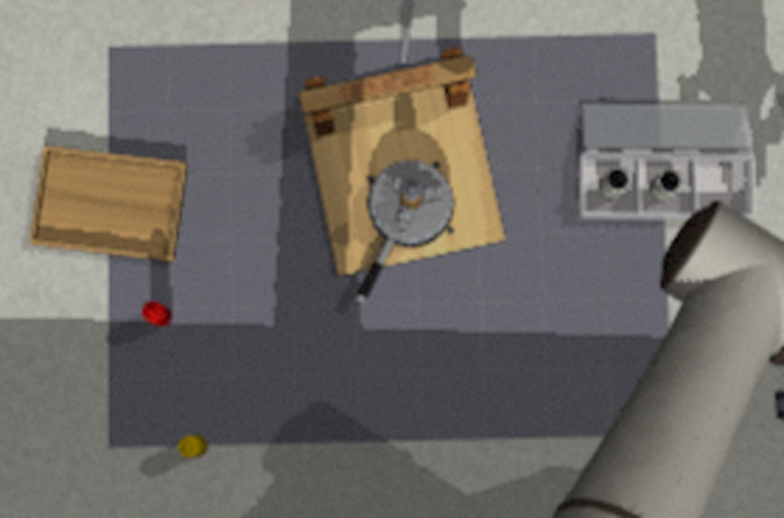

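View pics/s18.png

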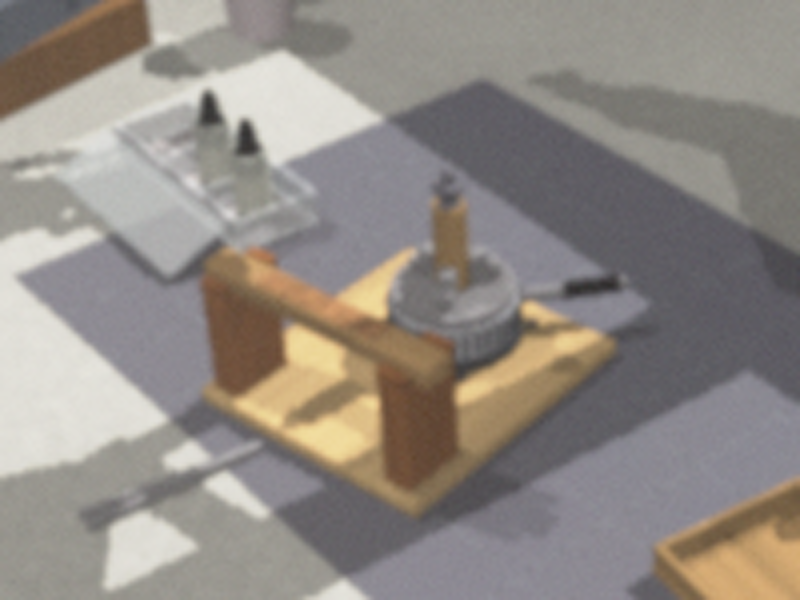

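```bash
python3 -c "
from h import *
p=optics.camera_params('top')
z=lambda u,v:(u/2.8+185,v/2.8+160)
a=onz(p,*z(302,102),104);b=onz(p,*z(474,70),104);m=(a+b)/2
print('bar mid',m.round(1),np.linalg.norm(a-b),'rel stand',(m-[561,-28.6,0])[:2]@np.array([[.982,-.188],[.188,.982]]))
"
python3 -c "
from h import *
print(robot.get_state()['time']); print(robot.close_job())"
```

```text
bar mid [677.8  -6.5 104. ] 186.10732460337547 rel stand [118.85564987  -0.20629825]
55.3
the job is handed in; nothing more can be done
None
```

I handed the job in at 55.3 s of simulated time. Every check I could make by camera passed, but the jaw pressure itself could not be read.

- **Figure:** I opened the chuck and stood the dowel on its face between the open jaws. I then turned the sleeve clockwise until the lever pushed back with about 11 N. After that first release the lever rested about 0.1 rad past contact. I tightened again to about 9 N and backed off slowly. The lever sprang back to the same place (149.9° the first time, 149.5° the second, sleeve about 1.9), held there by sleeve friction. The figure looks upright and on the axis. That each jaw presses over 4 N is inferred from the lever force, not measured.
- **Bar:** It lies in both saddles. Its middle measured 0.2 mm off centre along its length, lying flat between the cheeks in the final pictures.
- **Paints:** Only two dropper bottles were out, and no jars showed in any view. Both droppers stand upright, one in the +y bay of the rack and one in the middle bay. The tray stayed empty.
- **Left alone:** I did not touch the palette, tweezers, water pot or the red and yellow look-alikes. The gripper was well clear of everything at the end.

One small fault: the last wrist joint briefly reached its stop while I was picking up the first dropper. That left the tool tilted about 1.5° for the rest of the run, with no visible effect on the placements.

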